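# Empty the grinding pan and put the pans away

## Task

Swing the lid of the white tub right back past upright, pour every ceramic ball from the biggest handled steel pan into the tub, stand that pan back upright in the middle of its round rubber mat, and at some point after pouring shut the lid again. Once the big pan stands, nest all the smaller pans in it, biggest first, each sitting level and fully home in the one before, with the handles fanned out so that any two point at least 30 degrees apart. Leave the other things on the bench where they are.

Things in the scene. Friction and masses are not known exactly. Their poses are not given: they have to be found in the camera images.
- mat: round black rubber mat, 140 mm across, 3 mm thick, fixed to the bench; origin at the centre of its underside (its top is 3 mm above that)
- tub: open white plastic tub fixed to the bench: 150 mm along its x, 170 mm along its y, 60 mm tall, walls and floor 4 mm; origin at the centre of its underside
- tub_lid (a joint): angle of the tub's hinged white lid: 0 shut, grows as it swings up and over the hinge, stop at 1.75 rad. A stiff hinge: it stays where it is left and takes about 2 N at the handle
- tub_lid_hinge (a point): middle of the lid's hinge line, which runs along the tub's y on the rim at the tub's +x side (x = +75 mm, z = 60 mm in the tub's frame); x and z axes turn with the lid. Lid: 150 x 170 mm, 8 mm thick
- tub_lid_handle (a point): middle of the lid's loop handle, a round steel bar 11 mm thick and 90 mm long parallel to the hinge, 36 mm out beyond the lid's free edge: shut, it lies 186 mm from the hinge towards the tub's -x and 4 mm above it. Arms 45 mm either side of this point run back to the lid
- pan_a: the biggest steel pan, which stands on the mat at the start and holds the balls: conical, 40 mm tall, 72 mm across the base, 104 across the rim, walls and floor 3 mm, about 220 g. Origin at the centre of its underside, z up. Round level handle 11 mm thick along its +x, axis 49 mm above the underside, straight from 62 to 110 mm from the origin
- pan_a_tip (a point): outer end of the handle of pan_a, on the handle's axis. The handle clears the bigger pans' rims, but lying over another handle it keeps the pan from going home
- pan_b: the second biggest steel pan; may be absent: conical, 40 mm tall, 60 mm across the base, 92 across the rim, walls and floor 3 mm, about 170 g. Origin at the centre of its underside, z up. Round level handle 11 mm thick along its +x, axis 49 mm above the underside, straight from 56 to 104 mm from the origin. Home, its underside rests 3 mm above that of the pan around it
- pan_b_tip (a point): outer end of the handle of pan_b, on the handle's axis. The handle clears the bigger pans' rims, but lying over another handle it keeps the pan from going home
- pan_c: the third biggest steel pan; may be absent: conical, 40 mm tall, 48 mm across the base, 80 across the rim, walls and floor 3 mm, about 130 g. Origin at the centre of its underside, z up. Round level handle 11 mm thick along its +x, axis 49 mm above the underside, straight from 50 to 98 mm from the origin. Home, its underside rests 3 mm above that of the pan around it
- pan_c_tip (a point): outer end of the handle of pan_c, on the handle's axis. The handle clears the bigger pans' rims, but lying over another handle it keeps the pan from going home
- pan_d: the smallest steel pan; may be absent: conical, 40 mm tall, 36 mm across the base, 68 across the rim, walls and floor 3 mm, about 100 g. Origin at the centre of its underside, z up. Round level handle 11 mm thick along its +x, axis 49 mm above the underside, straight from 44 to 92 mm from the origin. Home, its underside rests 3 mm above that of the pan around it
- pan_d_tip (a point): outer end of the handle of pan_d, on the handle's axis. The handle clears the bigger pans' rims, but lying over another handle it keeps the pan from going home
- ball1: white ceramic grinding ball, 18 mm across, 18 g, rolls freely; origin at its centre; may be absent
- ball2: white ceramic grinding ball, 18 mm across, 18 g, rolls freely; origin at its centre; may be absent
- ball3: white ceramic grinding ball, 18 mm across, 18 g, rolls freely; origin at its centre; may be absent
- ball4: white ceramic grinding ball, 18 mm across, 18 g, rolls freely; origin at its centre; may be absent
- ball5: white ceramic grinding ball, 18 mm across, 18 g, rolls freely; origin at its centre; may be absent
- bottle: bystander: glass bottle with a blue cap, 64 mm across, 140 mm tall; origin at the centre of its underside; leave alone
- jar: bystander: small clear jar with a white cap, 52 mm across, 60 mm tall; origin at the centre of its underside; leave alone
- marker: bystander: black marker lying down, 14 mm thick, 120 mm long (along its x); origin at the centre of its underside; leave alone
- cassette: bystander: flat yellow cassette, 40 x 28 x 6 mm; origin at the centre of its underside; leave alone
Things that resemble listed ones, but are neither listed nor needed, are in the scene too. Leave any orange look-alike of the pan_a alone.

How it is judged:
By the outcome, as a careful person would: the job done as asked, in the order asked, and still so for the second after the job is handed in, with the robot touching nothing.
Of pan_b, pan_c, pan_d only 2 to 3 are there at a start; the rules pass over those that are not, and their reading is None.
Of ball1, ball2, ball3, ball4, ball5 only 3 to 5 are there at a start; the rules pass over those that are not, and their reading is None.
At some moment in a run one of pan_b, pan_c, pan_d may be knocked a few centimetres aside while the robot is not near it.
It also fails if it takes over 210 s, if anything falls off the work surface, if the arm or the gripper's body presses on something with over 40 N, if the wrist force passes 120 N, or if a joint passes its speed limit or range.

## Robot

A 6-joint arm with a two-finger parallel gripper is mounted at the origin on the work surface. World frame = base frame: x ahead of the robot, y to its left, z up, the work surface at z = 0. Lengths are in mm, angles in degrees, forces in N, time in s.
With the tool pointing down it reaches from about 375 to 975 mm from the base axis. Payload 3.8 kg.
Tool frame: the origin (TCP) lies midway between the tips of the shut fingers; the grasp point (between the pads) lies 19 mm behind it; z points along the fingers, y is the line along which they close (so a half turn about z gives the same grasp; the last joint's range is limited). The gripper opens to 88 mm and grips with 3 to 60 N. Pads are 18 mm wide; open, the fingers measure 123 mm over their backs; the gripper's body (75 mm by 187 mm) begins 45 mm behind the grasp point.
Start: joints at [74.032, 15.12, 91.902, -0, 72.978, -2.114], TCP at [161.627, 655.358, 211.606] pointing down, gripper open.
Joint ranges: [-150.88, 150.88], [-54.13, 125.18], [17.81, 147.31], [-75.09, 255.09], [0, 152.58], [-146.25, 146.25]. Speed limits (degrees/s): [147.25, 147.25, 180, 180, 180, 180].

## Interface

Orientations are given as [roll, pitch, yaw] about the fixed x, y, z axes, in that order (R = Rz(yaw) Ry(pitch) Rx(roll)).
In Python, from bench import robot gives the robot as it stands. The module is installed in compiled form; this text tells all that it offers.
- The arm moves only by the tool step_arm, never from a script. Its argument "series" is a list of rows, each an object of numbers: "tx", "ty", "tz": the shift along the tool's x, y, z in units of 0.4 m (1.0 is 0.4 m); "ax", "ay", "az": the turn, a rotation vector about the tool's x, y, z in units of 180 degrees (1.0 is 180 degrees); "gripper": the finger opening in mm, from 0 to 88.1. In form: [{"tx": .., "ty": .., "tz": .., "ax": .., "ay": .., "az": .., "gripper": ..}, ...]. A call has 1 to 12 rows; each row is the pose to reach, as a shift and turn from the pose commanded when the call began, along the tool's axes at that moment, turning the shorter way round; what a row does not reach only later rows make up. A row lasts 1/12 s, in which the tool goes at most 41.7 mm and 7.16 degrees, less where a joint would pass 70% of its speed; a pose out of reach is approached as far as the arm can. A call with a number of a shift or a turn outside -1 to 1 is refused whole. A call with a gripper value outside its range is refused whole. The fingers move at their own pace and stop on an object; "grip_force" is the grip in N (left out, the last holds). Time passes only in rows, so rows that repeat a pose let the fingers close. It gives the time, the measured TCP pose, the force, the opening and the grip force at its end, in the units of the state.
- robot.observe(): the state, without advancing time (a new reading comes with each control period).
- robot.snapshot(name): name is "scene" or "top"; returns a dict with "img" (384x512x3 uint8, blue, green, red), "z_map" (384x512 float32, mm along the optical axis (not along the pixel's ray), 0 where there is no reading), "vfov" (degrees; the focal length in pixels is half the picture's height over the tangent of half this angle, whatever the lens; pixels are square), "cx", "cy" (the principal point, pixels), "origin" and "attitude" of the camera in the world. Camera axes: x right, y up, looking along -z (the intrinsics and any distortion apply to the point x, -y, -z); pixel columns grow to the right and rows downward; lengths in mm; the calibration is good to about 2 mm. A picture is of the moment at which its call begins.
- robot.hand_in(): hands the job in; it is judged then, once.
The state is a dict: "clock": time; "q": joint angles; "qd": joint speeds; "effort": joint torques, N m; "tool_pos": TCP position; "tool_rot": TCP orientation; "wrist_force": force on the tool from outside, world axes, zero at the start; "wrist_torque": the same for the moment, N m; "finger_gap": finger opening in mm; "grasp_force": force on a finger pad.
Only numpy, scipy, OpenCV 4.12 (cv2) and the standard library are available. Lean on these libraries where they do the work, as an engineer would, in place of code of your own. Each camera call takes 0.05 s, during which the arm holds its last target. There are 200 camera calls.

## Working session

There is one attempt and no reset: what is moved stays moved. The work goes in short steps, Python scripts to look and compute and a tool call to move; the robot and the scene stay as the last step left them, time stands still between calls to the robot, and variables do not carry over. Pictures are saved under pics/ and viewed, at most 14 in all, crops included, and the job is handed in when it is done.

Besides the shell and the picture viewer there is one more tool, called as a command line: name --argument value ..., lists and objects as JSON in quotes. step_arm: Moves the arm, as the interface text tells. Its arguments: {"type":"object","properties":{"series":{"type":"array"},"grip_force":{"type":"number"}},"required":["series"]}

```bash
mkdir -p pics; cat > h.py <<'E'
import numpy as np, cv2
from scipy.spatial.transform import Rotation as R
from bench import robot
def snap(n):
    s=robot.snapshot(n); return s
def att(s):
    a=np.array(s["attitude"],float)
    return a if a.shape==(3,3) else R.from_euler('xyz',a,degrees=True).as_matrix()
def cloud(s):
    z=s["z_map"]; h,w=z.shape; f=h/2/np.tan(np.radians(s["vfov"]/2))
    v,u=np.mgrid[:h,:w]
    p=np.stack([(u-s["cx"])/f*z,-(v-s["cy"])/f*z,-z],-1)
    P=p@att(s).T+np.array(s["origin"]); P[z==0]=np.nan
    return P
E
python3 - <<'E'
from h import *
print(robot.observe())
for n in("scene","top"):
    s=snap(n); print(n,{k:v for k,v in s.items() if k not in("img","z_map")}, (s["z_map"]==0).mean())
    np.savez(n+"0.npz",P=cloud(s),img=s["img"]); cv2.imwrite(f"pics/{n}0.png",s["img"])
E
```

```text
{'clock': 0.0, 'q': array([ 7.40323524e+01,  1.51691006e+01,  9.19788009e+01, -3.01135020e-04,
        7.29785537e+01, -2.11247101e+00]), 'qd': array([ 0.00570855,  0.03733326,  0.12681641,  0.06826023,  0.01542757,
       -0.0110823 ]), 'effort': array([ 3.39396247e-04, -5.02078915e+01, -3.56890368e+01,  7.28147244e-02,
        2.89718265e-02, -1.57850718e-04]), 'tool_pos': array([161.4160695 , 654.63437721, 210.31188537]), 'tool_rot': array([-1.79873620e+02, -4.37373605e-03,  1.66144907e+02]), 'wrist_force': array([ 0.28128216,  0.00613663, -0.0752201 ]), 'wrist_torque': array([-0.0131826 ,  0.00041873,  0.01516975]), 'grasp_force': 0.0, 'finger_gap': 88.03966931547271}
scene {'vfov': 54.1988156404413, 'cx': 255.6017349821274, 'cy': 195.0596958168058, 'origin': array([1225.872642  ,   55.66154515,  732.70620955]), 'attitude': array([4.84485239e+01, 5.67676679e-02, 9.73980660e+01])} 0.0040740966796875
top {'vfov': 47.894514479281355, 'cx': 255.27702195419374, 'cy': 196.76230853952745, 'origin': array([ 406.64881098,  -53.07222597, 1305.15537721]), 'attitude': array([  3.20887674,  -1.15976361, -88.71283391])} 0.0038706461588541665
```

View pics/scene0.png

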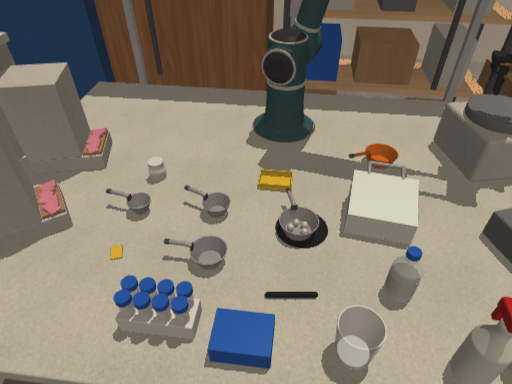

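View pics/top0.png

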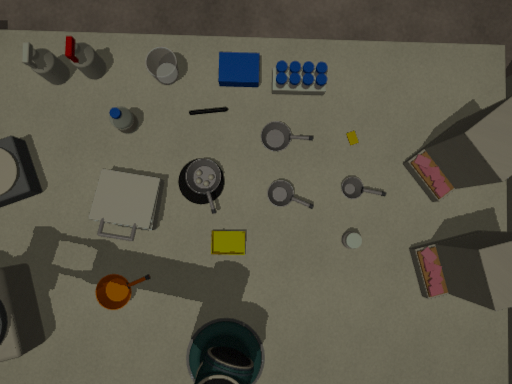

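The scene view shows pan A with its balls on the mat at (299,223) and the tub, handle towards the robot, at (382,208). The smaller pans are at (209,252), (215,205) and (139,204). The orange look-alike is at (380,155). In the top view, pan A is at (203,178), the tub at (125,198), and the small pans at (277,135), (280,193) and (352,187).

The candidates for "biggest handled steel pan" are the grey pan on the black mat at top (203,178) and the orange one at (113,292). The grey one fits: it's steel, holds the balls and stands on the mat. Next I'll measure, and make one enlarged crop to confirm.

```bash
cat >> h.py <<'E'
from scipy.optimize import least_squares
D={'a':(52,62,110),'b':(46,56,104),'c':(40,50,98),'d':(34,44,92)}
def fitpan(Ps,c0,rad,z0=0,rng=75):
    """circle on rim points (z 34..46), handle line on points z>=46; Ps list of Nx3"""
    P=np.concatenate(Ps); P=P[np.isfinite(P).all(1)]
    c=np.array(c0,float)
    for _ in range(6):
        d=np.hypot(*(P[:,:2]-c).T); z=P[:,2]-z0
        m=(abs(d-rad+1.5)<(15 if _<3 else 6))&(z>35)&(z<44)
        Q=P[m]
        r=least_squares(lambda p:np.hypot(Q[:,0]-p[0],Q[:,1]-p[1])-rad+1.5,c,loss='soft_l1',f_scale=2)
        c=r.x
    d=np.hypot(*(P[:,:2]-c).T); z=P[:,2]-z0
    H=P[(d>rad+6)&(d<rad+60)&(z>44)&(z<62)]
    v=H[:,:2]-c; ang=np.arctan2(*(v.sum(0)[::-1]))
    return dict(c=c.round(1),n=len(Q),res=round(float(np.median(abs(r.fun))),2),rimz=round(float(np.percentile(Q[:,2],90)),1),
      yaw=round(float(np.degrees(ang)),1),nh=len(H),htop=np.percentile(H[:,2],[50,90]).round(1),far=round(float(np.hypot(*v.T).max()),1))
E
python3 - <<'E'
from h import *
s=np.load('scene0.npz');t=np.load('top0.npz')
for n,S in(('scene',s),('top',t)):
    P=S['P'].reshape(-1,3); m=(P[:,0]>300)&(P[:,0]<800)&(abs(P[:,1])<350)&(abs(P[:,2])<12)
    A=np.c_[P[m][:,:2],np.ones(m.sum())]; k=np.linalg.lstsq(A,P[m][:,2],rcond=None)[0]; print(n,'table',k, np.std(P[m][:,2]))
for k,(u,v) in dict(a=(203,178),b=(277,135),c=(280,193),d=(352,187)).items():
    c0=t['P'][v,u,:2]
    for nm,S in (('top',[t]),('scene',[s]),('both',[s,t])):
        try: print(k,nm,c0.round(),[fitpan([x['P'].reshape(-1,3) for x in S],c0,r) for kk,(r,_,_) in D.items() if kk==k])
        except Exception as e: print(k,nm,e)
for nm,u,v in [('mat',184,192),('tubmid',130,200),('tubcorn',92,220),('handle',117,236),('cap',117,113),('jar',353,240),('marker',208,110),('cass',352,137),('yel',228,242),('orange',113,292),('orhandle',147,277),('blue',238,70)]:
    print(nm,t['P'][v,u].round(1))
P=t['P'].reshape(-1,3);q=P[(P[:,2]>54)&(P[:,2]<80)&(abs(P[:,0]-420)<200)&(P[:,1]>120)&(P[:,1]<380)]
r=cv2.minAreaRect(q[:,:2].astype(np.float32)); print('tub all',r)
q2=q[(q[:,2]>64)]; print(cv2.minAreaRect(q2[:,:2].astype(np.float32)))
img=np.hstack([cv2.resize(t['img'][130:330,70:330],None,fx=2.6,fy=2.6,interpolation=cv2.INTER_CUBIC)]);cv2.imwrite('pics/crop1.png',img); print(img.shape)
E
```

```text
scene table [ 0.00025045  0.00120213 -0.11286206] 2.0476207954535566
top table [ 1.03882665e-03  8.73349145e-04 -9.03665241e-01] 2.9483227182262186
a top [533.  81.] [{'c': array([536.6,  76.7]), 'n': 159, 'res': 1.95, 'rimz': 43.0, 'yaw': -161.4, 'nh': 71, 'htop': array([56.4, 59.1]), 'far': 110.2}]
a scene [533.  81.] [{'c': array([537.7,  76.8]), 'n': 230, 'res': 1.99, 'rimz': 43.1, 'yaw': -160.7, 'nh': 61, 'htop': array([56.4, 58.3]), 'far': 111.0}]
a both [533.  81.] [{'c': array([537.3,  76.8]), 'n': 387, 'res': 1.93, 'rimz': 43.1, 'yaw': -161.0, 'nh': 133, 'htop': array([56.4, 59. ]), 'far': 110.9}]
b top [ 670. -140.] [{'c': array([ 660.3, -133.3]), 'n': 123, 'res': 1.31, 'rimz': 42.0, 'yaw': -93.0, 'nh': 71, 'htop': array([53.9, 57.1]), 'far': 105.8}]
b scene [ 670. -140.] [{'c': array([ 661. , -133.2]), 'n': 185, 'res': 1.32, 'rimz': 40.7, 'yaw': -91.5, 'nh': 107, 'htop': array([52.6, 54.8]), 'far': 104.5}]
b both [ 670. -140.] [{'c': array([ 660.7, -133.2]), 'n': 308, 'res': 1.3, 'rimz': 41.4, 'yaw': -92.1, 'nh': 178, 'htop': array([53. , 55.9]), 'far': 105.9}]
c top [ 493
[... 777 characters left out ...]
]
d both [ 517. -370.] [{'c': array([ 513.2, -362.2]), 'n': 192, 'res': 1.29, 'rimz': 40.8, 'yaw': -99.7, 'nh': 146, 'htop': array([52.6, 55.5]), 'far': 93.9}]
mat [489.6 137.2   1.5]
tubmid [458.  274.5  89. ]
tubcorn [399.3 408.4   2.3]
handle [357.7 300.6 109.3]
cap [691.1 304.9 139.9]
jar [ 358.8 -361.7   57.7]
marker [738.8  71.2  12.9]
cass [ 670.5 -369.7    0.9]
yel [342.6   0.9   2.3]
orange [186.9 338.9  -2.8]
orhandle [240.8 226.9  55.2]
blue [851.  -17.5  51.1]
tub all ((382.05780029296875, 295.45843505859375), (172.7868194580078, 319.4907531738281), 85.05494689941406)
((501.3992614746094, 285.7864074707031), (170.96971130371094, 72.4662857055664), 82.25149536132812)
(520, 676, 3)
```

View pics/crop1.png

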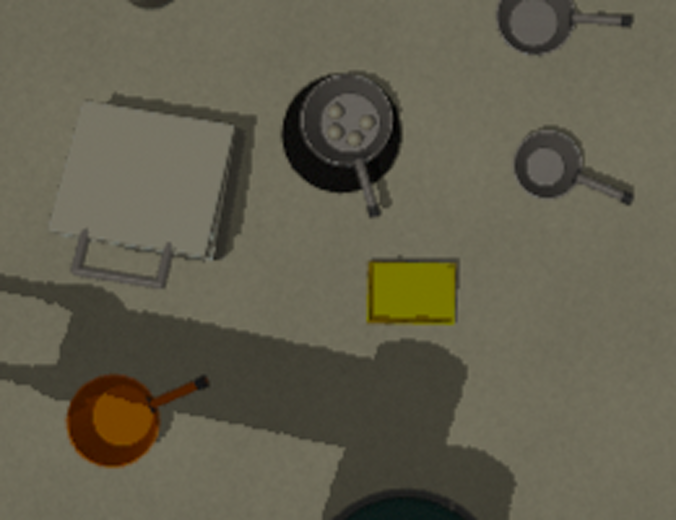

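The crop confirms the grey steel pan on the mat, at crop (345,115), with 4 balls in it. The orange pan at (113,420) is only the look-alike. The lid seems already slightly ajar, with its handle at z≈109. Next: the lid plane, the tub axes and the mat circle.

```bash
python3 - <<'E'
from h import *
s=np.load('scene0.npz');t=np.load('top0.npz')
for nm,S in(('top',t),('scene',s)):
    P=S['P'].reshape(-1,3); I=S['img'].reshape(-1,3).astype(int)
    # lid: white, in region
    m=(P[:,0]>370)&(P[:,0]<560)&(P[:,1]>170)&(P[:,1]<390)&(P[:,2]>50)&(P[:,2]<130)
    Q=P[m]; w=np.ones(len(Q),bool)
    for _ in range(8):
        k=np.linalg.lstsq(np.c_[Q[w][:,:2],np.ones(w.sum())],Q[w][:,2],rcond=None)[0]
        res=Q[:,2]-np.c_[Q[:,:2],np.ones(len(Q))]@k; w=abs(res)<4
    L=Q[w]; r=cv2.minAreaRect(L[:,:2].astype(np.float32))
    b=cv2.boxPoints(r); bz=np.c_[b,np.ones(4)]@k
    print(nm,'plane',k,'tilt',np.degrees(np.arctan(np.hypot(*k[:2]))),'dir',np.degrees(np.arctan2(k[1],k[0])),w.sum(),r); print(np.c_[b,bz].round(1))
    n=np.linalg.norm(k[:2]); 
    # handle bar
    c=np.array(r[0]); d=k[:2]/n
    H=P[((P[:,:2]-c)@d>75)&((P[:,:2]-c)@d<135)&(abs((P[:,:2]-c)@[-d[1],d[0]])<60)&(P[:,2]>50)]
    if len(H):
        along=(H[:,:2]-c)@d; far=H[along>np.percentile(along,95)-12]; print('handle n',len(H),'bar mean',np.median(far,0).round(1),'extent',(far[:,:2]-c)@[-d[1],d[0]]@np.ones(1) if 0 else np.ptp((far[:,:2]-c)@[-d[1],d[0]]).round(1), 'max along',along.max().round(1), far[:,2].max().round(1))
    # mat
    dk=(I.max(1)<38)&(abs(P[:,2])<9)&(np.hypot(P[:,0]-530,P[:,1]-85)<95)
    M=P[dk]; h=cv2.convexHull(M[:,:2].astype(np.float32))
    (cx,cy),rr=cv2.minEnclosingCircle(h); 
    f=least_squares(lambda p:np.hypot(h[:,0,0]-p[0],h[:,0,1]-p[1])-p[2],[cx,cy,rr],loss='soft_l1').x
    print('mat',cx,cy,rr,f,np.median(M[:,2]),len(M))
E
```

```text
top plane [-2.32588438e-01  3.12570218e-02  1.84057507e+02] tilt 13.207137861060723 dir 172.34601011048846 2926 ((450.52783203125, 292.8457336425781), (170.89541625976562, 175.20846557617188), 82.13526916503906)
[[352.1 220.2 109.1]
 [525.6 196.2  67.9]
 [549.  365.5  67.8]
 [375.4 389.5 108.9]]
handle n 190 bar mean [358.  303.4 110.9] extent 100.7 max along 99.4 117.6
mat 524.8235473632812 86.14617156982422 68.96772003173828 [524.82064088  87.01361683  67.69660171] 2.105434903009609 555
scene plane [-2.32948645e-01  3.28579792e-02  1.83641594e+02] tilt 13.23837348408771 dir 171.97125591928082 3228 ((451.70550537109375, 292.60198974609375), (170.38250732421875, 175.8779754638672), 82.16122436523438)
[[353.  220.2 108.7]
 [527.2 196.2  67.3]
 [550.4 365.   67.4]
 [376.2 389.  108.8]]
handle n 181 bar mean [359.9 306.8 109.8] extent 99.1 max along 100.7 114.7
mat 527.1302490234375 87.77718353271484 67.78824615478516 [525.00492302  86.76243461  66.55930573] 2.663933380436333 485
```

The lid stands at 13.2°. The tub's x axis has yaw about −7.9°, and the hinge is near (537,281,60). That puts the bar at (359,305,106), which agrees with the measured bar top of 111. The mat centre is (525,87), and pan A is off-centre. Next I'll grip the lid bar and swing it along its arc, with the tool kept pointing down.

```bash
cat >> h.py <<'E'
import json,os
LED='led.json'
if not os.path.exists(LED):
    json.dump(dict(p=[161.627,655.358,211.606],R=R.from_euler('xyz',[180,0,166.146],degrees=True).as_matrix().tolist()),open(LED,'w'))
def led(): d=json.load(open(LED)); return np.array(d['p']),np.array(d['R'])
def down(yaw): return R.from_euler('xyz',[180,0,yaw],degrees=True).as_matrix()
def plan(calls):
    """calls: list of lists of (G(grasp pt) , R); prints rows, updates ledger with rounded last row"""
    p,Rc=led()
    for c in calls:
        out=[]
        for G,Rt in c:
            T=np.array(G,float)+19*Rt[:,2]
            t=np.round(Rc.T@(T-p)/400,3)+0; a=np.round(R.from_matrix(Rc.T@Rt).as_rotvec()/np.pi,3)+0
            out.append(np.r_[t,a])
        print('call'); [print('  ',x.tolist()) for x in out]
        t,a=out[-1][:3],out[-1][3:]; p=p+Rc@t*400; Rc=Rc@R.from_rotvec(a*np.pi).as_matrix()
    json.dump(dict(p=p.tolist(),R=Rc.tolist()),open(LED,'w')); print('end',p.round(1),R.from_matrix(Rc).as_euler('xyz',degrees=True).round(1))
def chk():
    o=robot.observe(); p,Rc=led(); Rm=R.from_euler('xyz',o['tool_rot'],degrees=True).as_matrix()
    with open('log.jsonl','a') as f: f.write(json.dumps([o['q'].tolist(),o['tool_pos'].tolist(),o['tool_rot'].tolist()])+'\n')
    print('t',round(o['clock'],2),'dpos',(o['tool_pos']-p).round(2),'drot',np.degrees(R.from_matrix(Rc.T@Rm).as_rotvec()).round(2),'q',o['q'].round(1),'F',o['wrist_force'].round(1),'gap',round(o['finger_gap'],1),'gf',round(o['grasp_force'],1))
HG=np.array([537.2,280.7,60.]); TY=-7.9; U=np.array([np.cos(np.radians(TY)),np.sin(np.radians(TY)),0])
def bar(deg):
    a=np.radians(deg); return HG+U*(-186*np.cos(a)+4*np.sin(a))+np.array([0,0,186*np.sin(a)+4*np.cos(a)])
E
python3 - <<'E'
from h import *
chk()
Rl=down(82.1); b=bar(13.2); print(b)
plan([[(b+[0,0,70],Rl)],[(b,Rl)]])
plan([[(bar(x),Rl) for x in np.linspace(13.2,50,12)],[(bar(x),Rl) for x in np.linspace(50,86,13)[1:]],[(bar(x),Rl) for x in np.linspace(86,100.3,9)[1:]]])
E
```

```text
t 0.1 dpos [-0.2  -0.68 -1.19] drot [0.12 0.   0.  ] q [74.  15.2 92.   0.  73.  -2.1] F [-0.4  0.  -0.6] gap 88.2 gf 0.0
[358.73765912 305.4636962  106.36757745]
call
   [-0.688, -0.731, 0.136, 0.0, 0.0, 0.467]
call
   [0.0, 0.0, 0.175, 0.0, 0.0, 0.0]
end [358.8 305.6  87.2] [180.    0.   82.1]
call
   [0.0, 0.0, 0.0, 0.0, 0.0, 0.0]
   [0.0, 0.007, -0.026, 0.0, 0.0, 0.0]
   [0.0, 0.016, -0.052, 0.0, 0.0, 0.0]
   [0.0, 0.027, -0.077, 0.0, 0.0, 0.0]
   [0.0, 0.039, -0.102, 0.0, 0.0, 0.0]
   [0.0, 0.052, -0.125, 0.0, 0.0, 0.0]
   [0.0, 0.067, -0.148, 0.0, 0.0, 0.0]
   [0.0, 0.083, -0.17, 0.0, 0.0, 0.0]
   [0.0, 0.1, -0.191, 0.0, 0.0, 0.0]
   [0.0, 0.119, -0.211, 0.0, 0.0, 0.0]
   [0.0, 0.138, -0.23, 0.0, 0.0, 0.0]
   [0.0, 0.159, -0.247, 0.0, 0.0, 0.0]
call
   [0.0, 0.019, -0.015, 0.0, 0.0, 0.0]
   [0.0, 0.04, -0.029, 0.0, 0.0, 0.0]
   [0.0, 0.06, -0.041, 0.0, 0.0, 0.0]
   [0.0, 0.082, -0.053, 0.0, 0.0, 0.0]
   [0.0, 0.104, -0.063, 0.0, 0.0, 0.0]
   [0.0, 0.126, -0.072, 0.0, 0.0, 0.0]
   [0.0, 0.149, -0.08, 0.0, 0.0, 0.0]
   [0.0, 0.173, -0.087, 0.0, 0.0, 0.0]
   [0.0, 0.196, -0.093, 0.0, 0.0, 0.0]
   [0.0, 0.22, -0.097, 0.0, 0.0, 0.0]
   [0.0, 0.245, -0.1, 0.0, 0.0, 0.0]
   [0.0, 0.269, -0.102, 0.0, 0.0, 0.0]
call
   [0.0, 0.014, -0.001, 0.0, 0.0, 0.0]
   [0.0, 0.029, -0.001, 0.0, 0.0, 0.0]
   [0.0, 0.043, 0.0, 0.0, 0.0, 0.0]
   [0.0, 0.058, 0.001, 0.0, 0.0, 0.0]
   [0.0, 0.072, 0.002, 0.0, 0.0, 0.0]
   [0.0, 0.087, 0.004, 0.0, 0.0, 0.0]
   [0.0, 0.101, 0.006, 0.0, 0.0, 0.0]
   [0.0, 0.115, 0.009, 0.0, 0.0, 0.0]
end [573.9 275.7 223.2] [180.    0.   82.1]
```

step_arm --series '[{"tx": -0.688, "ty": -0.731, "tz": 0.136, "ax": 0, "ay": 0, "az": 0.467, "gripper": 21}, {"tx": -0.688, "ty": -0.731, "tz": 0.136, "ax": 0, "ay": 0, "az": 0.467, "gripper": 21}, {"tx": -0.688, "ty": -0.731, "tz": 0.136, "ax": 0, "ay": 0, "az": 0.467, "gripper": 21}, {"tx": -0.688, "ty": -0.731, "tz": 0.136, "ax": 0, "ay": 0, "az": 0.467, "gripper": 21}, {"tx": -0.688, "ty": -0.731, "tz": 0.136, "ax": 0, "ay": 0, "az": 0.467, "gripper": 21}, {"tx": -0.688, "ty": -0.731, "tz": 0.136, "ax": 0, "ay": 0, "az": 0.467, "gripper": 21}, {"tx": -0.688, "ty": -0.731, "tz": 0.136, "ax": 0, "ay": 0, "az": 0.467, "gripper": 21}, {"tx": -0.688, "ty": -0.731, "tz": 0.136, "ax": 0, "ay": 0, "az": 0.467, "gripper": 21}, {"tx": -0.688, "ty": -0.731, "tz": 0.136, "ax": 0, "ay": 0, "az": 0.467, "gripper": 21}, {"tx": -0.688, "ty": -0.731, "tz": 0.136, "ax": 0, "ay": 0, "az": 0.467, "gripper": 21}, {"tx": -0.688, "ty": -0.731, "tz": 0.136, "ax": 0, "ay": 0, "az": 0.467, "gripper": 21}, {"tx": -0.688, "ty": -0.731, "tz": 0.136, "ax": 0, "ay": 0, "az": 0.467, "gripper": 21}]' --grip_force 10

```text
clock: 1.1
tool_pos: [359.2, 303.3, 156.4]
tool_rot: [-180.0, 0.1, 81.5]
wrist_force: [-0.7, 0.6, 0.9]
finger_gap: 21.1
grasp_force: 0.0
```

step_arm --series '[{"tx": 0, "ty": 0, "tz": 0.05, "ax": 0, "ay": 0, "az": 0, "gripper": 21}, {"tx": 0, "ty": 0, "tz": 0.1, "ax": 0, "ay": 0, "az": 0, "gripper": 21}, {"tx": 0, "ty": 0, "tz": 0.14, "ax": 0, "ay": 0, "az": 0, "gripper": 21}, {"tx": 0, "ty": 0, "tz": 0.175, "ax": 0, "ay": 0, "az": 0, "gripper": 21}, {"tx": 0, "ty": 0, "tz": 0.175, "ax": 0, "ay": 0, "az": 0, "gripper": 21}, {"tx": 0, "ty": 0, "tz": 0.175, "ax": 0, "ay": 0, "az": 0, "gripper": 21}]'

```text
clock: 1.6
tool_pos: [357.9, 304.8, 86.3]
tool_rot: [-179.9, 0.1, 82.1]
wrist_force: [0.2, 0.6, 0.5]
finger_gap: 21.1
grasp_force: 0.0
```

step_arm --series '[{"tx": 0, "ty": 0, "tz": 0, "ax": 0, "ay": 0, "az": 0, "gripper": 0}, {"tx": 0, "ty": 0, "tz": 0, "ax": 0, "ay": 0, "az": 0, "gripper": 0}, {"tx": 0, "ty": 0, "tz": 0, "ax": 0, "ay": 0, "az": 0, "gripper": 0}, {"tx": 0, "ty": 0, "tz": 0, "ax": 0, "ay": 0, "az": 0, "gripper": 0}, {"tx": 0, "ty": 0, "tz": 0, "ax": 0, "ay": 0, "az": 0, "gripper": 0}]' --grip_force 10

```text
clock: 2.02
tool_pos: [359.2, 305.9, 87.9]
tool_rot: [179.9, -0.1, 82.1]
wrist_force: [-1.2, -0.5, -0.2]
finger_gap: 0.3
grasp_force: 0.0
```

The fingers closed on nothing, so I'll look at the bar.

```bash
python3 - <<'E'
from h import *
chk()
s=snap('scene');t=snap('top')
np.savez('s1.npz',P=cloud(s),img=s['img']);np.savez('t1.npz',P=cloud(t),img=t['img'])
a=cv2.resize(s['img'][120:260,310:450],(560,560),interpolation=cv2.INTER_CUBIC)
cv2.imwrite('pics/c2.png',a)
E
```

```text
t 2.02 dpos [-214.75   30.24 -135.32] drot [-0.05  0.05 -0.  ] q [ 37.4  -0.5 123.3   0.   57.1  45.3] F [-1.2 -0.5 -0.2] gap 0.3 gf 0.0
```

View pics/c2.png

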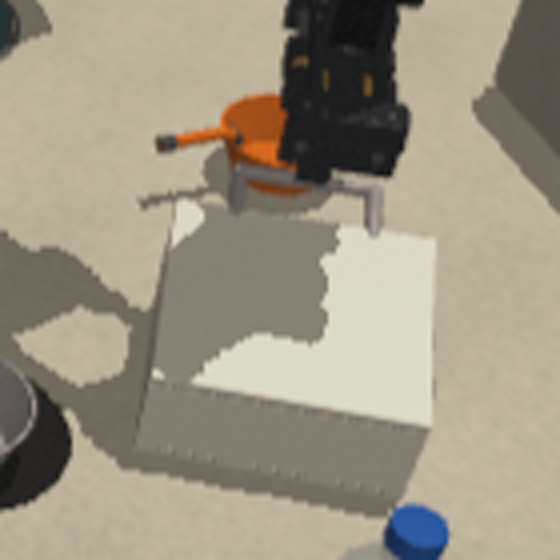

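```bash
python3 - <<'E'
from h import *
for n in('scene0','top0','s1','t1'):
    S=np.load(n+'.npz');P=S['P'].reshape(-1,3); d=P[:,:2]-HG[:2]; al=d@-U[:2]; la=d@np.array([-U[1],U[0]])
    m=(al>150)&(al<215)&(abs(la)<30)&(P[:,2]>70)&(P[:,2]<120)
    o=np.argsort(al[m]); print(n,m.sum()); print(np.c_[al[m],la[m],P[m,2]][o][::max(1,m.sum()//45)].round(0).astype(int).tolist())
E
```

```text
scene0 90
[[174, 27, 113], [175, 26, 108], [176, 23, 107], [176, 2, 106], [176, -16, 106], [176, -25, 111], [177, -8, 107], [177, -30, 106], [177, -3, 108], [177, 21, 106], [177, -12, 112], [177, 19, 105], [177, -21, 114], [178, -11, 105], [178, -6, 106], [178, -22, 110], [178, 8, 105], [178, -17, 107], [178, -20, 110], [179, 23, 108], [179, 0, 103], [179, -23, 113], [179, 14, 113], [179, -17, 110], [179, 17, 110], [180, 9, 111], [180, -26, 115], [180, -13, 103], [180, -6, 108], [180, -14, 107], [180, 7, 111], [180, 2, 109], [181, -27, 107], [181, 19, 113], [181, 1, 112], [181, 22, 113], [182, -29, 113], [182, -2, 111], [182, -25, 110], [182, 23, 109], [182, 12, 110], [183, 6, 112], [184, 30, 113], [184, -7, 112], [187, -23, 110]]
top0 89
[[175, -2, 113], [176, -18, 110], [176, 17, 111], [176, -15, 108], [176, 3, 112], [176, 3, 105], [177, 22, 106], [177, -12, 108], [177, 6, 112], [177, 23, 110], [177, -28, 106], [177, -10, 111], [177, -26, 109], [177, 26, 109], [177, 27, 114], [177, 10, 108], [177, -7, 109], [178, 11, 113], [178, -22, 114], [178, -23, 108], [178, -5, 112], [178, 14,
[... 2299 characters left out ...]
11], [185, 23, 110], [186, 28, 111], [186, -23, 111]]
t1 38
[[176, -18, 111], [176, -15, 110], [176, -30, 112], [177, -13, 109], [177, -10, 109], [177, -8, 113], [177, -26, 106], [178, -23, 107], [178, -21, 107], [178, -18, 109], [179, -17, 113], [179, -14, 114], [179, -28, 114], [180, -8, 119], [180, -10, 108], [180, -8, 110], [180, -24, 108], [181, -22, 110], [181, -20, 112], [181, -18, 117], [182, -13, 109], [182, -30, 109], [182, -11, 110], [182, -10, 115], [183, -26, 113], [183, -27, 108], [183, -7, 115], [183, -22, 109], [183, -20, 113], [184, -16, 106], [184, -14, 111], [185, -13, 115], [185, -27, 114], [185, -8, 117], [185, -27, 106], [186, -8, 109], [186, -24, 114], [187, -19, 107]]
```

```bash
python3 - <<'E'
from h import *
for n in('s1','t1'):
    S=np.load(n+'.npz');P=S['P'].reshape(-1,3);I=S['img'].reshape(-1,3); d=P[:,:2]-HG[:2]; al=d@-U[:2]; la=d@np.array([-U[1],U[0]])
    m=(al>90)&(al<290)&(abs(la)<120)&(P[:,2]>100)&(P[:,2]<400)&(I.max(1)<70)
    for z in range(100,400,20):
        k=m&(P[:,2]>=z)&(P[:,2]<z+20)
        if k.sum()>3: print(n,z,k.sum(),'al',np.percentile(al[k],[2,50,98]).round(),'la',np.percentile(la[k],[2,50,98]).round())
E
```

```text
s1 120 27 al [162. 164. 166.] la [-10.   0.  10.]
s1 180 230 al [ 91.  94. 258.] la [-33. -12.  32.]
s1 200 220 al [ 95. 159. 256.] la [-34.  -9.  32.]
s1 220 409 al [ 91. 154. 249.] la [-30.  -2.  30.]
s1 240 118 al [160. 167. 178.] la [-24.  -0.  22.]
s1 260 212 al [141. 151. 191.] la [-36.  -7.  35.]
s1 280 27 al [146. 157. 179.] la [-33. -16.  31.]
s1 300 187 al [140. 148. 176.] la [-36.  -6.  34.]
s1 320 260 al [142. 148. 172.] la [-35.  -4.  32.]
s1 340 284 al [142. 148. 178.] la [-35.  -3.  39.]
s1 360 314 al [142. 149. 182.] la [-35.  -1.  44.]
s1 380 303 al [142. 148. 173.] la [-35.  -4.  33.]
t1 100 114 al [141. 176. 186.] la [-50. -41.   7.]
t1 120 7 al [177. 183. 187.] la [-10.  -9.  -7.]
t1 160 4 al [179. 220. 259.] la [-32. -16.  -7.]
t1 180 194 al [ 98. 175. 257.] la [-33. -24.  22.]
t1 200 369 al [ 92. 160. 268.] la [-33. -21.  32.]
t1 220 393 al [ 91. 118. 269.] la [-32.   2.  33.]
t1 240 4 al [167. 194. 214.] la [-33. -32. -32.]
t1 260 153 al [142. 185. 217.] la [-36. -29.  -5.]
t1 280 20 al [141. 163. 205.] la [-37. -32. -10.]
t1 300 105 al [142. 169. 202.] la [-37. -32.  -8.]
t1 320 69 al [149. 170. 195.] la [-35. -33. -20.]
t1 340 11 al [159. 183. 207.] la [-36. -33. -17.]
t1 360 4 al [205. 207. 208.] la [-22. -21. -19.]
t1 380 4 al [198. 203. 206.] la [-29. -25. -22.]
```

The finger tips show at z≈115 and the gripper body starts at ≈180, while the reported TCP is 88. So the fingers really sit about 27 mm above the reported pose, though horizontally they are right. I'll go down 27 mm and close again; that is clear of the lid either way.

step_arm --series '[{"tx": 0, "ty": 0, "tz": 0, "ax": 0, "ay": 0, "az": 0, "gripper": 21}, {"tx": 0, "ty": 0, "tz": 0, "ax": 0, "ay": 0, "az": 0, "gripper": 21}, {"tx": 0, "ty": 0, "tz": 0, "ax": 0, "ay": 0, "az": 0, "gripper": 21}, {"tx": 0, "ty": 0, "tz": 0.02, "ax": 0, "ay": 0, "az": 0, "gripper": 21}, {"tx": 0, "ty": 0, "tz": 0.04, "ax": 0, "ay": 0, "az": 0, "gripper": 21}, {"tx": 0, "ty": 0, "tz": 0.055, "ax": 0, "ay": 0, "az": 0, "gripper": 21}, {"tx": 0, "ty": 0, "tz": 0.068, "ax": 0, "ay": 0, "az": 0, "gripper": 21}, {"tx": 0, "ty": 0, "tz": 0.068, "ax": 0, "ay": 0, "az": 0, "gripper": 0}, {"tx": 0, "ty": 0, "tz": 0.068, "ax": 0, "ay": 0, "az": 0, "gripper": 0}, {"tx": 0, "ty": 0, "tz": 0.068, "ax": 0, "ay": 0, "az": 0, "gripper": 0}, {"tx": 0, "ty": 0, "tz": 0.068, "ax": 0, "ay": 0, "az": 0, "gripper": 0}, {"tx": 0, "ty": 0, "tz": 0.068, "ax": 0, "ay": 0, "az": 0, "gripper": 0}]' --grip_force 12

```text
clock: 3.12
tool_pos: [354.9, 304.9, 58.6]
tool_rot: [-179.6, 0.2, 82.0]
wrist_force: [-7.5, 1.6, -0.2]
finger_gap: 9.4
grasp_force: 11.8
```

```bash
python3 - <<'E'
from h import *
json.dump(dict(p=[358.827,305.555,87.206-27.2],R=down(82.086).tolist()),open(LED,'w'))
chk()
s=snap('scene');a=cv2.resize(s['img'][120:260,310:450],(560,560),interpolation=cv2.INTER_CUBIC)
cv2.imwrite('pics/c3.png',a);np.savez('s2.npz',P=cloud(s),img=s['img'])
S=np.load('s2.npz');P=S['P'].reshape(-1,3);I=S['img'].reshape(-1,3); d=P[:,:2]-HG[:2]; al=d@-U[:2]; la=d@np.array([-U[1],U[0]])
m=(al>90)&(al<290)&(abs(la)<120)&(P[:,2]>80)&(P[:,2]<240)&(I.max(1)<70)
for z in range(80,240,10):
        k=m&(P[:,2]>=z)&(P[:,2]<z+10)
        if k.sum()>3: print(z,k.sum(),'al',np.percentile(al[k],[2,50,98]).round(),'la',np.percentile(la[k],[2,50,98]).round())
E
```

```text
t 3.12 dpos [-3.93 -0.64 -1.37] drot [ 0.42 -0.16  0.06] q [ 37.5   1.7 124.8   0.2  53.9  45.3] F [-7.5  1.6 -0.2] gap 9.4 gf 11.8
90 18 al [163. 164. 167.] la [-12.  -2.   7.]
150 90 al [ 95.  97. 259.] la [-35.  -4.  31.]
160 127 al [ 94.  98. 260.] la [-35. -17.  32.]
170 172 al [ 90. 157. 260.] la [-34.  -7.  31.]
180 107 al [ 90. 157. 250.] la [-35. -11.  30.]
190 343 al [ 91. 120. 251.] la [-33.  -2.  29.]
200 77 al [162. 170. 203.] la [-22.  -1.  22.]
210 68 al [163. 170. 183.] la [-22.  -0.  21.]
220 35 al [162. 169. 174.] la [-24.  -6.  18.]
230 22 al [147. 164. 200.] la [-36. -26.  31.]
```

View pics/c3.png

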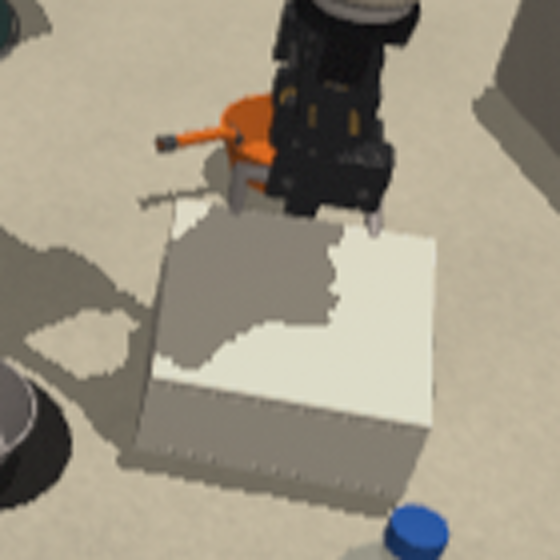

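Gripped the bar: gap 9.4, force 11.8. In this frame the commanded pose sits about 27 mm below the true one. The side force says the bar is about 3.5 mm nearer the robot than commanded. Next I'll replan the arc with that offset.

```bash
python3 - <<'E'
from h import *
p,_=led(); off=p+[0,0,19]-bar(13.2)+[-3,0,0]; print(off)
Rl=down(82.086); B=lambda l:[(bar(x)+off,Rl) for x in l]
plan([B([13.2]+list(np.linspace(13.2,45,12)[1:])),B(np.linspace(45,80,13)[1:]),B(np.linspace(80,101.5,10)[1:])])
E
```

```text
[ -2.91065912   0.0913038  -27.36157745]
call
   [-0.001, -0.007, 0.0, 0.0, 0.0, 0.0]
   [-0.001, -0.001, -0.023, 0.0, 0.0, 0.0]
   [-0.001, 0.007, -0.045, 0.0, 0.0, 0.0]
   [-0.001, 0.015, -0.067, 0.0, 0.0, 0.0]
   [-0.001, 0.025, -0.088, 0.0, 0.0, 0.0]
   [-0.001, 0.036, -0.109, 0.0, 0.0, 0.0]
   [-0.001, 0.048, -0.129, 0.0, 0.0, 0.0]
   [-0.001, 0.06, -0.149, 0.0, 0.0, 0.0]
   [-0.001, 0.074, -0.168, 0.0, 0.0, 0.0]
   [-0.001, 0.089, -0.186, 0.0, 0.0, 0.0]
   [-0.001, 0.105, -0.203, 0.0, 0.0, 0.0]
   [-0.001, 0.121, -0.22, 0.0, 0.0, 0.0]
call
   [0.0, 0.018, -0.016, 0.0, 0.0, 0.0]
   [0.0, 0.036, -0.031, 0.0, 0.0, 0.0]
   [0.0, 0.055, -0.045, 0.0, 0.0, 0.0]
   [0.0, 0.075, -0.058, 0.0, 0.0, 0.0]
   [0.0, 0.095, -0.07, 0.0, 0.0, 0.0]
   [0.0, 0.116, -0.081, 0.0, 0.0, 0.0]
   [0.0, 0.138, -0.091, 0.0, 0.0, 0.0]
   [0.0, 0.16, -0.1, 0.0, 0.0, 0.0]
   [0.0, 0.182, -0.108, 0.0, 0.0, 0.0]
   [0.0, 0.205, -0.114, 0.0, 0.0, 0.0]
   [0.0, 0.228, -0.12, 0.0, 0.0, 0.0]
   [0.0, 0.251, -0.124, 0.0, 0.0, 0.0]
call
   [0.0, 0.019, -0.002, 0.0, 0.0, 0.0]
   [0.0, 0.039, -0.004, 0.0, 0.0, 0.0]
   [0.0, 0.058, -0.005, 0.0, 0.0, 0.0]
   [0.0, 0.077, -0.005, 0.0, 0.0, 0.0]
   [0.0, 0.097, -0.004, 0.0, 0.0, 0.0]
   [0.0, 0.116, -0.003, 0.0, 0.0, 0.0]
   [0.0, 0.135, -0.001, 0.0, 0.0, 0.0]
   [0.0, 0.155, 0.002, 0.0, 0.0, 0.0]
   [0.0, 0.174, 0.006, 0.0, 0.0, 0.0]
end [575.1 275.1 195.2] [180.    0.   82.1]
```

step_arm --series '[{"tx": -0.001, "ty": -0.007, "tz": 0, "ax": 0, "ay": 0, "az": 0, "gripper": 0}, {"tx": -0.001, "ty": -0.001, "tz": -0.023, "ax": 0, "ay": 0, "az": 0, "gripper": 0}, {"tx": -0.001, "ty": 0.007, "tz": -0.045, "ax": 0, "ay": 0, "az": 0, "gripper": 0}, {"tx": -0.001, "ty": 0.015, "tz": -0.067, "ax": 0, "ay": 0, "az": 0, "gripper": 0}, {"tx": -0.001, "ty": 0.025, "tz": -0.088, "ax": 0, "ay": 0, "az": 0, "gripper": 0}, {"tx": -0.001, "ty": 0.036, "tz": -0.109, "ax": 0, "ay": 0, "az": 0, "gripper": 0}, {"tx": -0.001, "ty": 0.048, "tz": -0.129, "ax": 0, "ay": 0, "az": 0, "gripper": 0}, {"tx": -0.001, "ty": 0.06, "tz": -0.149, "ax": 0, "ay": 0, "az": 0, "gripper": 0}, {"tx": -0.001, "ty": 0.074, "tz": -0.168, "ax": 0, "ay": 0, "az": 0, "gripper": 0}, {"tx": -0.001, "ty": 0.089, "tz": -0.186, "ax": 0, "ay": 0, "az": 0, "gripper": 0}, {"tx": -0.001, "ty": 0.105, "tz": -0.203, "ax": 0, "ay": 0, "az": 0, "gripper": 0}, {"tx": -0.001, "ty": 0.121, "tz": -0.22, "ax": 0, "ay": 0, "az": 0, "gripper": 0}]' --grip_force 15

```text
clock: 4.17
tool_pos: [410.4, 297.2, 147.5]
tool_rot: [179.6, 0.0, 82.1]
wrist_force: [17.7, -0.6, -23.7]
finger_gap: 8.4
grasp_force: 16.7
```

```bash
python3 - <<'E'
from h import *
o=robot.observe();print(o['tool_pos'],o['wrist_force'],o['wrist_torque'])
s=snap('scene');a=cv2.resize(s['img'][90:260,310:450],(560,680),interpolation=cv2.INTER_CUBIC)[:600]
cv2.imwrite('pics/c4.png',a);t=snap('top');np.savez('s3.npz',P=cloud(s),img=s['img']);np.savez('t3.npz',P=cloud(t),img=t['img'])
for n in('s3','t3'):
    S=np.load(n+'.npz');P=S['P'].reshape(-1,3);I=S['img'].reshape(-1,3).astype(int); d=P[:,:2]-HG[:2]; al=d@-U[:2]; la=d@np.array([-U[1],U[0]])
    m=(al>-10)&(al<230)&(abs(la)<95)&(P[:,2]>58)&(P[:,2]<260)
    for lo,hi in((-80,-60),(-43,-20),(-8,8),(20,43),(60,80)):
        k=m&(la>lo)&(la<hi); o=np.argsort(al[k]); print(n,lo,np.c_[al[k],P[k,2],I[k].max(1)][o][::max(1,k.sum()//14)].round(0).astype(int).tolist())
E
```

```text
[410.42388916 297.2347856  147.50708662] [ 17.74910536  -0.56956446 -23.71175269] [-0.18157499 -2.30809746  0.00724363]
s3 -80 [[-3, 67, 132], [3, 59, 128], [10, 81, 150], [18, 90, 150], [25, 97, 149], [32, 102, 149], [40, 114, 149], [48, 117, 149], [55, 125, 149], [62, 139, 149], [70, 143, 190], [76, 155, 191], [84, 162, 191], [92, 170, 192], [99, 173, 191]]
s3 -43 [[-5, 71, 145], [6, 74, 149], [16, 85, 150], [25, 98, 150], [35, 106, 149], [42, 109, 149], [46, 121, 150], [55, 130, 148], [65, 137, 149], [75, 150, 149], [84, 161, 149], [93, 254, 47], [115, 192, 105], [139, 252, 30], [207, 257, 34]]
s3 -8 [[-4, 68, 139], [6, 72, 149], [14, 88, 150], [23, 96, 149], [32, 105, 149], [40, 249, 30], [42, 247, 31], [45, 113, 149], [54, 129, 150], [63, 132, 149], [71, 147, 149], [81, 157, 149], [90, 166, 149], [107, 193, 32], [111, 182, 31]]
s3 20 [[-4, 69, 155], [4, 73, 193], [12, 84, 193], [20, 88, 192], [29, 98, 193], [37, 107, 192], [42, 240, 83], [45, 114, 192], [53, 124, 192], [61, 136, 192], [69, 144, 191], [77, 152, 192], [86, 164, 191], [93, 163, 191], [112, 185, 104]]
s3 60 [[-4, 68
[... 642 characters left out ...]
133, 256, 22], [163, 255, 40], [192, 256, 27]]
t3 -8 [[-3, 65, 71], [4, 71, 70], [12, 83, 70], [18, 86, 70], [25, 101, 71], [32, 105, 70], [40, 115, 70], [47, 125, 69], [53, 125, 70], [60, 139, 70], [65, 143, 70], [72, 148, 70], [78, 157, 71], [89, 167, 69]]
t3 20 [[-3, 68, 82], [0, 70, 94], [4, 79, 95], [8, 81, 95], [12, 84, 96], [16, 93, 96], [19, 91, 94], [59, 135, 62], [64, 136, 95], [69, 147, 89], [73, 148, 94], [77, 256, 31], [81, 161, 95], [84, 163, 94], [87, 254, 22]]
t3 60 [[-4, 66, 102], [-2, 66, 100], [2, 76, 95], [4, 79, 95], [7, 80, 95], [9, 78, 94], [12, 80, 95], [14, 85, 95], [17, 87, 95], [20, 94, 94], [62, 139, 46], [69, 145, 96], [74, 148, 92], [77, 155, 95], [82, 156, 94]]
```

View pics/c4.png

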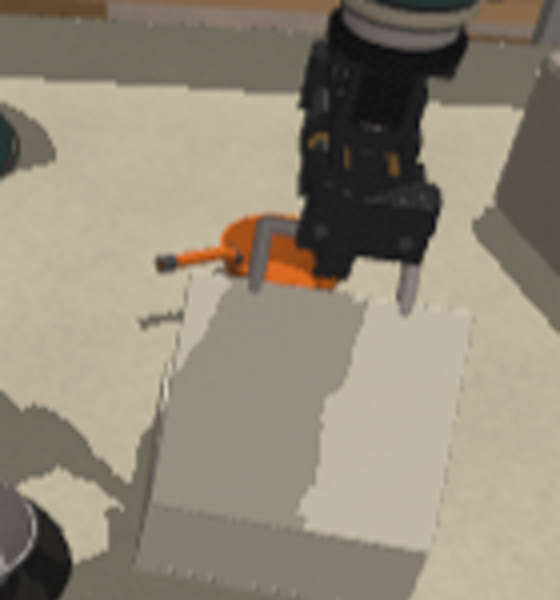

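The lid is at about 46° and moving well. The 29 N of radial force says my path radius is a few mm too big. I'll shift the offset and continue.

```bash
python3 - <<'E'
from h import *
p0=np.array([358.827,305.555,60.006]);Rl=down(82.086)
json.dump(dict(p=(p0+Rl@(np.array([-.001,.121,-.22])*400)).tolist(),R=Rl.tolist()),open(LED,'w')); chk()
off=np.array([0,0,-32]); B=lambda l:[(bar(x)+off,Rl) for x in l]
plan([B([46]+list(np.linspace(46,78,12)[1:])),B(np.linspace(78,101,10)[1:])])
E
```

```text
t 4.27 dpos [ 4.83 -1.34  0.25] drot [-0.46 -0.01  0.03] q [ 33.2  -0.4 116.3  -0.3  63.8  41.3] F [ 15.5  -2.2 -17.1] gap 8.4 gf 16.2
call
   [0.001, 0.013, 0.006, 0.0, 0.0, 0.0]
   [0.001, 0.031, -0.01, 0.0, 0.0, 0.0]
   [0.001, 0.05, -0.024, 0.0, 0.0, 0.0]
   [0.001, 0.069, -0.038, 0.0, 0.0, 0.0]
   [0.001, 0.089, -0.051, 0.0, 0.0, 0.0]
   [0.001, 0.109, -0.062, 0.0, 0.0, 0.0]
   [0.001, 0.13, -0.073, 0.0, 0.0, 0.0]
   [0.001, 0.152, -0.082, 0.0, 0.0, 0.0]
   [0.001, 0.174, -0.091, 0.0, 0.0, 0.0]
   [0.001, 0.196, -0.098, 0.0, 0.0, 0.0]
   [0.001, 0.219, -0.104, 0.0, 0.0, 0.0]
   [0.001, 0.242, -0.109, 0.0, 0.0, 0.0]
call
   [0.0, 0.021, -0.004, 0.0, 0.0, 0.0]
   [0.0, 0.041, -0.006, 0.0, 0.0, 0.0]
   [0.0, 0.062, -0.008, 0.0, 0.0, 0.0]
   [0.0, 0.083, -0.009, 0.0, 0.0, 0.0]
   [0.0, 0.104, -0.008, 0.0, 0.0, 0.0]
   [0.0, 0.124, -0.007, 0.0, 0.0, 0.0]
   [0.0, 0.145, -0.005, 0.0, 0.0, 0.0]
   [0.0, 0.165, -0.002, 0.0, 0.0, 0.0]
   [0.0, 0.186, 0.002, 0.0, 0.0, 0.0]
end [576.3 275.3 190.8] [180.    0.   82.1]
```

step_arm --series '[{"tx": 0.001, "ty": 0.013, "tz": 0.006, "ax": 0, "ay": 0, "az": 0, "gripper": 0}, {"tx": 0.001, "ty": 0.031, "tz": -0.01, "ax": 0, "ay": 0, "az": 0, "gripper": 0}, {"tx": 0.001, "ty": 0.05, "tz": -0.024, "ax": 0, "ay": 0, "az": 0, "gripper": 0}, {"tx": 0.001, "ty": 0.069, "tz": -0.038, "ax": 0, "ay": 0, "az": 0, "gripper": 0}, {"tx": 0.001, "ty": 0.089, "tz": -0.051, "ax": 0, "ay": 0, "az": 0, "gripper": 0}, {"tx": 0.001, "ty": 0.109, "tz": -0.062, "ax": 0, "ay": 0, "az": 0, "gripper": 0}, {"tx": 0.001, "ty": 0.13, "tz": -0.073, "ax": 0, "ay": 0, "az": 0, "gripper": 0}, {"tx": 0.001, "ty": 0.152, "tz": -0.082, "ax": 0, "ay": 0, "az": 0, "gripper": 0}, {"tx": 0.001, "ty": 0.174, "tz": -0.091, "ax": 0, "ay": 0, "az": 0, "gripper": 0}, {"tx": 0.001, "ty": 0.196, "tz": -0.098, "ax": 0, "ay": 0, "az": 0, "gripper": 0}, {"tx": 0.001, "ty": 0.219, "tz": -0.104, "ax": 0, "ay": 0, "az": 0, "gripper": 0}, {"tx": 0.001, "ty": 0.242, "tz": -0.109, "ax": 0, "ay": 0, "az": 0, "gripper": 0}]' --grip_force 10

```text
clock: 5.27
tool_pos: [503.3, 285.3, 191.4]
tool_rot: [-180.0, 0.0, 82.1]
wrist_force: [-2.1, -2.7, -5.6]
finger_gap: 8.0
grasp_force: 10.3
```

step_arm --series '[{"tx": 0, "ty": 0.021, "tz": -0.004, "ax": 0, "ay": 0, "az": 0, "gripper": 0}, {"tx": 0, "ty": 0.041, "tz": -0.006, "ax": 0, "ay": 0, "az": 0, "gripper": 0}, {"tx": 0, "ty": 0.062, "tz": -0.008, "ax": 0, "ay": 0, "az": 0, "gripper": 0}, {"tx": 0, "ty": 0.083, "tz": -0.009, "ax": 0, "ay": 0, "az": 0, "gripper": 0}, {"tx": 0, "ty": 0.104, "tz": -0.008, "ax": 0, "ay": 0, "az": 0, "gripper": 0}, {"tx": 0, "ty": 0.124, "tz": -0.007, "ax": 0, "ay": 0, "az": 0, "gripper": 0}, {"tx": 0, "ty": 0.145, "tz": -0.005, "ax": 0, "ay": 0, "az": 0, "gripper": 0}, {"tx": 0, "ty": 0.165, "tz": -0.002, "ax": 0, "ay": 0, "az": 0, "gripper": 0}, {"tx": 0, "ty": 0.186, "tz": 0.002, "ax": 0, "ay": 0, "az": 0, "gripper": 0}, {"tx": 0, "ty": 0.186, "tz": 0.002, "ax": 0, "ay": 0, "az": 0, "gripper": 0}]'

```text
clock: 6.1
tool_pos: [573.2, 276.0, 191.5]
tool_rot: [-179.5, 0.0, 82.0]
wrist_force: [-19.5, -1.1, 7.5]
finger_gap: 14.1
grasp_force: 9.3
```

```bash
python3 - <<'E'
from h import *
chk()
# fit FK: a1 (r offset), lateral offset e, d1, L1, a3, L2, d6
L=[json.loads(x) for x in open('log.jsonl')]
from math import *
def fk(p,q):
    a1,e,d1,L1,a3,L2=p; q1,q2,q3,q4,q5,q6=np.radians(q)
    r=a1+L1*sin(q2)+a3*cos(q2+q3-pi/2)*0
    for _ in [0]: pass
    return r
for l in L: 
    q=l[0]; p=l[1]; q1=radians(q[0]); print(np.round(q,2), 'radial',round(p[0]*cos(q1)+p[1]*sin(q1),1),'lat',round(-p[0]*sin(q1)+p[1]*cos(q1),1),'z',round(p[2],1),'rot',np.round(l[2],1))
E
```

```text
t 6.1 dpos [-3.13  0.65  0.65] drot [ 0.53 -0.02  0.04] q [23.3 12.  97.9  0.3 70.6 31.2] F [-19.5  -1.1   7.5] gap 14.1 gf 9.3
[74.03 15.17 91.97  0.   72.98 -2.11] radial 673.8 lat 24.9 z 210.4 rot [-179.9   -0.   166.1]
[ 37.39  -0.46 123.33   0.    57.05  45.31] radial 471.1 lat 24.9 z 87.9 rot [ 1.799e+02 -1.000e-01  8.210e+01]
[ 37.47   1.7  124.76   0.23  53.95  45.31] radial 467.2 lat 26.1 z 58.6 rot [-179.6    0.2   82. ]
[ 33.24  -0.45 116.3   -0.34  63.81  41.33] radial 507.1 lat 22.9 z 148.3 rot [179.5   0.   82.1]
[23.32 12.01 97.86  0.27 70.59 31.18] radial 635.6 lat 26.6 z 191.5 rot [-179.5    0.    82. ]
```

step_arm --series '[{"tx": 0, "ty": -0.008, "tz": 0, "ax": 0, "ay": 0, "az": 0, "gripper": 45}, {"tx": 0, "ty": -0.008, "tz": 0, "ax": 0, "ay": 0, "az": 0, "gripper": 45}, {"tx": 0, "ty": -0.008, "tz": -0.05, "ax": 0, "ay": 0, "az": 0, "gripper": 45}, {"tx": 0, "ty": -0.008, "tz": -0.12, "ax": 0, "ay": 0, "az": 0, "gripper": 45}, {"tx": 0, "ty": -0.008, "tz": -0.2, "ax": 0, "ay": 0, "az": 0, "gripper": 45}, {"tx": 0, "ty": -0.008, "tz": -0.25, "ax": 0, "ay": 0, "az": 0, "gripper": 45}, {"tx": 0, "ty": -0.008, "tz": -0.25, "ax": 0, "ay": 0, "az": 0, "gripper": 45}, {"tx": 0, "ty": -0.008, "tz": -0.25, "ax": 0, "ay": 0, "az": 0, "gripper": 45}]'

```text
clock: 6.77
tool_pos: [575.6, 277.0, 294.3]
tool_rot: [179.6, -0.3, 82.1]
wrist_force: [-0.2, -0.7, 0.3]
finger_gap: 44.8
grasp_force: 0.0
```

```bash
python3 - <<'E'
from h import *
p,Rc=led(); json.dump(dict(p=(p+Rc@(np.array([0,-.008,-.25])*400)).tolist(),R=Rc.tolist()),open(LED,'w')); chk()
s=snap('scene');t=snap('top');cv2.imwrite('pics/c5.png',np.hstack([cv2.resize(s['img'][60:260,310:490],(540,600)),cv2.resize(t['img'][60:260,60:146],(258,600))]))
np.savez('s4.npz',P=cloud(s),img=s['img']);np.savez('t4.npz',P=cloud(t),img=t['img'])
L=[json.loads(x) for x in open('log.jsonl')]
r=[];z=[];A=[];b=[]
for q,p,_ in L:
    q=np.radians(q); rr=p[0]*np.cos(q[0])+p[1]*np.sin(q[0]); s2,c2=np.sin(q[1]),np.cos(q[1]); s3,c3=np.sin(q[1]+q[2]),np.cos(q[1]+q[2])
    A+=[[1,0,s2,s3,c3],[0,1,c2,c3,-s3]]; b+=[rr,p[2]]
x,res,rk,sv=np.linalg.lstsq(np.array(A),np.array(b),rcond=None); print('a1,c,L1,A,B',x.round(1),res,sv.round(3)); print((np.array(A)@x-b).round(1))
for n in('s4','t4'):
    S=np.load(n+'.npz');P=S['P'].reshape(-1,3); d=P[:,:2]-HG[:2]; al=d@U[:2]; la=d@np.array([-U[1],U[0]])
    k=(al>-20)&(al<80)&(abs(la)<90)&(P[:,2]>80)&(P[:,2]<215); f=np.polyfit(P[k,2],al[k],1); print(n,k.sum(),'lean deg',90+np.degrees(np.arctan(f[0])),P[k,2].max())
    k=(al>0)&(al<80)&(abs(la)<40)&(P[:,2]>225)&(P[:,2]<262); print('bar',np.median(al[k]),np.median(P[k,2]),k.sum())
E
```

```text
t 6.77 dpos [2.45 1.21 3.51] drot [-0.39  0.26 -0.01] q [23.5  8.7 91.   0.  79.9 31.4] F [-0.2 -0.7  0.3] gap 44.8 gf 0.0
a1,c,L1,A,B [  3.9 -72.8 486.8 572.2  18.5] [4.53079735] [4.219 3.453 0.436 0.277 0.093]
[-1.2  0.3 -0.6 -0.1  0.4  0.2 -0.1 -0.5  1.4 -0.   0.1 -0. ]
s4 2938 lean deg 99.76451674575291 214.9343803868095
bar 38.17284497990552 245.87302857895645 216
t4 782 lean deg 101.09569728466823 214.3515119127942
bar 35.23415785958208 246.39621496443397 129
```

View pics/c5.png

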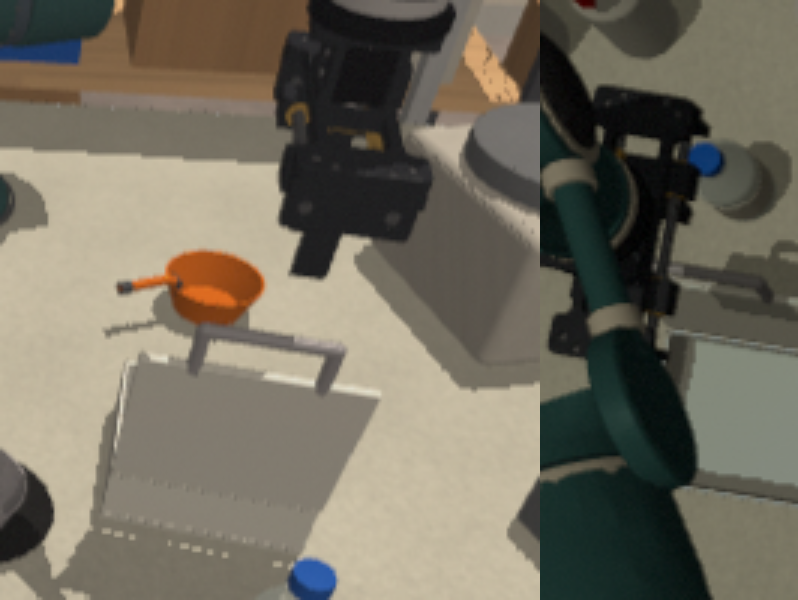

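The picture shows the lid standing past upright (≈100°) and the gripper free above it. Next I'll measure the true tip height against the reported one.

```bash
python3 - <<'E'
from h import *
o=robot.observe(); print(o['tool_pos'],o['tool_rot'])
for n in('s4','t4'):
    S=np.load(n+'.npz');P=S['P'].reshape(-1,3);I=S['img'].reshape(-1,3).astype(int); d=P[:,:2]-o['tool_pos'][:2]; al=d@U[:2]; la=d@np.array([-U[1],U[0]])
    m=(abs(al)<110)&(abs(la)<45)&(P[:,2]>262)&(P[:,2]<470)
    for z in range(262,470,10):
        k=m&(P[:,2]>=z)&(P[:,2]<z+10)
        if k.sum()>3: print(n,z,k.sum(),'al',np.percentile(al[k],[2,20,50,80,98]).round(),'la',np.percentile(la[k],[2,50,98]).round())
E
```

```text
[573.43461006 275.94460747 290.26679392] [ 1.79976234e+02 -2.42948393e-02  8.20907741e+01]
s4 312 5 al [-23. -22. -20.  -9.  29.] la [-7. -3.  9.]
s4 322 45 al [-18.  37.  38.  39.  41.] la [-9. -0. 11.]
s4 332 52 al [37. 38. 39. 40. 42.] la [-9.  1. 12.]
s4 342 58 al [37. 39. 41. 41. 43.] la [-9.  1. 11.]
s4 352 43 al [40. 40. 42. 42. 44.] la [-9.  2. 11.]
s4 382 179 al [-77. -27.  87.  88.  89.] la [-32.   2.  32.]
s4 392 350 al [-77. -25.  87.  88.  89.] la [-33. -12.  34.]
s4 402 355 al [-77. -38.  47.  88.  94.] la [-33. -22.  33.]
s4 412 353 al [-70.  25.  93.  94.  96.] la [-33.  -1.  34.]
s4 422 1001 al [-76.  19.  71.  93.  96.] la [-32.  -3.  32.]
s4 432 202 al [-34.   6.  13.  18.  20.] la [-21.  -5.  23.]
s4 442 172 al [-23.  11.  13.  18.  20.] la [-19.   2.  24.]
s4 452 166 al [ 1. 12. 13. 18. 19.] la [-19.   2.  23.]
s4 462 125 al [-17.  15.  18.  19.  20.] la [-34.  -6.  32.]
t4 312 4 al [-24.   4.  28.  32.  33.] la [-9. -8. -5.]
t4 322 10 al [26. 27. 30. 35. 39.] la [-9. -8. -7.]
t4 332 15 al [25. 27. 32. 36. 39.] la [-9. -8.  3.]
t4 342 5 al [26. 26. 28. 35. 36.] la [-9. -8.  3.]
t4 362 5 al [-22. -22.  30.  32.  33.] la [-6. -5. -3.]
t4 382 32 al [-80. -42.  32.  75.  85.] la [-33. -32. -20.]
t4 392 212 al [-77. -28.  10.  58.  80.] la [-33. -24.  22.]
t4 402 287 al [-57. -40.  39.  51.  85.] la [-33. -23.  33.]
t4 412 139 al [-78. -41.  31.  66.  92.] la [-33. -22.  26.]
t4 422 906 al [-88. -65.  66.  84.  95.] la [-32.   3.  33.]
t4 432 14 al [-38. -37. -14. -10.  -8.] la [-22. -19. -17.]
t4 452 7 al [-39. -38. -38.  -9.  -0.] la [-33. -19.  19.]
t4 462 39 al [-39. -38. -29.  -5.  19.] la [-34. -33.  31.]
```

The tips are at about 318 against 290 reported, so true height is reported + 27.5, and horizontally the two agree. I'll put that into the planner.

Next I'll grasp pan A's handle 76 mm from its centre, with tool x along the handle.

```bash
cat >> h.py <<'E'
BW=np.array([0,0,27.]) ; 
_plan=plan
def tplan(calls,bw=BW): _plan([[(np.array(G,float)-bw,Rt) for G,Rt in c] for c in calls])
def pang(c,yaw,r,z):  # grasp point on handle
    a=np.radians(yaw); return np.array([c[0]+r*np.cos(a),c[1]+r*np.sin(a),z])
E
python3 - <<'E'
from h import *
chk()
G=pang((537.3,76.8),-161,76,52.); print(G); Rg=down(199)
tplan([[(G+[0,0,130],Rg)],[(G,Rg)],[(G+[0,0,10],Rg)]])
E
```

```text
t 6.87 dpos [ 0.27  0.18 -0.54] drot [-0.02  0.02 -0.  ] q [23.5  8.8 91.2  0.  79.9 31.4] F [ 0.2 -0.3 -0.8] gap 44.8 gf 0.0
[465.44058825  52.05682026  52.        ]
call
   [-0.591, -0.19, 0.387, 0.0, 0.0, -0.65]
call
   [0.0, 0.0, 0.325, 0.0, 0.0, 0.0]
call
   [0.0, 0.0, -0.025, 0.0, 0.0, 0.0]
end [465.3  52.1  16. ] [-180.     0.  -160.9]
```

step_arm --series '[{"tx": -0.2, "ty": -0.06, "tz": 0, "ax": 0, "ay": 0, "az": -0.65, "gripper": 40}, {"tx": -0.2, "ty": -0.06, "tz": 0, "ax": 0, "ay": 0, "az": -0.65, "gripper": 40}, {"tx": -0.4, "ty": -0.13, "tz": 0, "ax": 0, "ay": 0, "az": -0.65, "gripper": 40}, {"tx": -0.4, "ty": -0.13, "tz": 0, "ax": 0, "ay": 0, "az": -0.65, "gripper": 40}, {"tx": -0.591, "ty": -0.19, "tz": 0.1, "ax": 0, "ay": 0, "az": -0.65, "gripper": 40}, {"tx": -0.591, "ty": -0.19, "tz": 0.387, "ax": 0, "ay": 0, "az": -0.65, "gripper": 40}, {"tx": -0.591, "ty": -0.19, "tz": 0.387, "ax": 0, "ay": 0, "az": -0.65, "gripper": 40}, {"tx": -0.591, "ty": -0.19, "tz": 0.387, "ax": 0, "ay": 0, "az": -0.65, "gripper": 40}, {"tx": -0.591, "ty": -0.19, "tz": 0.387, "ax": 0, "ay": 0, "az": -0.65, "gripper": 40}, {"tx": -0.591, "ty": -0.19, "tz": 0.387, "ax": 0, "ay": 0, "az": -0.65, "gripper": 40}, {"tx": -0.591, "ty": -0.19, "tz": 0.387, "ax": 0, "ay": 0, "az": -0.65, "gripper": 40}, {"tx": -0.591, "ty": -0.19, "tz": 0.387, "ax": 0, "ay": 0, "az": -0.65, "gripper": 40}]'

```text
clock: 7.87
tool_pos: [463.3, 51.7, 133.1]
tool_rot: [-179.9, -0.3, 168.2]
wrist_force: [0.1, 0.3, -0.1]
finger_gap: 40.0
grasp_force: 0.0
```

step_arm --series '[{"tx": 0, "ty": 0, "tz": 0, "ax": 0, "ay": 0, "az": -0.173, "gripper": 40}, {"tx": 0, "ty": 0, "tz": 0, "ax": 0, "ay": 0, "az": -0.173, "gripper": 40}, {"tx": 0, "ty": 0, "tz": 0, "ax": 0, "ay": 0, "az": -0.173, "gripper": 40}, {"tx": 0, "ty": 0, "tz": 0, "ax": 0, "ay": 0, "az": -0.173, "gripper": 40}, {"tx": 0, "ty": 0, "tz": 0, "ax": 0, "ay": 0, "az": -0.173, "gripper": 40}, {"tx": 0, "ty": 0, "tz": 0, "ax": 0, "ay": 0, "az": -0.173, "gripper": 40}, {"tx": 0, "ty": 0, "tz": 0, "ax": 0, "ay": 0, "az": -0.173, "gripper": 40}]'

```text
clock: 8.45
tool_pos: [464.3, 52.0, 134.6]
tool_rot: [180.0, -0.1, -161.1]
wrist_force: [0.1, 0.4, 0.0]
finger_gap: 40.0
grasp_force: 0.0
```

```bash
python3 - <<'E'
from h import *
p,Rc=led(); json.dump(dict(p=[465.3,52.1,136.],R=Rc.tolist()),open(LED,'w')); chk()
G=pang((537.3,76.8),-161,76,52.)
s=snap('scene');P=cloud(s).reshape(-1,3);I=s['img'].reshape(-1,3).astype(int); d=P[:,:2]-G[:2]
# finger pts relative to tool
h=np.array([np.cos(np.radians(-161)),np.sin(np.radians(-161))]); v=np.array([-h[1],h[0]])
for z in range(150,260,10):
    k=(np.hypot(*d.T)<60)&(P[:,2]>=z)&(P[:,2]<z+10)
    if k.sum()>3: print(z,k.sum(),'h',np.percentile(d[k]@h,[3,50,97]).round(),'v',np.percentile(d[k]@v,[3,25,50,75,97]).round())
k=(np.hypot(*d.T)<45)&(P[:,2]>45)&(P[:,2]<66);print('handle',k.sum(),'v',np.median(d[k]@v),'z',np.percentile(P[k,2],[10,50,90]))
tplan([[(G,Rc)]])
E
```

```text
t 8.45 dpos [-0.99 -0.06 -1.45] drot [-0.04  0.12  0.18] q [   3.3   -3.9  121.2    0.    62.9 -105.6] F [0.1 0.4 0. ] gap 40.0 gf 0.0
160 33 h [-11.  -9.   5.] v [-30. -22.  21.  27.  34.]
170 47 h [-13. -10.   5.] v [-33. -25. -20.  27.  35.]
180 56 h [-12.  -9.   5.] v [-33. -26. -20.  28.  36.]
190 52 h [-12.  -9.   8.] v [-35. -27. -21.  31.  37.]
200 65 h [-13.  -9.   5.] v [-36. -27. -20.  29.  37.]
210 21 h [-13. -10.   4.] v [-35. -30. -28. -27.  36.]
220 12 h [-29.  -6.  15.] v [-35. -28. -28. -27.  50.]
230 112 h [-36. -33.   4.] v [-47. -29.   2.  40.  52.]
240 235 h [-35. -26.  22.] v [-49. -34.   1.  38.  51.]
250 141 h [-33. -18.  17.] v [-49. -37. -10.  33.  50.]
handle 95 v 0.6642602378473613 z [49.82884666 54.72398804 57.94718392]
call
   [0.0, 0.0, 0.325, 0.0, 0.0, 0.0]
end [465.3  52.1   6. ] [-180.     0.  -160.9]
```

Fingers are centred on the handle, so I'll descend, grip and lift a little.

step_arm --series '[{"tx": 0, "ty": 0, "tz": 0.08, "ax": 0, "ay": 0, "az": 0, "gripper": 40}, {"tx": 0, "ty": 0, "tz": 0.16, "ax": 0, "ay": 0, "az": 0, "gripper": 40}, {"tx": 0, "ty": 0, "tz": 0.24, "ax": 0, "ay": 0, "az": 0, "gripper": 40}, {"tx": 0, "ty": 0, "tz": 0.29, "ax": 0, "ay": 0, "az": 0, "gripper": 40}, {"tx": 0, "ty": 0, "tz": 0.325, "ax": 0, "ay": 0, "az": 0, "gripper": 40}, {"tx": 0, "ty": 0, "tz": 0.325, "ax": 0, "ay": 0, "az": 0, "gripper": 0}, {"tx": 0, "ty": 0, "tz": 0.325, "ax": 0, "ay": 0, "az": 0, "gripper": 0}, {"tx": 0, "ty": 0, "tz": 0.325, "ax": 0, "ay": 0, "az": 0, "gripper": 0}, {"tx": 0, "ty": 0, "tz": 0.325, "ax": 0, "ay": 0, "az": 0, "gripper": 0}, {"tx": 0, "ty": 0, "tz": 0.325, "ax": 0, "ay": 0, "az": 0, "gripper": 0}, {"tx": 0, "ty": 0, "tz": 0.325, "ax": 0, "ay": 0, "az": 0, "gripper": 0}]' --grip_force 45

```text
clock: 9.42
tool_pos: [466.7, 52.2, 7.3]
tool_rot: [-180.0, 0.2, -161.0]
wrist_force: [0.6, 1.1, 1.3]
finger_gap: 8.7
grasp_force: 44.7
```

step_arm --series '[{"tx": 0, "ty": 0, "tz": -0.005, "ax": 0, "ay": 0, "az": 0, "gripper": 0}, {"tx": 0, "ty": 0, "tz": -0.015, "ax": 0, "ay": 0, "az": 0, "gripper": 0}, {"tx": 0, "ty": 0, "tz": -0.03, "ax": 0, "ay": 0, "az": 0, "gripper": 0}, {"tx": 0, "ty": 0, "tz": -0.05, "ax": 0, "ay": 0, "az": 0, "gripper": 0}, {"tx": 0, "ty": 0, "tz": -0.07, "ax": 0, "ay": 0, "az": 0, "gripper": 0}, {"tx": 0, "ty": 0, "tz": -0.1, "ax": 0, "ay": 0, "az": 0, "gripper": 0}, {"tx": 0, "ty": 0, "tz": -0.1, "ax": 0, "ay": 0, "az": 0, "gripper": 0}]'

```text
clock: 10.0
tool_pos: [467.4, 52.2, 48.7]
tool_rot: [-179.9, 0.2, -161.0]
wrist_force: [0.5, 1.0, -2.0]
finger_gap: 9.0
grasp_force: 44.9
```

```bash
python3 - <<'E'
from h import *
p,Rc=led(); json.dump(dict(p=(p+[0,0,40]).tolist(),R=Rc.tolist()),open(LED,'w')); chk()
s=snap('scene');t=snap('top');np.savez('s5.npz',P=cloud(s),img=s['img']);np.savez('t5.npz',P=cloud(t),img=t['img'])
P=np.concatenate([cloud(s).reshape(-1,3)]); 
# rim pts plane
d=np.hypot(P[:,0]-537,P[:,1]-77); k=(d<56)&(d>44)&(P[:,2]>60)&(P[:,2]<110); Q=P[k]
for _ in range(5):
    f=np.linalg.lstsq(np.c_[Q[:,:2]-[537,77],np.ones(len(Q))],Q[:,2],rcond=None)[0]; r=Q[:,2]-np.c_[Q[:,:2]-[537,77],np.ones(len(Q))]@f; Q=Q[r>-4] if _<4 else Q
print(len(Q),f,np.degrees(np.arctan(f[:2])))
cv2.imwrite('pics/c6.png',cv2.resize(s['img'][120:270,230:430],(800,600)))
E
```

```text
t 10.0 dpos [2.07 0.09 2.69] drot [ 0.07 -0.24  0.08] q [   3.3    2.3  125.4   -0.    52.1 -105.7] F [ 0.5  1.  -2. ] gap 9.0 gf 44.9
194 [-8.82806980e-02 -2.29836170e-02  8.12558541e+01] [-5.04503242 -1.31663245]
```

View pics/c6.png

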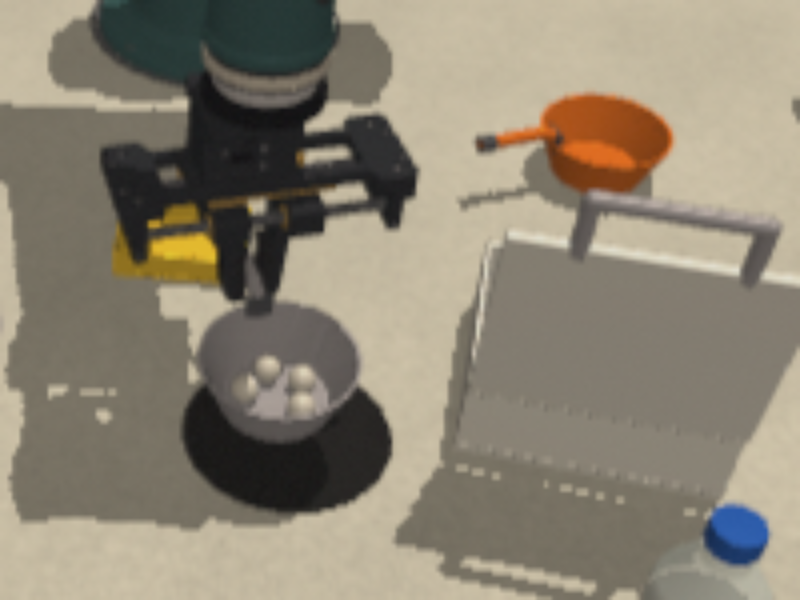

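Lifted safely with 4 balls in, sagging about 5°. The lid is open. Next I'll plan the turn, the transit and the tilt over the tub. Rotation happens over the mat first, so the pan clears the lid.

```bash
cat >> h.py <<'E'
V=np.array([-U[1],U[0],0]); TC=HG-75*U; TC[2]=0
def tub(x,y,z): return TC+x*U+y*V+np.array([0,0,z])
def tilt(yaw,phi): return down(yaw)@R.from_euler('y',phi,degrees=True).as_matrix()
def Gp(phi,lip,r=76):  # grasp point so that lip is at lip, handle along +V
    a=np.radians(phi); h=V*np.cos(a)+np.array([0,0,np.sin(a)]); n=-V*np.sin(a)+np.array([0,0,np.cos(a)])
    return np.array(lip)+(52+r)*h+9*n
E
python3 - <<'E'
from h import *
G0=pang((537.3,76.8),-161,76,250.); y0=199.09
tplan([[(G0,led()[1])],[(G0,down(140.6))],[(G0,down(82.1))],[(tub(-20,76,250),down(82.1))]])
L=tub(-20,-5,90)
tplan([[(Gp(60,L+[0,0,20])+0*V,tilt(82.1,60))]])
E
```

```text
call
   [0.0, 0.0, -0.395, 0.0, 0.0, 0.0]
call
   [0.0, 0.0, 0.0, 0.0, 0.0, 0.325]
call
   [0.0, 0.0, 0.0, 0.0, 0.0, 0.325]
call
   [0.781, -0.138, 0.0, 0.0, 0.0, 0.0]
end [453.6 369.1 204. ] [180.    0.   82.1]
call
   [-0.021, 0.0, 0.038, 0.0, 0.333, 0.0]
end [452.5 360.8 188.8] [180.  -59.9  82.1]
```

step_arm --series '[{"tx": 0, "ty": 0, "tz": -0.03, "ax": 0, "ay": 0, "az": 0, "gripper": 0}, {"tx": 0, "ty": 0, "tz": -0.08, "ax": 0, "ay": 0, "az": 0, "gripper": 0}, {"tx": 0, "ty": 0, "tz": -0.14, "ax": 0, "ay": 0, "az": 0.01, "gripper": 0}, {"tx": 0, "ty": 0, "tz": -0.21, "ax": 0, "ay": 0, "az": 0.025, "gripper": 0}, {"tx": 0, "ty": 0, "tz": -0.27, "ax": 0, "ay": 0, "az": 0.045, "gripper": 0}, {"tx": 0, "ty": 0, "tz": -0.32, "ax": 0, "ay": 0, "az": 0.07, "gripper": 0}, {"tx": 0, "ty": 0, "tz": -0.36, "ax": 0, "ay": 0, "az": 0.1, "gripper": 0}, {"tx": 0, "ty": 0, "tz": -0.38, "ax": 0, "ay": 0, "az": 0.13, "gripper": 0}, {"tx": 0, "ty": 0, "tz": -0.39, "ax": 0, "ay": 0, "az": 0.16, "gripper": 0}, {"tx": 0, "ty": 0, "tz": -0.395, "ax": 0, "ay": 0, "az": 0.19, "gripper": 0}, {"tx": 0, "ty": 0, "tz": -0.395, "ax": 0, "ay": 0, "az": 0.22, "gripper": 0}, {"tx": 0, "ty": 0, "tz": -0.395, "ax": 0, "ay": 0, "az": 0.25, "gripper": 0}]' --grip_force 55

```text
clock: 11.1
tool_pos: [464.8, 52.1, 203.3]
tool_rot: [-180.0, -0.1, 153.7]
wrist_force: [-0.2, 0.4, -3.0]
finger_gap: 8.5
grasp_force: 54.8
```

step_arm --series '[{"tx": 0, "ty": 0, "tz": 0, "ax": 0, "ay": 0, "az": 0.035, "gripper": 0}, {"tx": 0, "ty": 0, "tz": 0, "ax": 0, "ay": 0, "az": 0.07, "gripper": 0}, {"tx": 0, "ty": 0, "tz": 0, "ax": 0, "ay": 0, "az": 0.105, "gripper": 0}, {"tx": 0, "ty": 0, "tz": 0, "ax": 0, "ay": 0, "az": 0.14, "gripper": 0}, {"tx": 0, "ty": 0, "tz": 0, "ax": 0, "ay": 0, "az": 0.175, "gripper": 0}, {"tx": 0, "ty": 0, "tz": 0, "ax": 0, "ay": 0, "az": 0.21, "gripper": 0}, {"tx": 0, "ty": 0, "tz": 0, "ax": 0, "ay": 0, "az": 0.245, "gripper": 0}, {"tx": 0, "ty": 0, "tz": 0, "ax": 0, "ay": 0, "az": 0.28, "gripper": 0}, {"tx": 0, "ty": 0, "tz": 0, "ax": 0, "ay": 0, "az": 0.31, "gripper": 0}, {"tx": 0, "ty": 0, "tz": 0, "ax": 0, "ay": 0, "az": 0.34, "gripper": 0}, {"tx": 0, "ty": 0, "tz": 0, "ax": 0, "ay": 0, "az": 0.365, "gripper": 0}, {"tx": 0, "ty": 0, "tz": 0, "ax": 0, "ay": 0, "az": 0.385, "gripper": 0}]'

```text
clock: 12.1
tool_pos: [464.8, 52.2, 203.0]
tool_rot: [-179.9, -0.0, 84.5]
wrist_force: [-0.1, 0.0, -3.5]
finger_gap: 8.6
grasp_force: 54.8
```

step_arm --series '[{"tx": 0, "ty": 0, "tz": 0, "ax": 0, "ay": 0, "az": 0.015, "gripper": 0}, {"tx": 0, "ty": 0, "tz": 0, "ax": 0, "ay": 0, "az": 0.015, "gripper": 0}, {"tx": 0, "ty": 0, "tz": 0, "ax": 0, "ay": 0, "az": 0.015, "gripper": 0}]'

```text
clock: 12.35
tool_pos: [464.9, 52.1, 203.3]
tool_rot: [-179.9, 0.0, 82.1]
wrist_force: [-0.2, -0.3, -2.2]
finger_gap: 8.6
grasp_force: 54.9
```

step_arm --series '[{"tx": 0.03, "ty": -0.006, "tz": 0, "ax": 0, "ay": 0, "az": 0, "gripper": 0}, {"tx": 0.08, "ty": -0.015, "tz": 0, "ax": 0, "ay": 0, "az": 0, "gripper": 0}, {"tx": 0.15, "ty": -0.027, "tz": 0, "ax": 0, "ay": 0, "az": 0, "gripper": 0}, {"tx": 0.23, "ty": -0.041, "tz": 0, "ax": 0, "ay": 0, "az": 0, "gripper": 0}, {"tx": 0.32, "ty": -0.057, "tz": 0, "ax": 0, "ay": 0, "az": 0, "gripper": 0}, {"tx": 0.41, "ty": -0.073, "tz": 0, "ax": 0, "ay": 0, "az": 0, "gripper": 0}, {"tx": 0.5, "ty": -0.088, "tz": 0, "ax": 0, "ay": 0, "az": 0, "gripper": 0}, {"tx": 0.58, "ty": -0.102, "tz": 0, "ax": 0, "ay": 0, "az": 0, "gripper": 0}, {"tx": 0.65, "ty": -0.115, "tz": 0, "ax": 0, "ay": 0, "az": 0, "gripper": 0}, {"tx": 0.71, "ty": -0.126, "tz": 0, "ax": 0, "ay": 0, "az": 0, "gripper": 0}, {"tx": 0.76, "ty": -0.134, "tz": 0, "ax": 0, "ay": 0, "az": 0, "gripper": 0}, {"tx": 0.781, "ty": -0.138, "tz": 0, "ax": 0, "ay": 0, "az": 0, "gripper": 0}]'

```text
clock: 13.35
tool_pos: [453.7, 371.8, 203.5]
tool_rot: [-180.0, -0.1, 82.2]
wrist_force: [-0.6, -0.7, -2.6]
finger_gap: 8.9
grasp_force: 54.9
```

```bash
python3 - <<'E'
from h import *
json.dump(dict(p=[453.6,369.1,204.],R=down(82.1).tolist()),open(LED,'w')); chk()
s=snap('scene');t=snap('top');np.savez('s6.npz',P=cloud(s),img=s['img'])
cv2.imwrite('pics/c7.png',np.hstack([cv2.resize(s['img'][30:230,300:460],(480,600)),cv2.resize(t['img'][120:300,60:150],(300,600))]))
E
```

```text
t 13.35 dpos [ 0.14  2.7  -0.51] drot [ 0.02  0.05 -0.09] q [3.690e+01 5.900e+00 1.036e+02 1.000e-01 7.050e+01 4.470e+01] F [-0.6 -0.7 -2.6] gap 8.9 gf 54.9
```

View pics/c7.png

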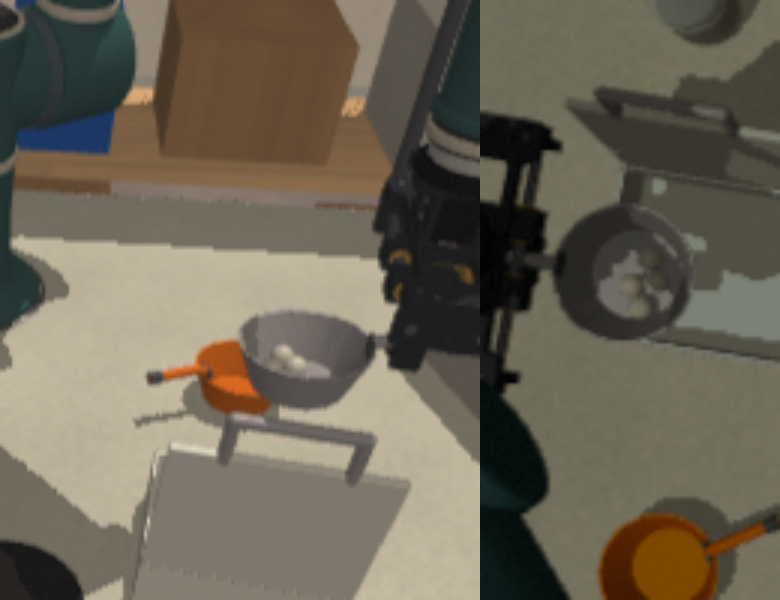

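All four balls are still in the pan, which is over the tub. Next, tilt to 50° and check the geometry, in particular whether the height offset holds when tilted.

```bash
python3 - <<'E'
from h import *
L=tub(-20,-5,95)
f=np.linspace(0,50,13)[1:]
tplan([[(tub(-20,76,250)*(1-x/50)+Gp(50,L+[0,0,20])*(x/50),tilt(82.1,x)) for x in f]])
print(Gp(50,L+[0,0,20]))
E
```

```text
call
   [0.002, 0.0, 0.006, 0.0, 0.023, 0.0]
   [0.004, 0.0, 0.012, 0.0, 0.046, 0.0]
   [0.007, 0.0, 0.018, 0.0, 0.069, 0.0]
   [0.009, 0.0, 0.024, 0.0, 0.093, 0.0]
   [0.011, 0.0, 0.029, 0.0, 0.116, 0.0]
   [0.013, 0.0, 0.035, 0.0, 0.139, 0.0]
   [0.015, 0.0, 0.039, 0.0, 0.162, 0.0]
   [0.017, 0.0, 0.044, 0.0, 0.185, 0.0]
   [0.018, 0.0, 0.049, 0.0, 0.208, 0.0]
   [0.02, 0.0, 0.053, 0.0, 0.231, 0.0]
   [0.021, 0.0, 0.057, 0.0, 0.255, 0.0]
   [0.022, 0.0, 0.061, 0.0, 0.278, 0.0]
end [454.8 377.8 179.6] [180.  -50.   82.1]
[452.77527994 363.47167904 218.83877721]
```

step_arm --series '[{"tx": 0.002, "ty": 0, "tz": 0.006, "ax": 0, "ay": 0.023, "az": 0, "gripper": 0}, {"tx": 0.004, "ty": 0, "tz": 0.012, "ax": 0, "ay": 0.046, "az": 0, "gripper": 0}, {"tx": 0.007, "ty": 0, "tz": 0.018, "ax": 0, "ay": 0.069, "az": 0, "gripper": 0}, {"tx": 0.009, "ty": 0, "tz": 0.024, "ax": 0, "ay": 0.093, "az": 0, "gripper": 0}, {"tx": 0.011, "ty": 0, "tz": 0.029, "ax": 0, "ay": 0.116, "az": 0, "gripper": 0}, {"tx": 0.013, "ty": 0, "tz": 0.035, "ax": 0, "ay": 0.139, "az": 0, "gripper": 0}, {"tx": 0.015, "ty": 0, "tz": 0.039, "ax": 0, "ay": 0.162, "az": 0, "gripper": 0}, {"tx": 0.017, "ty": 0, "tz": 0.044, "ax": 0, "ay": 0.185, "az": 0, "gripper": 0}, {"tx": 0.018, "ty": 0, "tz": 0.049, "ax": 0, "ay": 0.208, "az": 0, "gripper": 0}, {"tx": 0.02, "ty": 0, "tz": 0.053, "ax": 0, "ay": 0.231, "az": 0, "gripper": 0}, {"tx": 0.021, "ty": 0, "tz": 0.057, "ax": 0, "ay": 0.255, "az": 0, "gripper": 0}, {"tx": 0.022, "ty": 0, "tz": 0.061, "ax": 0, "ay": 0.278, "az": 0, "gripper": 0}]'

```text
clock: 14.45
tool_pos: [455.5, 376.1, 179.7]
tool_rot: [179.7, -50.2, 82.2]
wrist_force: [-0.6, 0.2, -3.7]
finger_gap: 8.5
grasp_force: 54.9
```

```bash
python3 - <<'E'
from h import *
chk()
s=snap('scene');t=snap('top');P=cloud(s);Q=cloud(t)
np.savez('s7.npz',P=P,img=s['img']);np.savez('t7.npz',P=Q,img=t['img'])
A=np.concatenate([P.reshape(-1,3),Q.reshape(-1,3)])
d=A-TC; x=d@U; y=d@V; z=A[:,2]
L=tub(-20,-5,115); 
k=(abs(x+20)<60)&(y>-60)&(y<75)&(z>75)&(z<260)&np.isfinite(z); print(k.sum())
# silhouette in (y,z): lowest y pts per z band
for zb in range(90,260,10):
    m=k&(z>=zb)&(z<zb+10)
    if m.sum()>4: print(zb,m.sum(),'y',np.percentile(y[m],[2,50,98]).round(),'x',np.percentile(x[m],[2,98]).round())
cv2.imwrite('pics/c8.png',cv2.resize(s['img'][60:220,300:460],(600,600)))
E
```

```text
t 14.45 dpos [ 0.68 -1.74  0.12] drot [-0.25  0.14 -0.04] q [  9.8  -2.3 130.2  63.8  54.5 -23. ] F [-0.6  0.2 -3.7] gap 8.5 gf 54.9
1176
100 44 y [-16.   1.  15.] x [-49. -31.]
110 86 y [-14.   9.  37.] x [-53. -25.]
120 49 y [-6. 24. 40.] x [-42.  27.]
130 27 y [21. 31. 45.] x [-60.  24.]
140 56 y [22. 44. 60.] x [-58.  26.]
150 79 y [16. 41. 61.] x [-55.  33.]
160 38 y [22. 33. 57.] x [-24.  31.]
170 23 y [32. 46. 53.] x [-21.  22.]
180 29 y [33. 40. 45.] x [-19.   7.]
190 23 y [35. 51. 62.] x [-20.   2.]
200 92 y [40. 58. 68.] x [-34.   3.]
210 120 y [22. 51. 61.] x [-35.   2.]
220 122 y [-16.  45.  67.] x [-77.  38.]
230 80 y [-16.  64.  74.] x [-76.  30.]
240 184 y [-34. -22.  71.] x [-77.  39.]
250 124 y [-38. -26.  21.] x [-75.  37.]
```

View pics/c8.png

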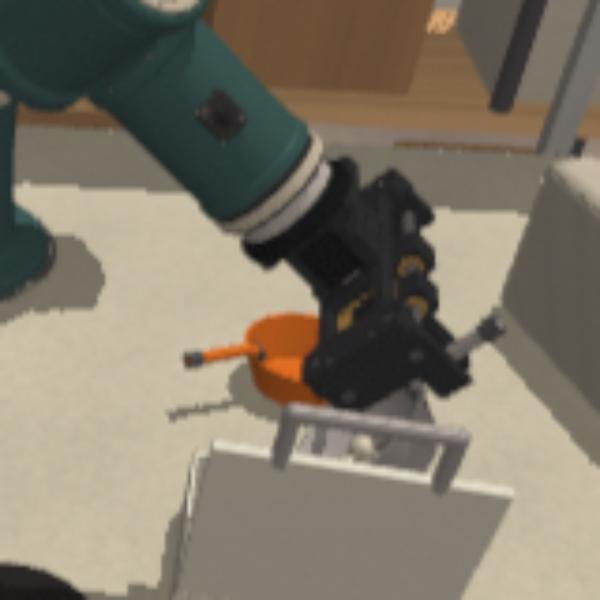

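The tilted pose settles it: the lip is at y'≈−16, z≈101, which matches an offset along the tool axis. So the grasp point is 46 mm behind the reported TCP along the tool, and I'll plan with that. Now the pour.

```bash
cat >> h.py <<'E'
def gplan(calls): _plan([[(np.array(G,float)+27*Rt[:,2],Rt) for G,Rt in c] for c in calls])
E
python3 - <<'E'
from h import *
# current true G
p,Rc=led(); G0=p-46*Rc[:,2]; L0=G0-(Gp(50,[0,0,0])); print('lip now',(L0-TC)@U,(L0-TC)@V,L0[2])
L1=tub(-20,12,88)
f=np.r_[np.linspace(50,75,13)[1:],np.linspace(75,103,13)[1:]]
w=np.clip((f-50)/25,0,1)
rows=[(Gp(x,L0*(1-a)+L1*a),tilt(82.1,x)) for x,a in zip(f,w)]
gplan([rows[:12],rows[12:]])
E
```

```text
lip now -19.956688996406378 -25.7704198634753 105.30484483971482
call
   [0.005, 0.0, -0.003, 0.0, 0.011, 0.0]
   [0.01, 0.0, -0.007, 0.0, 0.023, 0.0]
   [0.015, 0.0, -0.01, 0.0, 0.034, 0.0]
   [0.019, 0.0, -0.014, 0.0, 0.046, 0.0]
   [0.023, 0.0, -0.018, 0.0, 0.058, 0.0]
   [0.026, 0.0, -0.021, 0.0, 0.069, 0.0]
   [0.029, 0.0, -0.025, 0.0, 0.081, 0.0]
   [0.031, 0.0, -0.029, 0.0, 0.092, 0.0]
   [0.033, 0.0, -0.033, 0.0, 0.104, 0.0]
   [0.035, 0.0, -0.036, 0.0, 0.116, 0.0]
   [0.036, 0.0, -0.04, 0.0, 0.127, 0.0]
   [0.037, 0.0, -0.044, 0.0, 0.139, 0.0]
call
   [0.003, 0.0, -0.013, 0.0, 0.013, 0.0]
   [0.006, 0.0, -0.026, 0.0, 0.026, 0.0]
   [0.008, 0.0, -0.04, 0.0, 0.039, 0.0]
   [0.01, 0.0, -0.053, 0.0, 0.052, 0.0]
   [0.012, 0.0, -0.067, 0.0, 0.064, 0.0]
   [0.012, 0.0, -0.08, 0.0, 0.077, 0.0]
   [0.013, 0.0, -0.094, 0.0, 0.09, 0.0]
   [0.012, 0.0, -0.107, 0.0, 0.103, 0.0]
   [0.012, 0.0, -0.121, 0.0, 0.116, 0.0]
   [0.01, 0.0, -0.134, 0.0, 0.129, 0.0]
   [0.008, 0.0, -0.148, 0.0, 0.142, 0.0]
   [0.006, 0.0, -0.161, 0.0, 0.155, 0.0]
end [445.8 312.8 221.2] [  0.  -77.  -97.9]
```

step_arm --series '[{"tx": 0.005, "ty": 0, "tz": -0.003, "ax": 0, "ay": 0.011, "az": 0, "gripper": 0}, {"tx": 0.01, "ty": 0, "tz": -0.007, "ax": 0, "ay": 0.023, "az": 0, "gripper": 0}, {"tx": 0.015, "ty": 0, "tz": -0.01, "ax": 0, "ay": 0.034, "az": 0, "gripper": 0}, {"tx": 0.019, "ty": 0, "tz": -0.014, "ax": 0, "ay": 0.046, "az": 0, "gripper": 0}, {"tx": 0.023, "ty": 0, "tz": -0.018, "ax": 0, "ay": 0.058, "az": 0, "gripper": 0}, {"tx": 0.026, "ty": 0, "tz": -0.021, "ax": 0, "ay": 0.069, "az": 0, "gripper": 0}, {"tx": 0.029, "ty": 0, "tz": -0.025, "ax": 0, "ay": 0.081, "az": 0, "gripper": 0}, {"tx": 0.031, "ty": 0, "tz": -0.029, "ax": 0, "ay": 0.092, "az": 0, "gripper": 0}, {"tx": 0.033, "ty": 0, "tz": -0.033, "ax": 0, "ay": 0.104, "az": 0, "gripper": 0}, {"tx": 0.035, "ty": 0, "tz": -0.036, "ax": 0, "ay": 0.116, "az": 0, "gripper": 0}, {"tx": 0.036, "ty": 0, "tz": -0.04, "ax": 0, "ay": 0.127, "az": 0, "gripper": 0}, {"tx": 0.037, "ty": 0, "tz": -0.044, "ax": 0, "ay": 0.139, "az": 0, "gripper": 0}]'

```text
clock: 15.55
tool_pos: [455.0, 373.6, 202.6]
tool_rot: [179.6, -75.0, 82.5]
wrist_force: [-0.2, 0.3, -2.0]
finger_gap: 8.3
grasp_force: 54.8
```

step_arm --series '[{"tx": 0.003, "ty": 0, "tz": -0.013, "ax": 0, "ay": 0.013, "az": 0, "gripper": 0}, {"tx": 0.006, "ty": 0, "tz": -0.026, "ax": 0, "ay": 0.026, "az": 0, "gripper": 0}, {"tx": 0.008, "ty": 0, "tz": -0.04, "ax": 0, "ay": 0.039, "az": 0, "gripper": 0}, {"tx": 0.01, "ty": 0, "tz": -0.053, "ax": 0, "ay": 0.052, "az": 0, "gripper": 0}, {"tx": 0.012, "ty": 0, "tz": -0.067, "ax": 0, "ay": 0.064, "az": 0, "gripper": 0}, {"tx": 0.012, "ty": 0, "tz": -0.08, "ax": 0, "ay": 0.077, "az": 0, "gripper": 0}, {"tx": 0.013, "ty": 0, "tz": -0.094, "ax": 0, "ay": 0.09, "az": 0, "gripper": 0}, {"tx": 0.012, "ty": 0, "tz": -0.107, "ax": 0, "ay": 0.103, "az": 0, "gripper": 0}, {"tx": 0.012, "ty": 0, "tz": -0.121, "ax": 0, "ay": 0.116, "az": 0, "gripper": 0}, {"tx": 0.01, "ty": 0, "tz": -0.134, "ax": 0, "ay": 0.129, "az": 0, "gripper": 0}, {"tx": 0.008, "ty": 0, "tz": -0.148, "ax": 0, "ay": 0.142, "az": 0, "gripper": 0}, {"tx": 0.006, "ty": 0, "tz": -0.161, "ax": 0, "ay": 0.155, "az": 0, "gripper": 0}]'

```text
clock: 16.55
tool_pos: [446.5, 312.7, 221.4]
tool_rot: [0.4, -77.1, -98.2]
wrist_force: [-0.5, 0.5, -2.3]
finger_gap: 8.4
grasp_force: 54.5
```

step_arm --series '[{"tx": 0, "ty": 0, "tz": 0, "ax": 0, "ay": 0, "az": 0, "gripper": 0}, {"tx": 0, "ty": 0, "tz": 0, "ax": 0, "ay": 0, "az": 0, "gripper": 0}, {"tx": 0, "ty": 0, "tz": 0, "ax": 0, "ay": 0, "az": 0, "gripper": 0}, {"tx": 0, "ty": 0, "tz": 0, "ax": 0, "ay": 0, "az": 0, "gripper": 0}, {"tx": 0, "ty": 0, "tz": 0, "ax": 0, "ay": 0, "az": 0, "gripper": 0}, {"tx": 0, "ty": 0, "tz": 0, "ax": 0, "ay": 0, "az": 0, "gripper": 0}, {"tx": 0, "ty": 0, "tz": 0, "ax": 0, "ay": 0, "az": 0, "gripper": 0}, {"tx": 0, "ty": 0, "tz": 0, "ax": 0, "ay": 0, "az": 0, "gripper": 0}]'

```text
clock: 17.22
tool_pos: [446.1, 313.0, 221.4]
tool_rot: [0.1, -77.1, -98.1]
wrist_force: [-0.1, 0.6, -2.3]
finger_gap: 8.7
grasp_force: 54.6
```

```bash
python3 - <<'E'
from h import *
chk()
s=snap('scene');t=snap('top')
cv2.imwrite('pics/c9.png',np.hstack([cv2.resize(s['img'][90:240,300:450],(400,400)),cv2.resize(t['img'][130:250,60:180],(400,400))]))
E
```

```text
t 17.22 dpos [0.32 0.15 0.19] drot [-0.07 -0.01 -0.04] q [ -9.6  31.2 135.1  91.6 102.9 -76. ] F [-0.1  0.6 -2.3] gap 8.7 gf 54.6
```

View pics/c9.png

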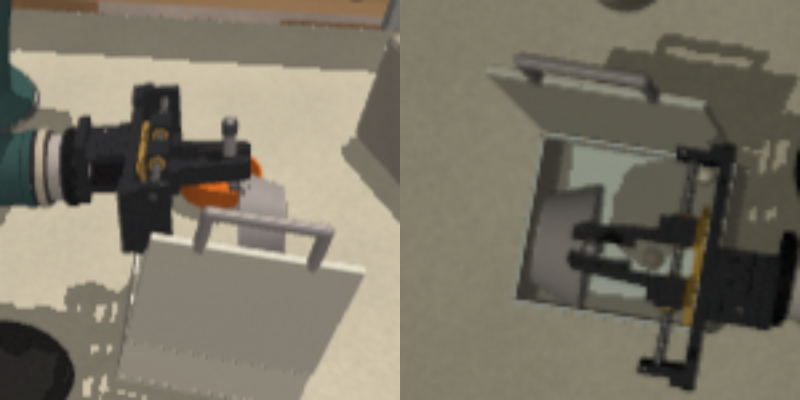

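The pan is emptied: the wrist load is down to 2.2 N, which is the bare 220 g pan, and balls show in the tub at (650,255). Next: raise, un-tilt, and place the pan on the mat with its handle towards the robot, yaw 180°. That keeps the gripper body clear of the open lid.

```bash
python3 - <<'E'
from h import *
p,Rc=led(); G0=p-46*Rc[:,2]; print('G0',(G0-TC)@U,(G0-TC)@V,G0[2])
G1=tub(-20,-20,275)
f=np.linspace(103,33,13)[1:]
a=np.clip(np.arange(1,13)/5,0,1)
gplan([[(G0*(1-w)+G1*w,tilt(82.1,x)) for x,w in zip(f,a)]])
# level and swing back over the mat, yaw 82->180
G2=np.array([449.,87,200])
gplan([[(G1,tilt(82.1,0))],[(G1*.4+[0.6*440,0.6*87,0.6*240],down(125))],[(G2,down(180))],[(G2-[0,0,148],down(180))]])
E
```

```text
G0 -19.956688996406427 -25.546807302281305 210.85295518907628
call
   [0.019, 0.0, 0.009, 0.0, -0.032, 0.0]
   [0.038, 0.0, 0.017, 0.0, -0.065, 0.0]
   [0.057, 0.0, 0.024, 0.0, -0.097, 0.0]
   [0.077, 0.0, 0.03, 0.0, -0.129, 0.0]
   [0.097, 0.0, 0.035, 0.0, -0.162, 0.0]
   [0.087, 0.0, 0.029, 0.0, -0.194, 0.0]
   [0.078, 0.0, 0.022, 0.0, -0.227, 0.0]
   [0.07, 0.0, 0.013, 0.0, -0.259, 0.0]
   [0.062, 0.0, 0.005, 0.0, -0.291, 0.0]
   [0.055, 0.0, -0.005, 0.0, -0.324, 0.0]
   [0.05, 0.0, -0.015, 0.0, -0.356, 0.0]
   [0.045, 0.0, -0.026, 0.0, -0.389, 0.0]
end [443.8 298.8 236.4] [180.  -32.9  82.1]
call
   [-0.063, 0.0, -0.019, 0.0, -0.183, 0.0]
call
   [-0.277, 0.038, 0.053, 0.0, 0.0, -0.238]
call
   [-0.166, -0.089, 0.135, 0.0, 0.0, -0.306]
call
   [0.0, 0.0, 0.37, 0.0, 0.0, 0.0]
end [449.   87.1   5.9] [ 180.    0. -180.]
```

step_arm --series '[{"tx": 0.019, "ty": 0, "tz": 0.009, "ax": 0, "ay": -0.032, "az": 0, "gripper": 0}, {"tx": 0.038, "ty": 0, "tz": 0.017, "ax": 0, "ay": -0.065, "az": 0, "gripper": 0}, {"tx": 0.057, "ty": 0, "tz": 0.024, "ax": 0, "ay": -0.097, "az": 0, "gripper": 0}, {"tx": 0.077, "ty": 0, "tz": 0.03, "ax": 0, "ay": -0.129, "az": 0, "gripper": 0}, {"tx": 0.097, "ty": 0, "tz": 0.035, "ax": 0, "ay": -0.162, "az": 0, "gripper": 0}, {"tx": 0.087, "ty": 0, "tz": 0.029, "ax": 0, "ay": -0.194, "az": 0, "gripper": 0}, {"tx": 0.078, "ty": 0, "tz": 0.022, "ax": 0, "ay": -0.227, "az": 0, "gripper": 0}, {"tx": 0.07, "ty": 0, "tz": 0.013, "ax": 0, "ay": -0.259, "az": 0, "gripper": 0}, {"tx": 0.062, "ty": 0, "tz": 0.005, "ax": 0, "ay": -0.291, "az": 0, "gripper": 0}, {"tx": 0.055, "ty": 0, "tz": -0.005, "ax": 0, "ay": -0.324, "az": 0, "gripper": 0}, {"tx": 0.05, "ty": 0, "tz": -0.015, "ax": 0, "ay": -0.356, "az": 0, "gripper": 0}, {"tx": 0.045, "ty": 0, "tz": -0.026, "ax": 0, "ay": -0.389, "az": 0, "gripper": 0}]'

```text
clock: 18.32
tool_pos: [443.4, 298.1, 236.5]
tool_rot: [180.0, -32.7, 82.0]
wrist_force: [-0.2, -0.4, -2.7]
finger_gap: 8.3
grasp_force: 54.8
```

step_arm --series '[{"tx": -0.01, "ty": 0, "tz": -0.004, "ax": 0, "ay": -0.03, "az": 0, "gripper": 0}, {"tx": -0.02, "ty": 0, "tz": -0.007, "ax": 0, "ay": -0.06, "az": 0, "gripper": 0}, {"tx": -0.03, "ty": 0, "tz": -0.01, "ax": 0, "ay": -0.09, "az": 0, "gripper": 0}, {"tx": -0.042, "ty": 0, "tz": -0.014, "ax": 0, "ay": -0.12, "az": 0, "gripper": 0}, {"tx": -0.053, "ty": 0, "tz": -0.017, "ax": 0, "ay": -0.15, "az": 0, "gripper": 0}, {"tx": -0.063, "ty": 0, "tz": -0.019, "ax": 0, "ay": -0.183, "az": 0, "gripper": 0}, {"tx": -0.063, "ty": 0, "tz": -0.019, "ax": 0, "ay": -0.183, "az": 0, "gripper": 0}]'

```text
clock: 18.9
tool_pos: [439.9, 275.7, 228.4]
tool_rot: [-179.9, 0.2, 82.2]
wrist_force: [-0.3, 0.4, -1.7]
finger_gap: 8.7
grasp_force: 54.9
```

step_arm --series '[{"tx": -0.06, "ty": 0.008, "tz": 0.01, "ax": 0, "ay": 0, "az": -0.03, "gripper": 0}, {"tx": -0.12, "ty": 0.016, "tz": 0.02, "ax": 0, "ay": 0, "az": -0.06, "gripper": 0}, {"tx": -0.18, "ty": 0.025, "tz": 0.035, "ax": 0, "ay": 0, "az": -0.1, "gripper": 0}, {"tx": -0.23, "ty": 0.032, "tz": 0.045, "ax": 0, "ay": 0, "az": -0.135, "gripper": 0}, {"tx": -0.277, "ty": 0.038, "tz": 0.053, "ax": 0, "ay": 0, "az": -0.17, "gripper": 0}, {"tx": -0.277, "ty": 0.038, "tz": 0.053, "ax": 0, "ay": 0, "az": -0.205, "gripper": 0}, {"tx": -0.277, "ty": 0.038, "tz": 0.053, "ax": 0, "ay": 0, "az": -0.238, "gripper": 0}, {"tx": -0.277, "ty": 0.038, "tz": 0.053, "ax": 0, "ay": 0, "az": -0.238, "gripper": 0}]'

```text
clock: 19.57
tool_pos: [439.0, 161.1, 207.0]
tool_rot: [-179.9, -0.1, 124.9]
wrist_force: [-0.3, 1.1, -2.2]
finger_gap: 8.5
grasp_force: 54.7
```

step_arm --series '[{"tx": -0.02, "ty": -0.01, "tz": 0.015, "ax": 0, "ay": 0, "az": -0.035, "gripper": 0}, {"tx": -0.04, "ty": -0.02, "tz": 0.03, "ax": 0, "ay": 0, "az": -0.07, "gripper": 0}, {"tx": -0.06, "ty": -0.035, "tz": 0.05, "ax": 0, "ay": 0, "az": -0.105, "gripper": 0}, {"tx": -0.08, "ty": -0.045, "tz": 0.07, "ax": 0, "ay": 0, "az": -0.14, "gripper": 0}, {"tx": -0.1, "ty": -0.055, "tz": 0.085, "ax": 0, "ay": 0, "az": -0.175, "gripper": 0}, {"tx": -0.12, "ty": -0.065, "tz": 0.1, "ax": 0, "ay": 0, "az": -0.21, "gripper": 0}, {"tx": -0.14, "ty": -0.075, "tz": 0.115, "ax": 0, "ay": 0, "az": -0.245, "gripper": 0}, {"tx": -0.155, "ty": -0.083, "tz": 0.125, "ax": 0, "ay": 0, "az": -0.275, "gripper": 0}, {"tx": -0.166, "ty": -0.089, "tz": 0.135, "ax": 0, "ay": 0, "az": -0.306, "gripper": 0}, {"tx": -0.166, "ty": -0.089, "tz": 0.135, "ax": 0, "ay": 0, "az": -0.306, "gripper": 0}, {"tx": -0.166, "ty": -0.089, "tz": 0.135, "ax": 0, "ay": 0, "az": -0.306, "gripper": 0}]'

```text
clock: 20.48
tool_pos: [448.2, 87.0, 153.3]
tool_rot: [180.0, -0.1, 179.6]
wrist_force: [-0.4, -0.1, -1.8]
finger_gap: 8.2
grasp_force: 54.9
```

```bash
cat >> h.py <<'E'
def setled(p=None,yaw=None):
    q,Rc=led(); json.dump(dict(p=list(map(float,p)) if p is not None else q.tolist(),R=(down(yaw) if yaw is not None else Rc).tolist()),open(LED,'w'))
def rimfit(A,c0,rad,zlo,zhi):
    """free 3-D rim fit: circle centre and plane from rim-edge points"""
    c=np.array(c0,float)
    for it in range(5):
        d=np.hypot(*(A[:,:2]-c).T); k=(abs(d-rad+1.5)<(10 if it<2 else 5))&(A[:,2]>zlo)&(A[:,2]<zhi); Q=A[k]
        c=least_squares(lambda p:np.hypot(Q[:,0]-p[0],Q[:,1]-p[1])-rad+1.5,c,loss='soft_l1',f_scale=2).x
    f=np.linalg.lstsq(np.c_[Q[:,:2]-c,np.ones(len(Q))],Q[:,2],rcond=None)[0]
    return c.round(1),len(Q),'z',f[2].round(1),'slope deg',np.degrees(f[:2]).round(1)
E
python3 - <<'E'
from h import *
p,Rc=led(); setled([449.,87.1,5.9+148]); chk()
A=np.concatenate([cloud(snap(n)).reshape(-1,3) for n in('scene','top')]); A=A[np.isfinite(A).all(1)]
print(rimfit(A,(525,87),52,170,205))
# balls: bright blobs in tub
t=snap('top');P=cloud(t);d=P-TC;x=d@U;y=d@V;m=(abs(x)<70)&(abs(y)<80)&(P[...,2]>8)&(P[...,2]<30)
n,lab,st,ce=cv2.connectedComponentsWithStats(m.astype(np.uint8)); print([(ce[i].round(),st[i,4],P[lab==i].mean(0).round()) for i in range(1,n) if st[i,4]>5])
E
```

```text
t 20.48 dpos [-0.83 -0.11 -0.59] drot [-0.05  0.09  0.41] q [ 7.800e+00 -6.300e+00  1.213e+02  1.000e-01  6.510e+01 -8.180e+01] F [-0.4 -0.1 -1.8] gap 8.2 gf 54.9
(array([523.5,  87.1]), 605, 'z', np.float64(182.4), 'slope deg', array([-0.7,  0.2]))
[]
```

step_arm --series '[{"tx": -0.004, "ty": 0, "tz": 0.06, "ax": 0, "ay": 0, "az": 0, "gripper": 0}, {"tx": -0.004, "ty": 0, "tz": 0.13, "ax": 0, "ay": 0, "az": 0, "gripper": 0}, {"tx": -0.004, "ty": 0, "tz": 0.2, "ax": 0, "ay": 0, "az": 0, "gripper": 0}, {"tx": -0.004, "ty": 0, "tz": 0.26, "ax": 0, "ay": 0, "az": 0, "gripper": 0}, {"tx": -0.004, "ty": 0, "tz": 0.3, "ax": 0, "ay": 0, "az": 0, "gripper": 0}, {"tx": -0.004, "ty": 0, "tz": 0.325, "ax": 0, "ay": 0, "az": 0, "gripper": 0}, {"tx": -0.004, "ty": 0, "tz": 0.34, "ax": 0, "ay": 0, "az": 0, "gripper": 0}, {"tx": -0.004, "ty": 0, "tz": 0.35, "ax": 0, "ay": 0, "az": 0, "gripper": 0}, {"tx": -0.004, "ty": 0, "tz": 0.358, "ax": 0, "ay": 0, "az": 0, "gripper": 0}, {"tx": -0.004, "ty": 0, "tz": 0.364, "ax": 0, "ay": 0, "az": 0, "gripper": 0}, {"tx": -0.004, "ty": 0, "tz": 0.368, "ax": 0, "ay": 0, "az": 0, "gripper": 0}, {"tx": -0.004, "ty": 0, "tz": 0.37, "ax": 0, "ay": 0, "az": 0, "gripper": 0}]'

```text
clock: 21.63
tool_pos: [451.2, 87.4, 6.8]
tool_rot: [180.0, 0.0, 179.9]
wrist_force: [-4.7, 0.5, 9.0]
finger_gap: 8.5
grasp_force: 54.2
```

```bash
python3 - <<'E'
from h import *
setled([450.6,87.1,5.9]); chk()
A=np.concatenate([cloud(snap(n)).reshape(-1,3) for n in('scene','top')]); A=A[np.isfinite(A).all(1)]
print(rimfit(A,(525,87),52,35,55))
for n in('scene','top'): print(n,rimfit((lambda a:a[np.isfinite(a).all(1)])(cloud(snap(n)).reshape(-1,3)),(525,87),52,38,52))
E
```

```text
t 21.63 dpos [0.6  0.35 0.92] drot [-0.03 -0.04  0.11] q [  7.8   5.1 127.9   0.   46.9 -82.1] F [-4.7  0.5  9. ] gap 8.5 gf 54.2
(array([525.4,  88.4]), 374, 'z', np.float64(41.1), 'slope deg', array([-0.5,  0.2]))
scene (array([526.4,  88.1]), 194, 'z', np.float64(41.9), 'slope deg', array([-0.2, -0. ]))
top (array([524.5,  88.7]), 94, 'z', np.float64(42.0), 'slope deg', array([ 0.3, -0.4]))
```

The pan is down, with 9 N of contact. The rim centre is (525.4,88.4) against a mat centre of about (525,87), and it is level. Next: release, rise, and go to the lid bar to shut it.

step_arm --series '[{"tx": 0, "ty": 0, "tz": 0, "ax": 0, "ay": 0, "az": 0, "gripper": 34}, {"tx": 0, "ty": 0, "tz": 0, "ax": 0, "ay": 0, "az": 0, "gripper": 34}, {"tx": 0, "ty": 0, "tz": 0, "ax": 0, "ay": 0, "az": 0, "gripper": 34}, {"tx": 0, "ty": 0, "tz": 0, "ax": 0, "ay": 0, "az": 0, "gripper": 34}, {"tx": 0, "ty": 0, "tz": -0.04, "ax": 0, "ay": 0, "az": 0, "gripper": 34}, {"tx": 0, "ty": 0, "tz": -0.12, "ax": 0, "ay": 0, "az": 0, "gripper": 34}, {"tx": 0, "ty": 0, "tz": -0.22, "ax": 0, "ay": 0, "az": 0, "gripper": 34}, {"tx": 0, "ty": 0, "tz": -0.32, "ax": 0, "ay": 0, "az": 0, "gripper": 34}, {"tx": 0, "ty": 0, "tz": -0.42, "ax": 0, "ay": 0, "az": 0, "gripper": 34}, {"tx": 0, "ty": 0, "tz": -0.52, "ax": 0, "ay": 0, "az": 0, "gripper": 34}, {"tx": 0, "ty": 0, "tz": -0.62, "ax": 0, "ay": 0, "az": 0, "gripper": 34}, {"tx": 0, "ty": 0, "tz": -0.7, "ax": 0, "ay": 0, "az": 0, "gripper": 34}]'

```text
clock: 22.83
tool_pos: [451.3, 87.1, 289.5]
tool_rot: [180.0, 0.2, 179.9]
wrist_force: [1.6, 0.2, 0.6]
finger_gap: 33.9
grasp_force: 0.0
```

```bash
python3 - <<'E'
from h import *
setled([450.6,87.1,5.9+280]); chk()
S=snap('scene');T=snap('top');ps,pt=cloud(S),cloud(T);f=lambda a:a[np.isfinite(a).all(-1)]
for n,a in(('s',f(ps)),('t',f(pt))): print(n,fitpan([a],(525,87),52,z0=3))
d=pt-TC;x=d@U;y=d@V;m=(abs(x)<72)&(abs(y)<82)&(pt[...,2]>-10)&(pt[...,2]<50)
print('tub px',m.sum()); v,u=np.where(m); v0,v1,u0,u1=v.min()-4,v.max()+4,u.min()-4,u.max()+4; print(v0,v1,u0,u1)
cv2.imwrite('pics/c10.png',np.hstack([cv2.convertScaleAbs(cv2.resize(T['img'][v0:v1,u0:u1],(400,400)),alpha=1.6),cv2.resize(S['img'][100:270,230:400],(400,400))]))
B=bar(100);Rl=down(82.1)
gplan([[(B*[1,1,0]+[0,0,B[2]+62],Rl)],[(B+[0,0,-4],Rl)]])
C=lambda l:[(bar(t)+[0,0,-4],Rl) for t in l]
gplan([C(np.linspace(100,72,13)[1:]),C(np.linspace(72,40,13)[1:]),C(np.linspace(40,0,13)[1:])])
E
```

```text
t 22.83 dpos [0.7  0.05 3.56] drot [-0.02 -0.21  0.1 ] q [  7.8 -11.3 111.   -0.   80.1 -82.1] F [1.6 0.2 0.6] gap 33.9 gf 0.0
s {'c': array([526.9,  88.1]), 'n': 174, 'res': 1.34, 'rimz': 44.0, 'yaw': 170.3, 'nh': 66, 'htop': array([55.7, 58.6]), 'far': 112.0}
t {'c': array([525.3,  89.6]), 'n': 63, 'res': 1.1, 'rimz': 45.0, 'yaw': -177.9, 'nh': 19, 'htop': array([56.1, 60.1]), 'far': 110.4}
tub px 398
169 231 92 156
call
   [-0.306, 0.471, 0.069, 0.0, 0.0, 0.544]
call
   [0.0, 0.0, 0.165, 0.0, 0.0, 0.0]
end [572.9 275.5 192.3] [-180.    -0.    82.1]
call
   [0.0, -0.018, -0.004, 0.0, 0.0, 0.0]
   [0.0, -0.037, -0.006, 0.0, 0.0, 0.0]
   [0.0, -0.056, -0.008, 0.0, 0.0, 0.0]
   [0.0, -0.075, -0.009, 0.0, 0.0, 0.0]
   [0.0, -0.094, -0.009, 0.0, 0.0, 0.0]
   [0.0, -0.113, -0.009, 0.0, 0.0, 0.0]
   [0.0, -0.132, -0.008, 0.0, 0.0, 0.0]
   [0.0, -0.15, -0.005, 0.0, 0.0, 0.0]
   [0.0, -0.169, -0.003, 0.0, 0.0, 0.0]
   [0.0, -0.188, 0.001, 0.0, 0.0, 0.0]
   [0.0, -0.206, 0.005, 0.0, 0.0, 0.0]
   [0.0, -0.224, 0.01, 0.0, 0.0, 0.0]
call
   [0.0, -0.021, 0.007, 0.0, 0.0, 0.0]
   [0.0, -0.041, 0
[... 222 characters left out ...]
 -0.153, 0.08, 0.0, 0.0, 0.0]
   [0.0, -0.17, 0.093, 0.0, 0.0, 0.0]
   [0.0, -0.186, 0.108, 0.0, 0.0, 0.0]
   [0.0, -0.201, 0.123, 0.0, 0.0, 0.0]
   [0.0, -0.216, 0.139, 0.0, 0.0, 0.0]
call
   [0.0, -0.017, 0.021, 0.0, 0.0, 0.0]
   [0.0, -0.033, 0.043, 0.0, 0.0, 0.0]
   [0.0, -0.048, 0.066, 0.0, 0.0, 0.0]
   [0.0, -0.061, 0.089, 0.0, 0.0, 0.0]
   [0.0, -0.073, 0.113, 0.0, 0.0, 0.0]
   [0.0, -0.084, 0.138, 0.0, 0.0, 0.0]
   [0.0, -0.093, 0.164, 0.0, 0.0, 0.0]
   [0.0, -0.1, 0.19, 0.0, 0.0, 0.0]
   [0.0, -0.106, 0.216, 0.0, 0.0, 0.0]
   [0.0, -0.111, 0.243, 0.0, 0.0, 0.0]
   [0.0, -0.114, 0.27, 0.0, 0.0, 0.0]
   [0.0, -0.115, 0.297, 0.0, 0.0, 0.0]
end [353.  306.1  13.9] [-180.    -0.    82.1]
```

View pics/c10.png

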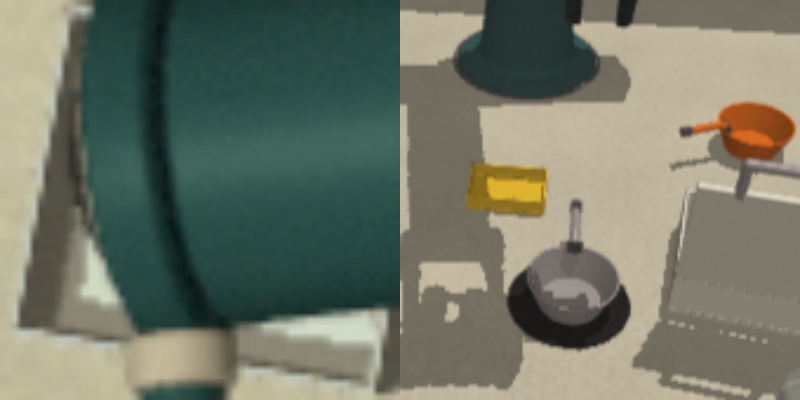

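Pan A is upright, empty and centred. The arm hides the tub's inside from the top view, so I'll fetch pan B first and check the balls before shutting the lid.

```bash
cat >> h.py <<'E'
def fits(names,guess):
    f=lambda a:a.reshape(-1,3)[np.isfinite(a.reshape(-1,3)).all(1)]
    ps=[f(cloud(snap(n))) for n in('scene','top')]; out={}
    for k in names:
        out[k]=[]
        for a in (ps[:1],ps[1:],ps):
            try: r=fitpan(a,guess[k],D[k][0]); out[k].append(r); print(k,r)
            except Exception as e: print(k,'fail',e)
    return out
GU=dict(b=(660.7,-133.2),c=(491.6,-150),d=(513.2,-362.2))
E
python3 - <<'E'
from h import *
setled([450.6,87.1,285.9],180); chk()
o=fits('bcd',GU)
b=o['b'][-1]; G=pang(b['c'],b['yaw'],72,49.); Rg=down(b['yaw']+180); print(G)
gplan([[(G+[0,0,110],Rg)],[(G,Rg)],[(G+[0,0,130],Rg)]])
E
```

```text
t 22.93 dpos [3.91 0.51 7.29] drot [-0.09 -0.73  0.08] q [  7.8 -11.4 110.7  -0.   79.9 -82.1] F [-0.   0.9  0.4] gap 34.2 gf 0.0
b {'c': array([ 661. , -132.8]), 'n': 189, 'res': 1.38, 'rimz': 40.9, 'yaw': -91.5, 'nh': 108, 'htop': array([52.6, 55.1]), 'far': 105.9}
b {'c': array([ 660.6, -132.9]), 'n': 123, 'res': 1.29, 'rimz': 41.6, 'yaw': -93.2, 'nh': 71, 'htop': array([52.6, 56.2]), 'far': 105.7}
b {'c': array([ 660.8, -132.9]), 'n': 312, 'res': 1.32, 'rimz': 41.3, 'yaw': -92.2, 'nh': 179, 'htop': array([52.6, 55.6]), 'far': 105.9}
c {'c': array([ 492.2, -149.6]), 'n': 114, 'res': 1.46, 'rimz': 40.6, 'yaw': -110.2, 'nh': 71, 'htop': array([52.8, 54.8]), 'far': 98.1}
c {'c': array([ 491.5, -150.4]), 'n': 105, 'res': 1.08, 'rimz': 41.0, 'yaw': -112.0, 'nh': 73, 'htop': array([53.2, 55.7]), 'far': 99.7}
c {'c': array([ 491.9, -150. ]), 'n': 219, 'res': 1.29, 'rimz': 40.9, 'yaw': -111.2, 'nh': 143, 'htop': array([53.1, 55.3]), 'far': 100.0}
d {'c': array([ 513.3, -362.1]), 'n': 98, 'res': 1.24, 'rimz': 40.8, 'yaw': -98.6, 'nh': 73, 'htop': array([52.3, 54.4]), 'far': 93.7}
d {'c': array([ 512.8, -362.3]), 'n': 86, 'res': 1.48, 'rimz': 41.8, 'yaw': -100.6, 'nh': 72, 'htop': array([53.4, 56.7]), 'far': 93.4}
d {'c': array([ 513.1, -362.2]), 'n': 184, 'res': 1.39, 'rimz': 41.1, 'yaw': -99.6, 'nh': 145, 'htop': array([52.7, 55.9]), 'far': 93.6}
[ 658.03607775 -204.84692998   49.        ]
call
   [-0.519, -0.73, 0.432, 0.0, 0.0, 0.512]
call
   [0.0, 0.0, 0.275, 0.0, 0.0, 0.0]
call
   [0.0, 0.0, -0.325, 0.0, 0.0, 0.0]
end [ 658.2 -204.9  133.1] [180.    0.   87.8]
```

step_arm --series '[{"tx": -0.519, "ty": -0.73, "tz": 0.432, "ax": 0, "ay": 0, "az": 0.512, "gripper": 36}, {"tx": -0.519, "ty": -0.73, "tz": 0.432, "ax": 0, "ay": 0, "az": 0.512, "gripper": 36}, {"tx": -0.519, "ty": -0.73, "tz": 0.432, "ax": 0, "ay": 0, "az": 0.512, "gripper": 36}, {"tx": -0.519, "ty": -0.73, "tz": 0.432, "ax": 0, "ay": 0, "az": 0.512, "gripper": 36}, {"tx": -0.519, "ty": -0.73, "tz": 0.432, "ax": 0, "ay": 0, "az": 0.512, "gripper": 36}, {"tx": -0.519, "ty": -0.73, "tz": 0.432, "ax": 0, "ay": 0, "az": 0.512, "gripper": 36}, {"tx": -0.519, "ty": -0.73, "tz": 0.432, "ax": 0, "ay": 0, "az": 0.512, "gripper": 36}, {"tx": -0.519, "ty": -0.73, "tz": 0.432, "ax": 0, "ay": 0, "az": 0.512, "gripper": 36}, {"tx": -0.519, "ty": -0.73, "tz": 0.432, "ax": 0, "ay": 0, "az": 0.512, "gripper": 36}, {"tx": -0.519, "ty": -0.73, "tz": 0.432, "ax": 0, "ay": 0, "az": 0.512, "gripper": 36}, {"tx": -0.519, "ty": -0.73, "tz": 0.432, "ax": 0, "ay": 0, "az": 0.512, "gripper": 36}, {"tx": -0.519, "ty": -0.73, "tz": 0.432, "ax": 0, "ay": 0, "az": 0.512, "gripper": 36}]'

```text
clock: 24.03
tool_pos: [655.3, -205.8, 107.3]
tool_rot: [-179.6, -0.2, 93.5]
wrist_force: [-0.2, -0.2, -0.5]
finger_gap: 36.0
grasp_force: 0.0
```

step_arm --series '[{"tx": 0, "ty": 0, "tz": 0, "ax": 0, "ay": 0, "az": 0.035, "gripper": 36}, {"tx": 0, "ty": 0, "tz": 0, "ax": 0, "ay": 0, "az": 0.035, "gripper": 36}, {"tx": 0, "ty": 0, "tz": 0, "ax": 0, "ay": 0, "az": 0.035, "gripper": 36}, {"tx": 0, "ty": 0, "tz": 0, "ax": 0, "ay": 0, "az": 0.035, "gripper": 36}]'

```text
clock: 24.37
tool_pos: [656.8, -204.7, 111.4]
tool_rot: [-179.9, -0.0, 87.8]
wrist_force: [0.6, -0.1, 0.2]
finger_gap: 35.7
grasp_force: 0.0
```

```bash
python3 - <<'E'
from h import *
setled([658.2,-204.9,113.1]); chk()
T=snap('top');pt=cloud(T)
d=pt-TC;x=d@U;y=d@V;m=(abs(x)<72)&(abs(y)<82)&(pt[...,2]<50)
h=np.where(m,pt[...,2],0); 
print('tub px',m.sum(),'floor z',np.median(pt[m][:,2]),'>12:',(h>12).sum())
g=cv2.cvtColor(T['img'],cv2.COLOR_BGR2GRAY)
n,lab,st,ce=cv2.connectedComponentsWithStats(((h>11)&(abs(x)<68)&(abs(y)<78)).astype(np.uint8))
print([(ce[i].round(),st[i,4],pt[lab==i].mean(0).round(),round(x[lab==i].mean()),round(y[lab==i].mean())) for i in range(1,n) if st[i,4]>6])
v,u=np.where(m); v0,v1,u0,u1=v.min()-6,v.max()+6,u.min()-6,u.max()+6
cv2.imwrite('pics/c11.png',cv2.convertScaleAbs(cv2.resize(T['img'][v0:v1,u0:u1],(500,500),interpolation=cv2.INTER_CUBIC),alpha=1.8))
E
```

```text
t 24.37 dpos [-1.42  0.18 -1.67] drot [ 0.14  0.04 -0.  ] q [-19.4  20.7  95.5  -0.   63.9 -17.2] F [ 0.6 -0.1  0.2] gap 35.7 gf 0.0
tub px 2596 floor z 3.888647092749011 >12: 268
[(array([151., 182.]), np.int32(28), array([515., 233.,  18.]), 60, -51), (array([154., 200.]), np.int32(14), array([461., 222.,  19.]), 8, -68), (array([135., 207.]), np.int32(27), array([441., 277.,  19.]), -19, -17), (array([151., 216.]), np.int32(12), array([417., 229.,  20.]), -37, -68)]
```

View pics/c11.png

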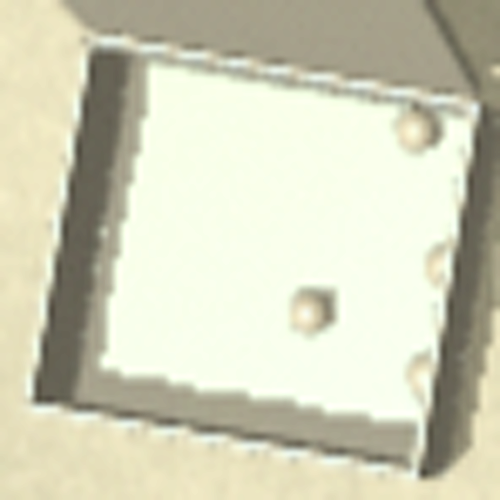

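All four balls are in the tub: (418,130), (440,265), (312,310) and (420,375) in the crop. Next, grasp pan B.

step_arm --series '[{"tx": 0, "ty": 0, "tz": 0.08, "ax": 0, "ay": 0, "az": 0, "gripper": 36}, {"tx": 0, "ty": 0, "tz": 0.16, "ax": 0, "ay": 0, "az": 0, "gripper": 36}, {"tx": 0, "ty": 0, "tz": 0.22, "ax": 0, "ay": 0, "az": 0, "gripper": 36}, {"tx": 0, "ty": 0, "tz": 0.26, "ax": 0, "ay": 0, "az": 0, "gripper": 36}, {"tx": 0, "ty": 0, "tz": 0.275, "ax": 0, "ay": 0, "az": 0, "gripper": 36}, {"tx": 0, "ty": 0, "tz": 0.275, "ax": 0, "ay": 0, "az": 0, "gripper": 36}, {"tx": 0, "ty": 0, "tz": 0.275, "ax": 0, "ay": 0, "az": 0, "gripper": 0}, {"tx": 0, "ty": 0, "tz": 0.275, "ax": 0, "ay": 0, "az": 0, "gripper": 0}, {"tx": 0, "ty": 0, "tz": 0.275, "ax": 0, "ay": 0, "az": 0, "gripper": 0}, {"tx": 0, "ty": 0, "tz": 0.275, "ax": 0, "ay": 0, "az": 0, "gripper": 0}, {"tx": 0, "ty": 0, "tz": 0.275, "ax": 0, "ay": 0, "az": 0, "gripper": 0}, {"tx": 0, "ty": 0, "tz": 0.275, "ax": 0, "ay": 0, "az": 0, "gripper": 0}]' --grip_force 45

```text
clock: 25.42
tool_pos: [658.7, -205.7, 4.4]
tool_rot: [179.9, 0.1, 87.7]
wrist_force: [-0.2, -2.5, 3.8]
finger_gap: 8.9
grasp_force: 44.8
```

step_arm --series '[{"tx": 0, "ty": 0, "tz": -0.02, "ax": 0, "ay": 0, "az": 0, "gripper": 0}, {"tx": 0, "ty": 0, "tz": -0.06, "ax": 0, "ay": 0, "az": 0, "gripper": 0}, {"tx": 0, "ty": 0, "tz": -0.12, "ax": 0, "ay": 0, "az": 0, "gripper": 0}, {"tx": 0, "ty": 0, "tz": -0.18, "ax": 0, "ay": 0, "az": 0, "gripper": 0}, {"tx": 0, "ty": 0, "tz": -0.24, "ax": 0, "ay": 0, "az": 0, "gripper": 0}, {"tx": 0, "ty": 0, "tz": -0.29, "ax": 0, "ay": 0, "az": 0, "gripper": 0}, {"tx": 0, "ty": 0, "tz": -0.325, "ax": 0, "ay": 0, "az": 0, "gripper": 0}, {"tx": 0, "ty": 0, "tz": -0.325, "ax": 0, "ay": 0, "az": 0, "gripper": 0}]'

```text
clock: 26.08
tool_pos: [660.3, -205.8, 137.5]
tool_rot: [179.6, 0.1, 87.7]
wrist_force: [-0.2, -0.3, -0.6]
finger_gap: 9.0
grasp_force: 44.9
```

```bash
python3 - <<'E'
from h import *
setled([658.2,-204.9,133.1]); chk()
G=pang((525.5,88),-120,72,179.); 
gplan([[(G,down(60))]])
E
```

```text
t 26.08 dpos [ 2.06 -0.92  4.41] drot [-0.37 -0.11  0.16] q [-19.4  19.5  94.2   0.   65.8 -17.1] F [-0.2 -0.3 -0.6] gap 9.0 gf 44.9
call
   [0.56, -0.443, 0.0, 0.0, 0.0, 0.155]
end [489.6  25.6 133.1] [180.    0.   59.9]
```

step_arm --series '[{"tx": 0.02, "ty": -0.016, "tz": 0, "ax": 0, "ay": 0, "az": 0.005, "gripper": 0}, {"tx": 0.06, "ty": -0.047, "tz": 0, "ax": 0, "ay": 0, "az": 0.016, "gripper": 0}, {"tx": 0.12, "ty": -0.095, "tz": 0, "ax": 0, "ay": 0, "az": 0.033, "gripper": 0}, {"tx": 0.19, "ty": -0.15, "tz": 0, "ax": 0, "ay": 0, "az": 0.052, "gripper": 0}, {"tx": 0.26, "ty": -0.206, "tz": 0, "ax": 0, "ay": 0, "az": 0.072, "gripper": 0}, {"tx": 0.33, "ty": -0.261, "tz": 0, "ax": 0, "ay": 0, "az": 0.091, "gripper": 0}, {"tx": 0.4, "ty": -0.316, "tz": 0, "ax": 0, "ay": 0, "az": 0.11, "gripper": 0}, {"tx": 0.46, "ty": -0.364, "tz": 0, "ax": 0, "ay": 0, "az": 0.127, "gripper": 0}, {"tx": 0.51, "ty": -0.403, "tz": 0, "ax": 0, "ay": 0, "az": 0.141, "gripper": 0}, {"tx": 0.545, "ty": -0.431, "tz": 0, "ax": 0, "ay": 0, "az": 0.151, "gripper": 0}, {"tx": 0.56, "ty": -0.443, "tz": 0, "ax": 0, "ay": 0, "az": 0.155, "gripper": 0}, {"tx": 0.56, "ty": -0.443, "tz": 0, "ax": 0, "ay": 0, "az": 0.155, "gripper": 0}]'

```text
clock: 27.08
tool_pos: [486.0, 27.6, 130.5]
tool_rot: [-179.7, 0.1, 59.9]
wrist_force: [0.9, -0.2, -2.3]
finger_gap: 9.2
grasp_force: 44.9
```

```bash
python3 - <<'E'
from h import *
chk()
A=np.concatenate([cloud(snap(n)).reshape(-1,3) for n in('scene','top')]); A=A[np.isfinite(A).all(1)]
print('B held',rimfit(A,(525,88),46,155,182)); print('A',rimfit(A,(525,88),52,34,50))
E
```

```text
t 27.08 dpos [-3.57  1.97 -2.64] drot [ 0.29 -0.13  0.08] q [  0.3  -1.3 119.2   0.   62.5  30.4] F [ 0.9 -0.2 -2.3] gap 9.2 gf 44.9
B held (array([524.1,  90.7]), 282, 'z', np.float64(160.4), 'slope deg', array([-2.5, -2.9]))
A (array([527.2,  88.4]), 269, 'z', np.float64(39.9), 'slope deg', array([0.1, 0.4]))
```

step_arm --series '[{"tx": 0, "ty": 0, "tz": 0.04, "ax": 0, "ay": 0, "az": 0, "gripper": 0}, {"tx": 0, "ty": 0, "tz": 0.09, "ax": 0, "ay": 0, "az": 0, "gripper": 0}, {"tx": 0, "ty": 0, "tz": 0.14, "ax": 0, "ay": 0, "az": 0, "gripper": 0}, {"tx": 0, "ty": 0, "tz": 0.19, "ax": 0, "ay": 0, "az": 0, "gripper": 0}, {"tx": 0, "ty": 0, "tz": 0.23, "ax": 0, "ay": 0, "az": 0, "gripper": 0}, {"tx": 0, "ty": 0, "tz": 0.26, "ax": 0, "ay": 0, "az": 0, "gripper": 0}, {"tx": 0, "ty": 0, "tz": 0.28, "ax": 0, "ay": 0, "az": 0, "gripper": 0}, {"tx": 0, "ty": 0, "tz": 0.292, "ax": 0, "ay": 0, "az": 0, "gripper": 0}, {"tx": 0, "ty": 0, "tz": 0.3, "ax": 0, "ay": 0, "az": 0, "gripper": 0}, {"tx": 0, "ty": 0, "tz": 0.306, "ax": 0, "ay": 0, "az": 0, "gripper": 0}, {"tx": 0, "ty": 0, "tz": 0.31, "ax": 0, "ay": 0, "az": 0, "gripper": 0}, {"tx": 0, "ty": 0, "tz": 0.31, "ax": 0, "ay": 0, "az": 0, "gripper": 0}]'

```text
clock: 28.18
tool_pos: [490.2, 25.4, 10.1]
tool_rot: [180.0, 0.0, 59.8]
wrist_force: [-3.3, -1.3, 5.4]
finger_gap: 9.5
grasp_force: 44.6
```

```bash
python3 - <<'E'
from h import *
p,_=led(); setled(p-[0,0,124]); chk()
A=np.concatenate([cloud(snap(n)).reshape(-1,3) for n in('scene','top')]); A=A[np.isfinite(A).all(1)]
print('B',rimfit(A,(526,88),46,42,60)); print('A',rimfit(A,(526,88),52,34,50))
E
```

```text
t 28.18 dpos [ 0.61 -0.26  0.97] drot [-0.02 -0.03  0.14] q [ 1.000e-01  8.000e+00  1.241e+02 -1.000e-01  4.780e+01  3.030e+01] F [-3.3 -1.3  5.4] gap 9.5 gf 44.6
B (array([526.5,  89.1]), 196, 'z', np.float64(45.9), 'slope deg', array([-1.1, -2.5]))
A (array([524.5,  88.4]), 180, 'z', np.float64(41.9), 'slope deg', array([-1. ,  0.1]))
```

step_arm --series '[{"tx": 0, "ty": 0, "tz": 0, "ax": 0, "ay": 0, "az": 0, "gripper": 30}, {"tx": 0, "ty": 0, "tz": 0, "ax": 0, "ay": 0, "az": 0, "gripper": 30}, {"tx": 0, "ty": 0, "tz": 0, "ax": 0, "ay": 0, "az": 0, "gripper": 30}, {"tx": 0, "ty": 0, "tz": 0, "ax": 0, "ay": 0, "az": 0, "gripper": 30}, {"tx": 0, "ty": 0, "tz": -0.04, "ax": 0, "ay": 0, "az": 0, "gripper": 30}, {"tx": 0, "ty": 0, "tz": -0.12, "ax": 0, "ay": 0, "az": 0, "gripper": 30}, {"tx": 0, "ty": 0, "tz": -0.2, "ax": 0, "ay": 0, "az": 0, "gripper": 30}, {"tx": 0, "ty": 0, "tz": -0.28, "ax": 0, "ay": 0, "az": 0, "gripper": 30}, {"tx": 0, "ty": 0, "tz": -0.34, "ax": 0, "ay": 0, "az": 0, "gripper": 30}, {"tx": 0, "ty": 0, "tz": -0.35, "ax": 0, "ay": 0, "az": 0, "gripper": 30}]'

```text
clock: 29.12
tool_pos: [493.8, 26.0, 154.5]
tool_rot: [179.5, -0.3, 59.8]
wrist_force: [0.1, 0.3, 0.8]
finger_gap: 30.0
grasp_force: 0.0
```

```bash
python3 - <<'E'
from h import *
p,_=led(); setled(p+[0,0,140]); chk()
f=lambda n:(lambda a:a[np.isfinite(a).all(1)])(cloud(snap(n)).reshape(-1,3))
for n in('scene','top'):
    A=f(n); print('B',rimfit(A,(526,88),46,40,60),'A',rimfit(A,(526,88),52,34,52))
o=fits('cd',GU); c=o['c'][-1]; G=pang(c['c'],c['yaw'],70,49.); Rg=down(c['yaw']+180); print(G)
gplan([[(G+[0,0,110],Rg)],[(G,Rg)],[(G+[0,0,130],Rg)]])
Gd=pang((526,88.3),-60,70,179.)
gplan([[(Gd,down(120))]])
E
```

```text
t 29.12 dpos [4.21 0.41 5.39] drot [-0.47  0.29  0.16] q [ 1.000e-01 -2.400e+00  1.175e+02  0.000e+00  6.430e+01  3.030e+01] F [0.1 0.3 0.8] gap 30.0 gf 0.0
B (array([527.4,  90.2]), 258, 'z', np.float64(44.7), 'slope deg', array([-1.3, -2.3])) A (array([525.1,  87.5]), 184, 'z', np.float64(42.7), 'slope deg', array([-2.1,  0.7]))
B (array([526.,  88.]), 0, 'z', np.float64(0.0), 'slope deg', array([0., 0.])) A (array([465.6,  33.8]), 5, 'z', np.float64(42.4), 'slope deg', array([-4.8,  9.5]))
c {'c': array([ 492.1, -149.7]), 'n': 117, 'res': 1.55, 'rimz': 40.8, 'yaw': -110.2, 'nh': 72, 'htop': array([52.5, 54.8]), 'far': 98.5}
c {'c': array([ 491.4, -150.1]), 'n': 103, 'res': 1.15, 'rimz': 42.0, 'yaw': -111.9, 'nh': 73, 'htop': array([52. , 55.8]), 'far': 99.6}
c {'c': array([ 491.7, -149.9]), 'n': 220, 'res': 1.28, 'rimz': 41.4, 'yaw': -111.1, 'nh': 145, 'htop': array([52.1, 54.9]), 'far': 99.9}
d {'c': array([ 513.6, -361.9]), 'n': 105, 'res': 1.5, 'rimz': 40.9, 'yaw': -98.5, 'nh': 74, 'htop': array([52.6, 55. ]), 'far': 93.9}
d {'c': array([ 512.6, -362.3]), 'n': 82, 'res': 1.52, 'rimz': 40.9, 'yaw': -100.5, 'nh': 74, 'htop': array([53.1, 56.4]), 'far': 93.1}
d {'c': array([ 513.2, -362. ]), 'n': 187, 'res': 1.51, 'rimz': 40.9, 'yaw': -99.6, 'nh': 148, 'htop': array([52.9, 55.6]), 'far': 93.7}
[ 466.50022343 -215.20674744   49.        ]
call
   [-0.55, 0.252, 0.09, 0.0, 0.0, -0.05]
call
   [0.0, 0.0, 0.275, 0.0, 0.0, 0.0]
call
   [0.0, 0.0, -0.325, 0.0, 0.0, 0.0]
end [ 466.6 -215.3  133.1] [180.    0.   68.9]
call
   [0.652, 0.002, 0.0, 0.0, 0.0, -0.284]
end [561.1  27.8 133.1] [180.    0.  120.1]
```

step_arm --series '[{"tx": -0.08, "ty": 0.037, "tz": 0.01, "ax": 0, "ay": 0, "az": -0.01, "gripper": 34}, {"tx": -0.17, "ty": 0.078, "tz": 0.03, "ax": 0, "ay": 0, "az": -0.02, "gripper": 34}, {"tx": -0.26, "ty": 0.12, "tz": 0.045, "ax": 0, "ay": 0, "az": -0.03, "gripper": 34}, {"tx": -0.35, "ty": 0.16, "tz": 0.06, "ax": 0, "ay": 0, "az": -0.04, "gripper": 34}, {"tx": -0.43, "ty": 0.197, "tz": 0.07, "ax": 0, "ay": 0, "az": -0.05, "gripper": 34}, {"tx": -0.5, "ty": 0.229, "tz": 0.08, "ax": 0, "ay": 0, "az": -0.05, "gripper": 34}, {"tx": -0.54, "ty": 0.247, "tz": 0.088, "ax": 0, "ay": 0, "az": -0.05, "gripper": 34}, {"tx": -0.55, "ty": 0.252, "tz": 0.09, "ax": 0, "ay": 0, "az": -0.05, "gripper": 34}, {"tx": -0.55, "ty": 0.252, "tz": 0.09, "ax": 0, "ay": 0, "az": -0.05, "gripper": 34}]'

```text
clock: 30.07
tool_pos: [464.4, -215.1, 110.5]
tool_rot: [-179.7, -0.0, 68.6]
wrist_force: [-0.2, -0.2, -0.2]
finger_gap: 33.9
grasp_force: 0.0
```

step_arm --series '[{"tx": 0, "ty": 0, "tz": 0.08, "ax": 0, "ay": 0, "az": 0, "gripper": 34}, {"tx": 0, "ty": 0, "tz": 0.16, "ax": 0, "ay": 0, "az": 0, "gripper": 34}, {"tx": 0, "ty": 0, "tz": 0.22, "ax": 0, "ay": 0, "az": 0, "gripper": 34}, {"tx": 0, "ty": 0, "tz": 0.26, "ax": 0, "ay": 0, "az": 0, "gripper": 34}, {"tx": 0, "ty": 0, "tz": 0.275, "ax": 0, "ay": 0, "az": 0, "gripper": 34}, {"tx": 0, "ty": 0, "tz": 0.275, "ax": 0, "ay": 0, "az": 0, "gripper": 34}, {"tx": 0, "ty": 0, "tz": 0.275, "ax": 0, "ay": 0, "az": 0, "gripper": 0}, {"tx": 0, "ty": 0, "tz": 0.275, "ax": 0, "ay": 0, "az": 0, "gripper": 0}, {"tx": 0, "ty": 0, "tz": 0.275, "ax": 0, "ay": 0, "az": 0, "gripper": 0}, {"tx": 0, "ty": 0, "tz": 0.275, "ax": 0, "ay": 0, "az": 0, "gripper": 0}, {"tx": 0, "ty": 0, "tz": 0.275, "ax": 0, "ay": 0, "az": 0, "gripper": 0}, {"tx": 0, "ty": 0, "tz": 0.275, "ax": 0, "ay": 0, "az": 0, "gripper": 0}]'

```text
clock: 31.07
tool_pos: [466.9, -215.5, 4.0]
tool_rot: [179.9, 0.0, 68.8]
wrist_force: [0.3, -0.3, 3.0]
finger_gap: 8.9
grasp_force: 44.6
```

step_arm --series '[{"tx": 0, "ty": 0, "tz": -0.02, "ax": 0, "ay": 0, "az": 0, "gripper": 0}, {"tx": 0, "ty": 0, "tz": -0.06, "ax": 0, "ay": 0, "az": 0, "gripper": 0}, {"tx": 0, "ty": 0, "tz": -0.12, "ax": 0, "ay": 0, "az": 0, "gripper": 0}, {"tx": 0, "ty": 0, "tz": -0.18, "ax": 0, "ay": 0, "az": 0, "gripper": 0}, {"tx": 0, "ty": 0, "tz": -0.24, "ax": 0, "ay": 0, "az": 0, "gripper": 0}, {"tx": 0, "ty": 0, "tz": -0.29, "ax": 0, "ay": 0, "az": 0, "gripper": 0}, {"tx": 0, "ty": 0, "tz": -0.325, "ax": 0, "ay": 0, "az": 0, "gripper": 0}, {"tx": 0, "ty": 0, "tz": -0.325, "ax": 0, "ay": 0, "az": 0, "gripper": 0}]'

```text
clock: 31.73
tool_pos: [468.6, -216.2, 137.2]
tool_rot: [179.6, 0.0, 68.8]
wrist_force: [0.9, -0.5, -1.0]
finger_gap: 8.7
grasp_force: 44.8
```

step_arm --series '[{"tx": 0.03, "ty": 0, "tz": 0, "ax": 0, "ay": 0, "az": -0.013, "gripper": 0}, {"tx": 0.08, "ty": 0, "tz": 0, "ax": 0, "ay": 0, "az": -0.035, "gripper": 0}, {"tx": 0.15, "ty": 0, "tz": 0, "ax": 0, "ay": 0, "az": -0.065, "gripper": 0}, {"tx": 0.23, "ty": 0.001, "tz": 0, "ax": 0, "ay": 0, "az": -0.1, "gripper": 0}, {"tx": 0.31, "ty": 0.001, "tz": 0, "ax": 0, "ay": 0, "az": -0.135, "gripper": 0}, {"tx": 0.39, "ty": 0.001, "tz": 0, "ax": 0, "ay": 0, "az": -0.17, "gripper": 0}, {"tx": 0.47, "ty": 0.002, "tz": 0, "ax": 0, "ay": 0, "az": -0.205, "gripper": 0}, {"tx": 0.54, "ty": 0.002, "tz": 0, "ax": 0, "ay": 0, "az": -0.235, "gripper": 0}, {"tx": 0.59, "ty": 0.002, "tz": 0, "ax": 0, "ay": 0, "az": -0.257, "gripper": 0}, {"tx": 0.63, "ty": 0.002, "tz": 0, "ax": 0, "ay": 0, "az": -0.274, "gripper": 0}, {"tx": 0.652, "ty": 0.002, "tz": 0, "ax": 0, "ay": 0, "az": -0.284, "gripper": 0}, {"tx": 0.652, "ty": 0.002, "tz": 0, "ax": 0, "ay": 0, "az": -0.284, "gripper": 0}]'

```text
clock: 32.73
tool_pos: [560.6, 30.0, 131.3]
tool_rot: [-179.9, -0.1, 120.1]
wrist_force: [0.4, -0.3, -1.4]
finger_gap: 9.1
grasp_force: 44.8
```

step_arm --series '[{"tx": 0, "ty": 0, "tz": 0, "ax": 0, "ay": 0, "az": 0, "gripper": 0}, {"tx": 0, "ty": 0, "tz": 0, "ax": 0, "ay": 0, "az": 0, "gripper": 0}, {"tx": 0, "ty": 0, "tz": 0, "ax": 0, "ay": 0, "az": 0, "gripper": 0}]'

```text
clock: 32.98
tool_pos: [560.8, 27.0, 132.7]
tool_rot: [-179.9, -0.0, 119.8]
wrist_force: [0.7, 0.6, -1.9]
finger_gap: 8.7
grasp_force: 44.7
```

```bash
python3 - <<'E'
from h import *
chk()
f=lambda n:(lambda a:a[np.isfinite(a).all(1)])(cloud(snap(n)).reshape(-1,3))
a,b=f('scene'),f('top')
for A in(a,b,np.r_[a,b]): print('C held',rimfit(A,(526,88),40,155,182)); print('   A',rimfit(A,(526,88),52,34,48),'B',rimfit(A,(526,88),46,40,55))
E
```

```text
t 32.98 dpos [-0.24 -0.86 -0.42] drot [0.05 0.01 0.25] q [  0.2   6.6 110.7  -0.   62.8 -29.6] F [ 0.7  0.6 -1.9] gap 8.7 gf 44.7
C held (array([527.7,  82.9]), 92, 'z', np.float64(160.1), 'slope deg', array([0.5, 1.4]))
   A (array([524.9,  87. ]), 180, 'z', np.float64(42.0), 'slope deg', array([-1. ,  0.8])) B (array([527.2,  90.3]), 243, 'z', np.float64(44.2), 'slope deg', array([-0.8, -1.1]))
C held (array([529.3,  83.2]), 150, 'z', np.float64(163.6), 'slope deg', array([-1.8, -5. ]))
   A (array([533.4,  90.5]), 110, 'z', np.float64(42.3), 'slope deg', array([1.2, 1.4])) B (array([525.2,  91.2]), 94, 'z', np.float64(45.1), 'slope deg', array([-1.1, -1.8]))
C held (array([528.6,  83. ]), 242, 'z', np.float64(163.4), 'slope deg', array([-2.3, -4.5]))
   A (array([527.9,  87.1]), 268, 'z', np.float64(41.8), 'slope deg', array([-0.6,  0.8])) B (array([527.1,  90.6]), 327, 'z', np.float64(44.5), 'slope deg', array([-1. , -1.4]))
```

step_arm --series '[{"tx": 0.013, "ty": 0.001, "tz": 0.04, "ax": 0, "ay": 0, "az": 0, "gripper": 0}, {"tx": 0.013, "ty": 0.001, "tz": 0.09, "ax": 0, "ay": 0, "az": 0, "gripper": 0}, {"tx": 0.013, "ty": 0.001, "tz": 0.14, "ax": 0, "ay": 0, "az": 0, "gripper": 0}, {"tx": 0.013, "ty": 0.001, "tz": 0.19, "ax": 0, "ay": 0, "az": 0, "gripper": 0}, {"tx": 0.013, "ty": 0.001, "tz": 0.23, "ax": 0, "ay": 0, "az": 0, "gripper": 0}, {"tx": 0.013, "ty": 0.001, "tz": 0.255, "ax": 0, "ay": 0, "az": 0, "gripper": 0}, {"tx": 0.013, "ty": 0.001, "tz": 0.272, "ax": 0, "ay": 0, "az": 0, "gripper": 0}, {"tx": 0.013, "ty": 0.001, "tz": 0.284, "ax": 0, "ay": 0, "az": 0, "gripper": 0}, {"tx": 0.013, "ty": 0.001, "tz": 0.292, "ax": 0, "ay": 0, "az": 0, "gripper": 0}, {"tx": 0.013, "ty": 0.001, "tz": 0.298, "ax": 0, "ay": 0, "az": 0, "gripper": 0}, {"tx": 0.013, "ty": 0.001, "tz": 0.302, "ax": 0, "ay": 0, "az": 0, "gripper": 0}, {"tx": 0.013, "ty": 0.001, "tz": 0.302, "ax": 0, "ay": 0, "az": 0, "gripper": 0}]'

```text
clock: 34.08
tool_pos: [560.0, 32.3, 13.1]
tool_rot: [179.9, 0.1, 119.9]
wrist_force: [-0.9, -2.4, 1.3]
finger_gap: 8.9
grasp_force: 44.6
```

step_arm --series '[{"tx": 0, "ty": 0, "tz": 0, "ax": 0, "ay": 0, "az": 0, "gripper": 28}, {"tx": 0, "ty": 0, "tz": 0, "ax": 0, "ay": 0, "az": 0, "gripper": 28}, {"tx": 0, "ty": 0, "tz": 0, "ax": 0, "ay": 0, "az": 0, "gripper": 28}, {"tx": 0, "ty": 0, "tz": 0, "ax": 0, "ay": 0, "az": 0, "gripper": 28}, {"tx": 0, "ty": 0, "tz": -0.03, "ax": 0, "ay": 0, "az": 0, "gripper": 28}, {"tx": 0, "ty": 0, "tz": -0.1, "ax": 0, "ay": 0, "az": 0, "gripper": 28}, {"tx": 0, "ty": 0, "tz": -0.18, "ax": 0, "ay": 0, "az": 0, "gripper": 28}, {"tx": 0, "ty": 0, "tz": -0.26, "ax": 0, "ay": 0, "az": 0, "gripper": 28}, {"tx": 0, "ty": 0, "tz": -0.32, "ax": 0, "ay": 0, "az": 0, "gripper": 28}, {"tx": 0, "ty": 0, "tz": -0.34, "ax": 0, "ay": 0, "az": 0, "gripper": 28}]'

```text
clock: 34.92
tool_pos: [562.3, 32.7, 154.2]
tool_rot: [179.6, 0.2, 119.9]
wrist_force: [1.4, 0.1, 0.2]
finger_gap: 27.6
grasp_force: 0.0
```

```bash
python3 - <<'E'
from h import *
p,Rc=led(); setled(p+Rc@(np.array([.013,.001,.302-.34])*400)); chk()
f=lambda n:(lambda a:a[np.isfinite(a).all(1)])(cloud(snap(n)).reshape(-1,3))
A=f('scene')
for k,r in(('A',52),('B',46),('C',40)): print(k,rimfit(A,(526,88),r,35,58))
o=fits('d',GU); c=o['d'][-1]; G=pang(c['c'],c['yaw'],68,49.); Rg=down(c['yaw']+180); print(G)
gplan([[(G+[0,0,110],Rg)],[(G,Rg)],[(G+[0,0,130],Rg)]])
Gd=pang((526,88.3),0,68,179.)
gplan([[(Gd,down(180))]])
E
```

```text
t 34.92 dpos [3.53 0.21 5.87] drot [-0.43 -0.23  0.16] q [  0.8   5.2 109.7   0.   64.6 -29.1] F [1.4 0.1 0.2] gap 27.6 gf 0.0
A (array([523.4,  87.8]), 209, 'z', np.float64(44.1), 'slope deg', array([-2.6, -1.5]))
B (array([529.5,  86.7]), 278, 'z', np.float64(44.7), 'slope deg', array([-4. , -1.1]))
C (array([529.8,  90.1]), 338, 'z', np.float64(44.0), 'slope deg', array([ 0.6, -1.3]))
d {'c': array([ 513.6, -361.5]), 'n': 105, 'res': 1.49, 'rimz': 41.6, 'yaw': -98.6, 'nh': 73, 'htop': array([52.1, 54.5]), 'far': 93.3}
d {'c': array([ 512.4, -362.2]), 'n': 80, 'res': 1.53, 'rimz': 41.8, 'yaw': -100.2, 'nh': 76, 'htop': array([52.6, 56.2]), 'far': 93.8}
d {'c': array([ 513.1, -361.7]), 'n': 185, 'res': 1.54, 'rimz': 41.7, 'yaw': -99.5, 'nh': 147, 'htop': array([52.4, 55.1]), 'far': 93.8}
[ 501.8767628 -428.7674209   49.       ]
call
   [-0.927, -0.701, 0.088, 0.0, 0.0, 0.22]
call
   [0.0, 0.0, 0.275, 0.0, 0.0, 0.0]
call
   [0.0, 0.0, -0.325, 0.0, 0.0, 0.0]
end [ 501.9 -428.9  133.1] [180.    0.   80.5]
call
   [1.313, 0.013, 0.0, 0.0, 0.0, -0.553]
end [594.   88.2 133.1] [180.   0. 180.]
```

step_arm --series '[{"tx": -0.05, "ty": -0.038, "tz": 0, "ax": 0, "ay": 0, "az": 0.02, "gripper": 34}, {"tx": -0.13, "ty": -0.098, "tz": 0.01, "ax": 0, "ay": 0, "az": 0.04, "gripper": 34}, {"tx": -0.21, "ty": -0.159, "tz": 0.02, "ax": 0, "ay": 0, "az": 0.06, "gripper": 34}, {"tx": -0.29, "ty": -0.219, "tz": 0.03, "ax": 0, "ay": 0, "az": 0.08, "gripper": 34}, {"tx": -0.37, "ty": -0.28, "tz": 0.04, "ax": 0, "ay": 0, "az": 0.1, "gripper": 34}, {"tx": -0.45, "ty": -0.34, "tz": 0.05, "ax": 0, "ay": 0, "az": 0.12, "gripper": 34}, {"tx": -0.53, "ty": -0.4, "tz": 0.06, "ax": 0, "ay": 0, "az": 0.14, "gripper": 34}, {"tx": -0.61, "ty": -0.461, "tz": 0.07, "ax": 0, "ay": 0, "az": 0.16, "gripper": 34}, {"tx": -0.69, "ty": -0.522, "tz": 0.08, "ax": 0, "ay": 0, "az": 0.18, "gripper": 34}, {"tx": -0.77, "ty": -0.582, "tz": 0.088, "ax": 0, "ay": 0, "az": 0.2, "gripper": 34}, {"tx": -0.85, "ty": -0.643, "tz": 0.088, "ax": 0, "ay": 0, "az": 0.22, "gripper": 34}, {"tx": -0.927, "ty": -0.701, "tz": 0.088, "ax": 0, "ay": 0, "az": 0.22, "gripper": 34}]'

```text
clock: 36.07
tool_pos: [498.4, -429.1, 109.1]
tool_rot: [-179.7, -0.2, 80.1]
wrist_force: [1.1, -0.1, 0.3]
finger_gap: 34.1
grasp_force: 0.0
```

step_arm --series '[{"tx": 0, "ty": 0, "tz": 0, "ax": 0, "ay": 0, "az": 0, "gripper": 34}, {"tx": 0, "ty": 0, "tz": 0, "ax": 0, "ay": 0, "az": 0, "gripper": 34}, {"tx": 0, "ty": 0, "tz": 0, "ax": 0, "ay": 0, "az": 0, "gripper": 34}]'

```text
clock: 36.32
tool_pos: [499.4, -427.3, 110.2]
tool_rot: [-179.8, -0.2, 80.3]
wrist_force: [0.6, 0.1, 0.5]
finger_gap: 34.2
grasp_force: 0.0
```

```bash
cat >> h.py <<'E'
def stack(c0=(526,88)):
    f=lambda n:(lambda a:a[np.isfinite(a).all(1)])(cloud(snap(n)).reshape(-1,3))
    for n in('scene','top'):
        A=f(n); d=A[:,:2]-c0; r=np.hypot(*d.T); H=A[(r>62)&(r<112)&(A[:,2]>46)&(A[:,2]<72)]; dh=H[:,:2]-c0; an=np.degrees(np.arctan2(dh[:,1],dh[:,0]))
        for lo in range(-180,180,10):
            k=(an>=lo)&(an<lo+10)
            if k.sum()>5: print(n,'h',lo,k.sum(),'ang',an[k].mean().round(1),'z',np.percentile(H[k,2],[20,50,85]).round(1),'slope',np.polyfit(np.hypot(*dh[k].T),H[k,2],1)[0].round(2))
        k=r<13; print(n,'floor z',np.median(A[k,2]).round(1),k.sum(),'plane',np.degrees(np.linalg.lstsq(np.c_[d[k],np.ones(k.sum())],A[k,2],rcond=None)[0][:2]).round(1))
E
python3 - <<'E'
from h import *
setled([501.9,-428.9,113.1],80.5);chk(); stack()
fits('d',GU)
E
```

```text
t 36.32 dpos [-2.46  1.65 -2.86] drot [0.22 0.18 0.25] q [-42.7  17.8  99.6   0.   62.9 -33. ] F [0.6 0.1 0.5] gap 34.2 gf 0.0
scene h -180 30 ang -177.8 z [54.4 56.2 57.9] slope 0.02
scene h -130 7 ang -121.1 z [57.5 58.8 59.9] slope 0.06
scene h -120 64 ang -115.9 z [55.5 58.5 60.4] slope 0.01
scene h -60 70 ang -55.6 z [58.7 61.4 63.8] slope 0.01
scene h 80 7 ang 87.4 z [61.7 65.8 69.1] slope -0.87
scene h 90 6 ang 93.1 z [50.3 51.  58.3] slope 2.31
scene h 170 25 ang 178.0 z [54.1 55.4 57.9] slope 0.04
scene floor z 11.6 25 plane [ 6.5 -0.5]
top h -180 41 ang -178.0 z [53.8 55.  57.2] slope 0.03
top h -130 17 ang -121.0 z [53.9 55.6 59.1] slope -0.02
top h -120 47 ang -117.1 z [57.2 58.6 61.2] slope -0.01
top h -70 9 ang -60.3 z [56.8 58.2 63.6] slope 0.05
top h -60 45 ang -56.5 z [60.4 62.2 65. ] slope 0.03
top h 90 8 ang 94.7 z [49.9 53.4 58.5] slope 3.78
top h 170 26 ang 178.4 z [54.4 56.4 58.8] slope -0.02
top floor z 11.1 60 plane [ 5.5 -6.1]
d {'c': array([ 513.6, -361.8]), 'n': 105, 'res': 1.5, 'rimz': 40.7, 'yaw': -98.6, 'nh': 74, 'htop': array([52.2, 54.7]), 'far': 92.6}
d {'c': array([ 512.5, -362. ]), 'n': 80, 'res': 1.31, 'rimz': 41.4, 'yaw': -100.0, 'nh': 55, 'htop': array([52.1, 55. ]), 'far': 86.5}
d {'c': array([ 513.1, -361.9]), 'n': 185, 'res': 1.46, 'rimz': 41.1, 'yaw': -99.1, 'nh': 129, 'htop': array([52.1, 54.8]), 'far': 92.4}
```

The handle tops step up by 3 mm each (≈55.7, 58.6, 61.8) with zero slope, and the inner floor is at 11.3 mm against 12 expected. So B and C are home and level. Next, D.

step_arm --series '[{"tx": 0, "ty": 0, "tz": 0.08, "ax": 0, "ay": 0, "az": 0, "gripper": 34}, {"tx": 0, "ty": 0, "tz": 0.16, "ax": 0, "ay": 0, "az": 0, "gripper": 34}, {"tx": 0, "ty": 0, "tz": 0.22, "ax": 0, "ay": 0, "az": 0, "gripper": 34}, {"tx": 0, "ty": 0, "tz": 0.26, "ax": 0, "ay": 0, "az": 0, "gripper": 34}, {"tx": 0, "ty": 0, "tz": 0.275, "ax": 0, "ay": 0, "az": 0, "gripper": 34}, {"tx": 0, "ty": 0, "tz": 0.275, "ax": 0, "ay": 0, "az": 0, "gripper": 34}, {"tx": 0, "ty": 0, "tz": 0.275, "ax": 0, "ay": 0, "az": 0, "gripper": 0}, {"tx": 0, "ty": 0, "tz": 0.275, "ax": 0, "ay": 0, "az": 0, "gripper": 0}, {"tx": 0, "ty": 0, "tz": 0.275, "ax": 0, "ay": 0, "az": 0, "gripper": 0}, {"tx": 0, "ty": 0, "tz": 0.275, "ax": 0, "ay": 0, "az": 0, "gripper": 0}, {"tx": 0, "ty": 0, "tz": 0.275, "ax": 0, "ay": 0, "az": 0, "gripper": 0}, {"tx": 0, "ty": 0, "tz": 0.275, "ax": 0, "ay": 0, "az": 0, "gripper": 0}]'

```text
clock: 37.52
tool_pos: [501.6, -429.7, 4.4]
tool_rot: [179.9, 0.1, 80.3]
wrist_force: [-0.4, -0.2, 2.2]
finger_gap: 9.1
grasp_force: 44.8
```

step_arm --series '[{"tx": 0, "ty": 0, "tz": -0.02, "ax": 0, "ay": 0, "az": 0, "gripper": 0}, {"tx": 0, "ty": 0, "tz": -0.06, "ax": 0, "ay": 0, "az": 0, "gripper": 0}, {"tx": 0, "ty": 0, "tz": -0.12, "ax": 0, "ay": 0, "az": 0, "gripper": 0}, {"tx": 0, "ty": 0, "tz": -0.18, "ax": 0, "ay": 0, "az": 0, "gripper": 0}, {"tx": 0, "ty": 0, "tz": -0.24, "ax": 0, "ay": 0, "az": 0, "gripper": 0}, {"tx": 0, "ty": 0, "tz": -0.29, "ax": 0, "ay": 0, "az": 0, "gripper": 0}, {"tx": 0, "ty": 0, "tz": -0.325, "ax": 0, "ay": 0, "az": 0, "gripper": 0}, {"tx": 0, "ty": 0, "tz": -0.325, "ax": 0, "ay": 0, "az": 0, "gripper": 0}]'

```text
clock: 38.18
tool_pos: [502.8, -430.3, 137.5]
tool_rot: [179.7, 0.2, 80.3]
wrist_force: [-0.3, -1.2, -0.1]
finger_gap: 8.9
grasp_force: 44.9
```

```bash
python3 - <<'E'
from h import *
setled([501.9,-428.9,133.1],80.5); chk()
g1=pang((526,88.3),0,68,179.)
g0=led()[0]+[0,0,46]
m=g0*.45+g1*.55
gplan([[(m,down(130))],[(g1,down(180))]])
E
```

```text
t 38.18 dpos [ 0.89 -1.36  4.41] drot [-0.32 -0.2   0.21] q [-42.7  16.5  98.2   0.   64.9 -33. ] F [-0.3 -1.2 -0.1] gap 8.9 gf 44.9
call
   [0.722, 0.008, 0.0, 0.0, 0.0, -0.275]
call
   [0.38, 0.453, 0.0, 0.0, 0.0, -0.278]
end [593.8  88.3 133.1] [-180.    0. -180.]
```

step_arm --series '[{"tx": 0.03, "ty": 0, "tz": 0, "ax": 0, "ay": 0, "az": -0.011, "gripper": 0}, {"tx": 0.08, "ty": 0.001, "tz": 0, "ax": 0, "ay": 0, "az": -0.03, "gripper": 0}, {"tx": 0.14, "ty": 0.002, "tz": 0, "ax": 0, "ay": 0, "az": -0.053, "gripper": 0}, {"tx": 0.2, "ty": 0.002, "tz": 0, "ax": 0, "ay": 0, "az": -0.076, "gripper": 0}, {"tx": 0.27, "ty": 0.003, "tz": 0, "ax": 0, "ay": 0, "az": -0.103, "gripper": 0}, {"tx": 0.34, "ty": 0.004, "tz": 0, "ax": 0, "ay": 0, "az": -0.13, "gripper": 0}, {"tx": 0.41, "ty": 0.005, "tz": 0, "ax": 0, "ay": 0, "az": -0.156, "gripper": 0}, {"tx": 0.48, "ty": 0.005, "tz": 0, "ax": 0, "ay": 0, "az": -0.183, "gripper": 0}, {"tx": 0.55, "ty": 0.006, "tz": 0, "ax": 0, "ay": 0, "az": -0.21, "gripper": 0}, {"tx": 0.61, "ty": 0.007, "tz": 0, "ax": 0, "ay": 0, "az": -0.232, "gripper": 0}, {"tx": 0.67, "ty": 0.008, "tz": 0, "ax": 0, "ay": 0, "az": -0.255, "gripper": 0}, {"tx": 0.722, "ty": 0.008, "tz": 0, "ax": 0, "ay": 0, "az": -0.275, "gripper": 0}]'

```text
clock: 39.18
tool_pos: [550.8, -141.5, 130.4]
tool_rot: [-179.9, -0.2, 130.1]
wrist_force: [0.6, 0.3, -0.9]
finger_gap: 9.0
grasp_force: 44.9
```

step_arm --series '[{"tx": 0.04, "ty": 0.048, "tz": 0, "ax": 0, "ay": 0, "az": -0.03, "gripper": 0}, {"tx": 0.08, "ty": 0.096, "tz": 0, "ax": 0, "ay": 0, "az": -0.06, "gripper": 0}, {"tx": 0.125, "ty": 0.15, "tz": 0, "ax": 0, "ay": 0, "az": -0.09, "gripper": 0}, {"tx": 0.17, "ty": 0.203, "tz": 0, "ax": 0, "ay": 0, "az": -0.123, "gripper": 0}, {"tx": 0.215, "ty": 0.256, "tz": 0, "ax": 0, "ay": 0, "az": -0.156, "gripper": 0}, {"tx": 0.26, "ty": 0.31, "tz": 0, "ax": 0, "ay": 0, "az": -0.189, "gripper": 0}, {"tx": 0.3, "ty": 0.358, "tz": 0, "ax": 0, "ay": 0, "az": -0.219, "gripper": 0}, {"tx": 0.335, "ty": 0.4, "tz": 0, "ax": 0, "ay": 0, "az": -0.245, "gripper": 0}, {"tx": 0.36, "ty": 0.43, "tz": 0, "ax": 0, "ay": 0, "az": -0.263, "gripper": 0}, {"tx": 0.38, "ty": 0.453, "tz": 0, "ax": 0, "ay": 0, "az": -0.278, "gripper": 0}, {"tx": 0.38, "ty": 0.453, "tz": 0, "ax": 0, "ay": 0, "az": -0.278, "gripper": 0}, {"tx": 0.38, "ty": 0.453, "tz": 0, "ax": 0, "ay": 0, "az": -0.278, "gripper": 0}]'

```text
clock: 40.18
tool_pos: [592.8, 88.9, 130.9]
tool_rot: [-180.0, -0.2, 179.9]
wrist_force: [0.5, -0.6, -0.9]
finger_gap: 8.8
grasp_force: 44.9
```

step_arm --series '[{"tx": 0, "ty": 0, "tz": 0, "ax": 0, "ay": 0, "az": 0, "gripper": 0}, {"tx": 0, "ty": 0, "tz": 0, "ax": 0, "ay": 0, "az": 0, "gripper": 0}, {"tx": 0, "ty": 0, "tz": 0, "ax": 0, "ay": 0, "az": 0, "gripper": 0}]'

```text
clock: 40.43
tool_pos: [594.3, 87.4, 132.7]
tool_rot: [-180.0, -0.0, 179.8]
wrist_force: [-0.4, -0.0, -1.0]
finger_gap: 9.0
grasp_force: 44.9
```

```bash
python3 - <<'E'
from h import *
chk()
f=lambda n:(lambda a:a[np.isfinite(a).all(1)])(cloud(snap(n)).reshape(-1,3))
a,b=f('scene'),f('top')
for A in(a,b,np.r_[a,b]): print('D held',rimfit(A,(526,88),34,152,182))
E
```

```text
t 40.43 dpos [ 0.47 -0.94 -0.37] drot [0.01 0.04 0.28] q [  6.   10.7 105.9  -0.   63.4 -83.8] F [-0.4 -0.  -1. ] gap 9.0 gf 44.9
D held (array([535. ,  90.6]), 54, 'z', np.float64(166.5), 'slope deg', array([18.7, 17.8]))
D held (array([529.5,  83.3]), 113, 'z', np.float64(167.4), 'slope deg', array([  3.5, -12.8]))
D held (array([532.5,  82.8]), 150, 'z', np.float64(166.1), 'slope deg', array([12.9, -9.9]))
```

step_arm --series '[{"tx": 0, "ty": 0, "tz": 0.04, "ax": 0, "ay": 0, "az": 0, "gripper": 0}, {"tx": 0, "ty": 0, "tz": 0.09, "ax": 0, "ay": 0, "az": 0, "gripper": 0}, {"tx": 0, "ty": 0, "tz": 0.14, "ax": 0, "ay": 0, "az": 0, "gripper": 0}, {"tx": 0, "ty": 0, "tz": 0.19, "ax": 0, "ay": 0, "az": 0, "gripper": 0}, {"tx": 0, "ty": 0, "tz": 0.225, "ax": 0, "ay": 0, "az": 0, "gripper": 0}, {"tx": 0, "ty": 0, "tz": 0.25, "ax": 0, "ay": 0, "az": 0, "gripper": 0}, {"tx": 0, "ty": 0, "tz": 0.267, "ax": 0, "ay": 0, "az": 0, "gripper": 0}, {"tx": 0, "ty": 0, "tz": 0.278, "ax": 0, "ay": 0, "az": 0, "gripper": 0}, {"tx": 0, "ty": 0, "tz": 0.286, "ax": 0, "ay": 0, "az": 0, "gripper": 0}, {"tx": 0, "ty": 0, "tz": 0.292, "ax": 0, "ay": 0, "az": 0, "gripper": 0}, {"tx": 0, "ty": 0, "tz": 0.295, "ax": 0, "ay": 0, "az": 0, "gripper": 0}, {"tx": 0, "ty": 0, "tz": 0.295, "ax": 0, "ay": 0, "az": 0, "gripper": 0}]'

```text
clock: 41.53
tool_pos: [595.2, 88.4, 15.8]
tool_rot: [180.0, 0.1, 179.8]
wrist_force: [-1.2, 0.9, 0.7]
finger_gap: 8.9
grasp_force: 44.7
```

step_arm --series '[{"tx": 0, "ty": 0, "tz": 0, "ax": 0, "ay": 0, "az": 0, "gripper": 28}, {"tx": 0, "ty": 0, "tz": 0, "ax": 0, "ay": 0, "az": 0, "gripper": 28}, {"tx": 0, "ty": 0, "tz": 0, "ax": 0, "ay": 0, "az": 0, "gripper": 28}, {"tx": 0, "ty": 0, "tz": 0, "ax": 0, "ay": 0, "az": 0, "gripper": 28}, {"tx": 0, "ty": 0, "tz": -0.03, "ax": 0, "ay": 0, "az": 0, "gripper": 28}, {"tx": 0, "ty": 0, "tz": -0.1, "ax": 0, "ay": 0, "az": 0, "gripper": 28}, {"tx": 0, "ty": 0, "tz": -0.2, "ax": 0, "ay": 0, "az": 0, "gripper": 28}, {"tx": 0, "ty": 0, "tz": -0.3, "ax": 0, "ay": 0, "az": 0, "gripper": 28}, {"tx": 0, "ty": 0, "tz": -0.4, "ax": 0, "ay": 0, "az": 0, "gripper": 28}, {"tx": 0, "ty": 0, "tz": -0.5, "ax": 0, "ay": 0, "az": 0, "gripper": 28}, {"tx": 0, "ty": 0, "tz": -0.6, "ax": 0, "ay": 0, "az": 0, "gripper": 28}, {"tx": 0, "ty": 0, "tz": -0.67, "ax": 0, "ay": 0, "az": 0, "gripper": 28}]'

```text
clock: 42.53
tool_pos: [595.7, 88.3, 289.0]
tool_rot: [180.0, 0.3, 179.8]
wrist_force: [0.9, -0.2, 0.8]
finger_gap: 28.4
grasp_force: 0.0
```

```bash
python3 - <<'E'
from h import *
setled([593.8,88.3,133.1+.375*400],180); chk(); stack()
Rl=down(82.1);B=bar(100)
gplan([[(B+[0,0,62],Rl)],[(B+[0,0,-4],Rl)]])
E
```

```text
t 42.53 dpos [1.87 0.02 5.91] drot [-0.03 -0.34  0.16] q [  6.1   4.8  95.8  -0.   79.  -83.8] F [ 0.9 -0.2  0.8] gap 28.4 gf 0.0
scene h -180 29 ang -177.8 z [53.8 55.9 58.2] slope -0.01
scene h -120 66 ang -116.3 z [54.9 57.8 60.7] slope 0.0
scene h -70 8 ang -60.6 z [61.9 62.3 63. ] slope -0.13
scene h -60 67 ang -56.2 z [58.1 61.8 64.4] slope 0.01
scene h -10 37 ang -2.2 z [63.6 66.2 68.5] slope -0.04
scene h 0 31 ang 1.9 z [64.4 66.3 68.1] slope -0.01
scene h 80 7 ang 86.8 z [63.2 66.  69.7] slope -0.96
scene h 170 25 ang 178.0 z [53.9 56.  58.2] slope 0.07
scene floor z 17.3 5 plane [-36.5 -27. ]
top h -130 18 ang -121.0 z [54.9 57.3 59.8] slope -0.01
top h -120 45 ang -117.1 z [56.9 59.4 62.7] slope 0.08
top h -70 15 ang -60.8 z [57.9 60.8 62.5] slope 0.02
top h -60 40 ang -56.8 z [60.8 62.6 65.2] slope 0.02
top h -10 22 ang -2.2 z [62.8 65.4 68.5] slope -0.03
top h 0 19 ang 1.5 z [65.4 66.8 69.1] slope 0.06
top h 90 6 ang 94.5 z [55.7 57.2 59.8] slope 2.32
top floor z 15.5 33 plane [-2.9 -7.3]
call
   [0.052, 0.469, 0.062, 0.0, 0.0, 0.544]
call
   [0.0, 0.0, 0.165, 0.0, 0.0, 0.0]
end [573.  275.9 192.3] [180.    0.   82.1]
```

D's handle top is at 66.3 (66.5 expected), level, with the floor at 15.5 (15 expected), so it is home. Next, shut the lid.

step_arm --series '[{"tx": 0.01, "ty": 0.05, "tz": 0, "ax": 0, "ay": 0, "az": 0.544, "gripper": 40}, {"tx": 0.015, "ty": 0.12, "tz": 0, "ax": 0, "ay": 0, "az": 0.544, "gripper": 40}, {"tx": 0.02, "ty": 0.19, "tz": 0, "ax": 0, "ay": 0, "az": 0.544, "gripper": 40}, {"tx": 0.03, "ty": 0.26, "tz": 0, "ax": 0, "ay": 0, "az": 0.544, "gripper": 40}, {"tx": 0.035, "ty": 0.33, "tz": 0, "ax": 0, "ay": 0, "az": 0.544, "gripper": 40}, {"tx": 0.04, "ty": 0.39, "tz": 0, "ax": 0, "ay": 0, "az": 0.544, "gripper": 40}, {"tx": 0.045, "ty": 0.43, "tz": 0, "ax": 0, "ay": 0, "az": 0.544, "gripper": 40}, {"tx": 0.052, "ty": 0.469, "tz": 0, "ax": 0, "ay": 0, "az": 0.544, "gripper": 40}, {"tx": 0.052, "ty": 0.469, "tz": 0, "ax": 0, "ay": 0, "az": 0.544, "gripper": 40}, {"tx": 0.052, "ty": 0.469, "tz": 0, "ax": 0, "ay": 0, "az": 0.544, "gripper": 40}, {"tx": 0.052, "ty": 0.469, "tz": 0, "ax": 0, "ay": 0, "az": 0.544, "gripper": 40}, {"tx": 0.052, "ty": 0.469, "tz": 0, "ax": 0, "ay": 0, "az": 0.544, "gripper": 40}]'

```text
clock: 43.63
tool_pos: [573.6, 275.8, 282.1]
tool_rot: [-179.9, 0.0, 93.6]
wrist_force: [0.4, 0.4, -0.2]
finger_gap: 39.8
grasp_force: 0.0
```

step_arm --series '[{"tx": 0, "ty": 0, "tz": 0, "ax": 0, "ay": 0, "az": 0.067, "gripper": 40}, {"tx": 0, "ty": 0, "tz": 0, "ax": 0, "ay": 0, "az": 0.067, "gripper": 40}, {"tx": 0, "ty": 0, "tz": 0.03, "ax": 0, "ay": 0, "az": 0.067, "gripper": 40}, {"tx": 0, "ty": 0, "tz": 0.062, "ax": 0, "ay": 0, "az": 0.067, "gripper": 40}, {"tx": 0, "ty": 0, "tz": 0.062, "ax": 0, "ay": 0, "az": 0.067, "gripper": 40}, {"tx": 0, "ty": 0, "tz": 0.062, "ax": 0, "ay": 0, "az": 0.067, "gripper": 40}]'

```text
clock: 44.13
tool_pos: [572.9, 275.2, 255.5]
tool_rot: [-179.8, 0.1, 81.9]
wrist_force: [0.7, -0.9, -0.1]
finger_gap: 40.2
grasp_force: 0.0
```

```bash
python3 - <<'E'
from h import *
setled([573.,275.9,192.3+66],82.1); chk()
A=cloud(snap('scene')).reshape(-1,3);d=A-HG;al=d@U;la=d@V
k=(al>15)&(al<60)&(abs(la)<40)&(A[:,2]>228)&(A[:,2]<256); print('bar al',np.percentile(al[k],[10,50,90]).round(1),'z',np.percentile(A[k,2],[10,50,90]).round(1),k.sum(), 'tool al',(led()[0]-HG)@U)
E
```

```text
t 44.13 dpos [-0.05 -0.67 -2.81] drot [ 0.23 -0.14  0.18] q [23.4  9.7 93.8 -0.  76.8 31.5] F [ 0.7 -0.9 -0.1] gap 40.2 gf 0.0
bar al [33.6 38.  40.4] z [240.4 246.  248.1] 214 tool al 36.11997260490971
```

step_arm --series '[{"tx": 0, "ty": 0, "tz": 0.05, "ax": 0, "ay": 0, "az": 0, "gripper": 40}, {"tx": 0, "ty": 0, "tz": 0.1, "ax": 0, "ay": 0, "az": 0, "gripper": 40}, {"tx": 0, "ty": 0, "tz": 0.14, "ax": 0, "ay": 0, "az": 0, "gripper": 40}, {"tx": 0, "ty": 0, "tz": 0.165, "ax": 0, "ay": 0, "az": 0, "gripper": 40}, {"tx": 0, "ty": 0, "tz": 0.165, "ax": 0, "ay": 0, "az": 0, "gripper": 0}, {"tx": 0, "ty": 0, "tz": 0.165, "ax": 0, "ay": 0, "az": 0, "gripper": 0}, {"tx": 0, "ty": 0, "tz": 0.165, "ax": 0, "ay": 0, "az": 0, "gripper": 0}, {"tx": 0, "ty": 0, "tz": 0.165, "ax": 0, "ay": 0, "az": 0, "gripper": 0}, {"tx": 0, "ty": 0, "tz": 0.165, "ax": 0, "ay": 0, "az": 0, "gripper": 0}, {"tx": 0, "ty": 0, "tz": 0.165, "ax": 0, "ay": 0, "az": 0, "gripper": 0}]' --grip_force 10

```text
clock: 45.02
tool_pos: [570.4, 277.0, 193.7]
tool_rot: [-179.6, -0.0, 81.8]
wrist_force: [-13.9, 0.6, 6.4]
finger_gap: 9.4
grasp_force: 9.4
```

step_arm --series '[{"tx": 0, "ty": -0.018, "tz": -0.004, "ax": 0, "ay": 0, "az": 0, "gripper": 0}, {"tx": 0, "ty": -0.037, "tz": -0.006, "ax": 0, "ay": 0, "az": 0, "gripper": 0}, {"tx": 0, "ty": -0.056, "tz": -0.008, "ax": 0, "ay": 0, "az": 0, "gripper": 0}, {"tx": 0, "ty": -0.075, "tz": -0.009, "ax": 0, "ay": 0, "az": 0, "gripper": 0}, {"tx": 0, "ty": -0.094, "tz": -0.009, "ax": 0, "ay": 0, "az": 0, "gripper": 0}, {"tx": 0, "ty": -0.113, "tz": -0.009, "ax": 0, "ay": 0, "az": 0, "gripper": 0}, {"tx": 0, "ty": -0.132, "tz": -0.008, "ax": 0, "ay": 0, "az": 0, "gripper": 0}, {"tx": 0, "ty": -0.15, "tz": -0.005, "ax": 0, "ay": 0, "az": 0, "gripper": 0}, {"tx": 0, "ty": -0.169, "tz": -0.003, "ax": 0, "ay": 0, "az": 0, "gripper": 0}, {"tx": 0, "ty": -0.188, "tz": 0.001, "ax": 0, "ay": 0, "az": 0, "gripper": 0}, {"tx": 0, "ty": -0.206, "tz": 0.005, "ax": 0, "ay": 0, "az": 0, "gripper": 0}, {"tx": 0, "ty": -0.224, "tz": 0.01, "ax": 0, "ay": 0, "az": 0, "gripper": 0}]'

```text
clock: 46.02
tool_pos: [485.1, 288.9, 188.6]
tool_rot: [180.0, -0.0, 81.8]
wrist_force: [0.5, 1.3, 2.4]
finger_gap: 8.5
grasp_force: 9.7
```

step_arm --series '[{"tx": 0, "ty": -0.021, "tz": 0.007, "ax": 0, "ay": 0, "az": 0, "gripper": 0}, {"tx": 0, "ty": -0.041, "tz": 0.015, "ax": 0, "ay": 0, "az": 0, "gripper": 0}, {"tx": 0, "ty": -0.061, "tz": 0.023, "ax": 0, "ay": 0, "az": 0, "gripper": 0}, {"tx": 0, "ty": -0.081, "tz": 0.033, "ax": 0, "ay": 0, "az": 0, "gripper": 0}, {"tx": 0, "ty": -0.1, "tz": 0.043, "ax": 0, "ay": 0, "az": 0, "gripper": 0}, {"tx": 0, "ty": -0.118, "tz": 0.055, "ax": 0, "ay": 0, "az": 0, "gripper": 0}, {"tx": 0, "ty": -0.136, "tz": 0.067, "ax": 0, "ay": 0, "az": 0, "gripper": 0}, {"tx": 0, "ty": -0.153, "tz": 0.08, "ax": 0, "ay": 0, "az": 0, "gripper": 0}, {"tx": 0, "ty": -0.17, "tz": 0.093, "ax": 0, "ay": 0, "az": 0, "gripper": 0}, {"tx": 0, "ty": -0.186, "tz": 0.108, "ax": 0, "ay": 0, "az": 0, "gripper": 0}, {"tx": 0, "ty": -0.201, "tz": 0.123, "ax": 0, "ay": 0, "az": 0, "gripper": 0}, {"tx": 0, "ty": -0.216, "tz": 0.139, "ax": 0, "ay": 0, "az": 0, "gripper": 0}]'

```text
clock: 47.02
tool_pos: [398.0, 301.0, 132.0]
tool_rot: [-179.8, 0.0, 81.8]
wrist_force: [-3.8, 2.3, 5.6]
finger_gap: 7.2
grasp_force: 9.9
```

step_arm --series '[{"tx": 0, "ty": -0.017, "tz": 0.021, "ax": 0, "ay": 0, "az": 0, "gripper": 0}, {"tx": 0, "ty": -0.033, "tz": 0.043, "ax": 0, "ay": 0, "az": 0, "gripper": 0}, {"tx": 0, "ty": -0.048, "tz": 0.066, "ax": 0, "ay": 0, "az": 0, "gripper": 0}, {"tx": 0, "ty": -0.061, "tz": 0.089, "ax": 0, "ay": 0, "az": 0, "gripper": 0}, {"tx": 0, "ty": -0.073, "tz": 0.113, "ax": 0, "ay": 0, "az": 0, "gripper": 0}, {"tx": 0, "ty": -0.084, "tz": 0.138, "ax": 0, "ay": 0, "az": 0, "gripper": 0}, {"tx": 0, "ty": -0.093, "tz": 0.164, "ax": 0, "ay": 0, "az": 0, "gripper": 0}, {"tx": 0, "ty": -0.1, "tz": 0.19, "ax": 0, "ay": 0, "az": 0, "gripper": 0}, {"tx": 0, "ty": -0.106, "tz": 0.216, "ax": 0, "ay": 0, "az": 0, "gripper": 0}, {"tx": 0, "ty": -0.111, "tz": 0.243, "ax": 0, "ay": 0, "az": 0, "gripper": 0}, {"tx": 0, "ty": -0.114, "tz": 0.27, "ax": 0, "ay": 0, "az": 0, "gripper": 0}, {"tx": 0, "ty": -0.115, "tz": 0.297, "ax": 0, "ay": 0, "az": 0, "gripper": 0}]'

```text
clock: 48.02
tool_pos: [349.3, 307.5, 11.6]
tool_rot: [-179.5, 0.1, 81.7]
wrist_force: [-12.2, 9.3, 1.2]
finger_gap: 7.7
grasp_force: 10.0
```

```bash
python3 - <<'E'
from h import *
setled([353.,306.1,13.9],82.1); chk()
for n in('scene','top'):
    A=cloud(snap(n)).reshape(-1,3); d=A-TC; x=d@U;y=d@V; k=(abs(x)<70)&(abs(y)<80)&(A[:,2]>55)&(A[:,2]<90); f=np.linalg.lstsq(np.c_[x[k],np.ones(k.sum())],A[k,2],rcond=None)[0]; print(n,k.sum(),'lid slope deg',np.degrees(-f[0]).round(2),'z',f[1].round(1))
E
```

```text
t 48.02 dpos [-3.66  1.38 -2.33] drot [ 0.47 -0.08  0.38] q [ 38.1   5.6 126.8   0.4  48.   46.1] F [-12.2   9.3   1.2] gap 7.7 gf 10.0
scene 2265 lid slope deg 1.6 z 70.2
top 2363 lid slope deg 0.95 z 69.3
```

step_arm --series '[{"tx": 0, "ty": -0.008, "tz": 0.004, "ax": 0, "ay": 0, "az": 0, "gripper": 0}, {"tx": 0, "ty": -0.008, "tz": 0.009, "ax": 0, "ay": 0, "az": 0, "gripper": 0}, {"tx": 0, "ty": -0.008, "tz": 0.014, "ax": 0, "ay": 0, "az": 0, "gripper": 0}, {"tx": 0, "ty": -0.008, "tz": 0.02, "ax": 0, "ay": 0, "az": 0, "gripper": 0}, {"tx": 0, "ty": -0.008, "tz": 0.025, "ax": 0, "ay": 0, "az": 0, "gripper": 0}, {"tx": 0, "ty": -0.008, "tz": 0.025, "ax": 0, "ay": 0, "az": 0, "gripper": 0}]' --grip_force 14

```text
clock: 48.62
tool_pos: [349.4, 307.7, 4.8]
tool_rot: [-179.8, 0.1, 81.8]
wrist_force: [-11.2, 1.3, 16.7]
finger_gap: 7.5
grasp_force: 14.8
```

```bash
python3 - <<'E'
from h import *
p,Rc=led(); setled(p+Rc@np.array([0,-3.2,10])); chk()
for n in('scene','top'):
    A=cloud(snap(n)).reshape(-1,3); d=A-TC; x=d@U;y=d@V; k=(abs(x)<70)&(abs(y)<80)&(A[:,2]>55)&(A[:,2]<90); f=np.linalg.lstsq(np.c_[x[k],np.ones(k.sum())],A[k,2],rcond=None)[0]; print(n,k.sum(),'lid slope deg',np.degrees(-f[0]).round(2),'z',f[1].round(1))
E
```

```text
t 48.62 dpos [-0.48  1.11  0.87] drot [ 0.24 -0.1   0.32] q [3.820e+01 6.100e+00 1.271e+02 1.000e-01 4.700e+01 4.630e+01] F [-11.2   1.3  16.7] gap 7.5 gf 14.8
scene 2168 lid slope deg -0.11 z 68.0
top 2366 lid slope deg -0.13 z 67.9
```

The lid is shut: slope ≈0, top at 68. Release, rise and do a final check.

step_arm --series '[{"tx": 0, "ty": 0, "tz": 0, "ax": 0, "ay": 0, "az": 0, "gripper": 20}, {"tx": 0, "ty": 0, "tz": 0, "ax": 0, "ay": 0, "az": 0, "gripper": 20}, {"tx": 0, "ty": 0, "tz": 0, "ax": 0, "ay": 0, "az": 0, "gripper": 20}, {"tx": 0, "ty": 0, "tz": 0, "ax": 0, "ay": 0, "az": 0, "gripper": 20}, {"tx": 0, "ty": 0, "tz": -0.03, "ax": 0, "ay": 0, "az": 0, "gripper": 20}, {"tx": 0, "ty": 0, "tz": -0.08, "ax": 0, "ay": 0, "az": 0, "gripper": 20}, {"tx": 0, "ty": 0, "tz": -0.15, "ax": 0, "ay": 0, "az": 0, "gripper": 20}, {"tx": 0, "ty": 0, "tz": -0.25, "ax": 0, "ay": 0, "az": 0, "gripper": 20}, {"tx": 0, "ty": 0, "tz": -0.35, "ax": 0, "ay": 0, "az": 0, "gripper": 20}, {"tx": 0, "ty": 0, "tz": -0.45, "ax": 0, "ay": 0, "az": 0, "gripper": 20}, {"tx": 0, "ty": 0, "tz": -0.45, "ax": 0, "ay": 0, "az": 0, "gripper": 20}, {"tx": 0, "ty": 0, "tz": -0.45, "ax": 0, "ay": 0, "az": 0, "gripper": 20}]'

```text
clock: 49.72
tool_pos: [353.6, 309.2, 187.0]
tool_rot: [179.7, -0.3, 81.8]
wrist_force: [-1.3, -0.7, -0.8]
finger_gap: 20.0
grasp_force: 0.0
```

```bash
python3 - <<'E'
from h import *
stack()
S=snap('scene');A=cloud(S).reshape(-1,3); d=A-TC; x=d@U;y=d@V; k=(abs(x)<70)&(abs(y)<80)&(A[:,2]>55)&(A[:,2]<90); f=np.linalg.lstsq(np.c_[x[k],np.ones(k.sum())],A[k,2],rcond=None)[0]; print('lid slope deg',np.degrees(-f[0]).round(2),'z',f[1].round(1))
T=snap('top');P=cloud(T)
I=T['img'].reshape(-1,3);Q=P.reshape(-1,3);r=np.hypot(Q[:,0]-526,Q[:,1]-88);dk=(I.max(1)<38)&(abs(Q[:,2])<9)&(r<95);h=cv2.convexHull(Q[dk][:,:2].astype(np.float32));print('mat',cv2.minEnclosingCircle(h))
for n,A in(('s',A),('t',Q)): A=A[np.isfinite(A).all(1)]; print(n,'A',rimfit(A,(525,88),52,36,44.5))
cv2.imwrite('pics/c12.png',np.hstack([cv2.resize(S['img'][120:270,210:430],(440,300)),cv2.resize(T['img'][60:270,60:310],(357,300))]))
E
```

```text
scene h -180 29 ang -177.9 z [55.1 55.8 56.7] slope 0.01
scene h -130 6 ang -121.5 z [57.2 57.9 60. ] slope 0.05
scene h -120 65 ang -116.3 z [54.5 58.3 60.4] slope 0.02
scene h -60 70 ang -55.2 z [58.4 61.5 63.7] slope 0.02
scene h -10 32 ang -1.8 z [62.3 65.1 67.2] slope -0.03
scene h 0 38 ang 2.2 z [62.6 65.1 66.6] slope -0.08
scene h 90 11 ang 92.3 z [50.7 58.7 66.8] slope 0.57
scene h 170 25 ang 178.0 z [54.4 55.8 58.1] slope 0.03
scene floor z 18.4 10 plane [-45.6 -45. ]
top h -180 41 ang -178.1 z [52.5 56.5 58.8] slope 0.02
top h -130 17 ang -121.1 z [55.6 58.4 60.1] slope -0.11
top h -120 48 ang -117.1 z [57.2 59.6 62.1] slope 0.03
top h -70 6 ang -60.4 z [58.8 61.4 63.2] slope 0.03
top h -60 47 ang -56.6 z [60.8 62.6 65.7] slope 0.01
top h -10 22 ang -2.1 z [63.1 65.  70.2] slope 0.08
top h 0 30 ang 2.1 z [63.3 65.2 68.2] slope 0.09
top h 90 7 ang 93.8 z [50.5 58.6 66.8] slope 1.7
top h 170 26 ang 178.4 z [55.  56.4 59.5] slope -0.02
top floor z 14.8 56 plane [-6.8 -4.6]
lid slope deg -0.06 z 68.1
mat ((523.6358642578125, 87.55042266845703), 69.34880065917969)
s A (array([525.2,  88.3]), 119, 'z', np.float64(41.5), 'slope deg', array([-0.7,  0.6]))
t A (array([526.3,  88.1]), 131, 'z', np.float64(40.7), 'slope deg', array([0.2, 0.3]))
```

View pics/c12.png

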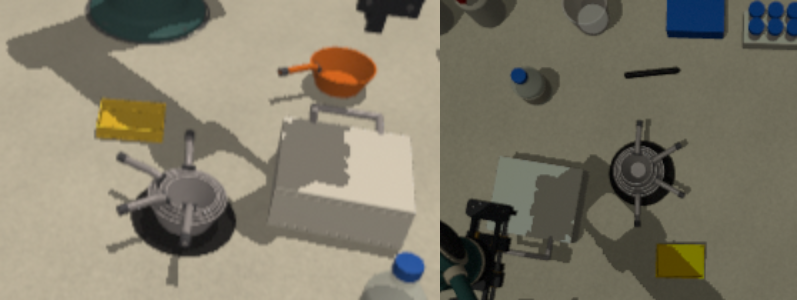

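The picture shows the lid shut at (345,180). The four pans are nested level on the mat at (187,200), handles fanned about 60° apart, and the other items are undisturbed. Handing in.

```bash
python3 -c "
from bench import robot
print(robot.hand_in())"
```

```text
the job is handed in; nothing more can be done
None
```

The job is done and handed in at about 50 s on the robot's clock: all four balls are in the tub, the lid is shut, and the big pan stands upright within about 2 mm of its mat's centre with the three smaller pans nested level and home, handles about 60° apart.

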